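Sheathe a culture paddle in its vial

TASK

Pick up the blue-capped culture paddle from the bench and lay it in the sloping metal cradle, blade tip down against the stop, and let go of it there. Then take it again by its cap and slide the blade fully home into the open vial in the rack, so that the cap sits down on the vial's rim, and let go. Do not shift or tip over the things standing about.

Things in the scene. Friction and masses are not known exactly. Their poses are not given: they have to be found in the camera images.
- paddle: Culture paddle, 125 mm long, about 60 g: blue cap 45 x 20 x 14 mm on a flat white blade with red faces, 80 x 16 x 8 mm, all on one axis. Origin on the axis at half length; x runs along it to the cap end (+62.5 mm), cap shoulder at +17.5, blade tip at -62.5, centre of mass at +26 mm; y along the width (20, 16), z along the thickness (14, 8). Same after half a turn about x
- cap_end (a point): Centre of the end face of the paddle's cap. The paddle starts lying flat on the bench in any yaw, z up, its axis 7 mm above it. Beside the blade lie a dish (on the +y side) and a marker pen (-y side), each at least 30 mm off the paddle's axis; the cap's sides are free
- blade_tip (a point): Centre of the tip of the paddle's blade; the last 6 mm of the blade narrow to 13 x 5 mm
- cradle: Fixed cradle: aluminium gutter at 45 degrees on a grey base 130 x 70 mm. Origin under the base, on the bench, z up; the gutter rises to +x: uphill is (0.707, 0, 0.707), the floor's normal (-0.707, 0, 0.707). Floor 98 mm long from the stop, 18 mm wide; side walls 22 mm apart, 4 mm thick, rise 12 mm over the floor and run from 5 to 69 mm uphill of the stop
- cradle_stop (a point): Where the gutter's floor meets the black stop (30 mm wide, 15 mm high) at its low end; at (-45, 0, 20) mm in the cradle's frame. A paddle let go a little uphill may stay there by friction; it must lie within about 10 mm of the stop
- cradle_rest (a point): Where the origin of a paddle is that lies in the cradle, cap uphill, tip at the stop: (-5.8, 0, 69.1) mm in the cradle's frame. The cap's underside then rests on the upper end of the floor, the axis 7 mm above the floor, and the outer 27 mm of the cap stand clear beyond the floor, free on both sides
- vial: The open clear vial with a blue rim band, fixed upright in the rack: 20.5 (x) by 28.5 (y) mm outside, 90 mm tall, z up, origin at the centre of its underside, 12 mm above the bench. Hole 10.5 (x) by 18.5 (y) mm, 85 mm deep, mouth chamfered 1.5 mm: the paddle's width must lie along this y, either way round. When home the cap's shoulder is on the rim and the paddle's origin 72.5 mm above this origin
- vial_mouth (a point): Centre of the open vial's mouth, at rim height, 102 mm above the bench
- rack: Fixed green rack, 176 mm (x) by 52 mm (y), base 12 mm thick, with wire rails 62 mm high; origin at the centre of its underside, z up. Holds three vials in a row along its x, 48 mm apart, in any order; the vials' axes are parallel to the rack's
- full1: Closed vial in the rack with a white cap, to be left alone: fixed, same size as the open one, cap 14 (x) by 20 (y) by 45 mm on top, so 147 mm above the bench; origin at the centre of its underside, z up
- full2: The other closed vial, just like full1
- dish: Single culture dish, loose, 56 mm across, 15 mm high, beside the paddle's blade; origin at the centre of its underside. Leave where it is
- marker: Marker pen, loose, 95 x 13 x 13 mm along its x, beside the paddle's blade; origin at the centre of its underside. Leave where it is
- dishes_low: Stack of dishes, loose, 90 mm across, 60 mm high; origin at the centre of its underside. Leave where it is
- dishes_high: Stack of dishes, loose, 90 mm across, 90 mm high; origin at the centre of its underside. Leave where it is
- pot: White specimen jar with a yellow lid, loose, 56 mm across, 75 mm high; origin at the centre of its underside. Leave where it is
- wash: White bottle with a red cap, loose, 64 mm across, 160 mm high; origin at the centre of its underside. Leave where it is

How it is judged:
By the outcome, as a careful person would: the job done as asked, in the order asked, and still so for the second after the job is handed in, with the robot touching nothing.
It also fails if it takes over 72 s, if anything falls off the work surface, if the arm or the gripper's body presses on something with over 40 N, if the wrist force passes 120 N, or if a joint passes its speed limit or range.

ROBOT

A 7-joint arm with a two-finger parallel gripper is mounted at the origin on the work surface. World frame = base frame: x ahead of the robot, y to its left, z up, the work surface at z = 0. Lengths are in m, angles in rad, forces in N, time in s.
With the tool pointing down it reaches from about 0.4 to 0.9 m from the base axis. Payload 5.5 kg.
Tool frame: the origin (TCP) lies midway between the tips of the shut fingers; the grasp point (between the pads) lies 19 mm behind it (env.hold_point_z is the distance from the TCP to the grasp point, in m); z points along the fingers, y is the direction in which the jaws open and shut (so a half turn about z gives the same grasp; the last joint's range is limited). The gripper opens to 92 mm and grips with 3 to 60 N. Pads are 19 mm wide; open, the fingers measure 130 mm over their backs; the gripper's body (75 mm by 190 mm) begins 47 mm behind the grasp point.
Start: joints at [1.448, 0.501, -0.427, 1.55, 0.221, 1.138, -0.21], TCP at [0.245, -0.602, 0.227] pointing down, gripper open.
Joint ranges: [-2.88, 2.88], [-0.31, 2.03], [-1.54, 1.56], [0.2, 2.42], [-1.41, 4.55], [0.19, 2.02], [-2.57, 2.57]. Speed limits (rad/s): [2.57, 2.57, 3.14, 3.14, 3.14, 3.14, 3.14].

INTERFACE

Orientations are given as a unit quaternion [x, y, z, w].
In Python, from bench import sense, get_image, get_calibration, order, look_for, masks_of, place_of, env gives the robot as it stands.
- The arm moves only by the tool step_arm, never from a script. Its argument "plan" is text: rows parted by semicolons, each of 7 numbers parted by spaces: the closure, from 0 (fully open) to 1 (shut), then the shift along the world's x, y, z in units of 0.25 m (1.0 is 0.25 m), then the turn, a rotation vector about the world's x, y, z in units of 90 degrees (1.0 is 90 degrees). A call has 1 to 12 rows; each row is the pose to reach, as a shift and turn from the pose measured when the call began; what a row does not reach only later rows make up. A row lasts 1/12 s, in which the tool goes at most 41.7 mm and 7.16 degrees, less where a joint would pass 70% of its speed; a pose out of reach is approached as far as the arm can. A call with a number of a shift or a turn outside -1 to 1 is refused whole. A call with a gripper value outside its range is refused whole. The fingers move at their own pace and stop on an object; "squeeze" is the grip in N (left out, the last holds). Time passes only in rows, so rows that repeat a pose let the fingers close. It gives the time, the measured TCP pose, the force and the opening at its end, in the units of the state.
- sense(): the state, without advancing time (a new reading comes with each control period).
- get_image(name): name is "scene" or "top" or "wrist"; returns the picture (384x512x3 uint8, red, green, blue); there is no depth.
- get_calibration(name): a dict with "camera_matrix" (3x3 intrinsics, pixels), "R" (3x3) and "t" (3): a world point X has camera coordinates R X + t. Camera axes: x right, y down, z forward; pixel columns grow to the right and rows downward; lengths in m; the calibration is good to about 2 mm. A picture is of the moment at which its call begins: read the wrist's pose just before it. get_calibration takes no time and is no camera call; for the wrist camera it gives the pose at the moment of the call.
- order.job_done(): hands the job in, once; it reports no verdict.
Trained networks look in the newest picture that a camera, given by its name, has taken for a name from the list of things; names that differ only in an ending like _2 or _b are one class to them, and where a whole thing is asked for, a point or a joint stands for the part that bears it (a point fixed in the world has none). Each returns a list of dicts, best first, with "confidence" (0 to 1); they miss things now and then, are a little off and sometimes report something else, mostly with a low value. They report only what shows in the picture. A call takes as long as a camera call.
- look_for(camera, thing): "location" ([column, row] in pixels, amid what is visible of it).
- masks_of(camera, thing): "mask" (384x512 bool, what is visible of it) and "location" ([column, row] in pixels, amid what is visible of it).
- place_of(camera, thing): "location" ([column, row] in pixels: a listed point, or the origin of a listed thing).
The state is a dict: "clock": time; "joint_positions": joint angles; "qd": joint speeds; "joint_efforts": joint torques, N m; "tcp_pos": TCP position; "ee_rot": TCP orientation; "wrist_force": force on the tool from outside, world axes, zero at the start; "wrist_torque": the same for the moment, N m; "width": opening from 0.0 (shut) to 1.0 (fully open).
Only numpy, scipy, OpenCV 4.12 (cv2) and the standard library are available. Lean on these libraries where they do the work, as an engineer would, in place of code of your own. Each camera call takes 0.05 s, during which the arm holds its last target.

## Working session

There is one attempt and no reset: what is moved stays moved. The work goes in short steps, Python scripts to look and compute and a tool call to move; the robot and the scene stay as the last step left them, time stands still between calls to the robot, and variables do not carry over. Pictures are saved under pics/ and viewed, and the job is handed in when it is done.

Besides the shell and the picture viewer there is one more tool, called as name(argument=value, ...), one argument or row to a line, values as JSON. step_arm: Moves the arm, as the interface text tells. Shifts and turns lie within -1 to 1; 1 stands for 0.25 m of shift or 90 degrees of turn. Its arguments: {"type":"object","properties":{"plan":{"type":"string"},"squeeze":{"type":"number"}},"required":["plan"]}

```bash
ls; mkdir -p pics; python3 - <<'E'
from bench import *
import cv2,numpy as np
s=sense();print({k:np.round(v,3) for k,v in s.items()})
for n in ['scene','top','wrist']:
    im=get_image(n);cv2.imwrite(f'pics/{n}0.png',im[:,:,::-1])
    c=get_calibration(n);print(n,c)
print([a for a in dir(env) if a[0]!='_'],env.hold_point_z)
E
```

```text
pics
{'clock': np.float64(0.0), 'joint_positions': array([ 1.448,  0.502, -0.427,  1.551,  0.221,  1.138, -0.21 ]), 'qd': array([ 0.001, -0.001, -0.   , -0.001, -0.001, -0.002, -0.   ]), 'joint_efforts': array([-0.0000e+00, -5.6660e+01, -5.8160e+00, -2.7911e+01, -6.9000e-02,
        3.1000e-02,  0.0000e+00]), 'tcp_pos': array([ 0.244, -0.602,  0.226]), 'ee_rot': array([ 0.981,  0.192, -0.   , -0.001]), 'wrist_force': array([ 1.157, -1.074, -0.184]), 'wrist_torque': array([-0.027, -0.035, -0.002]), 'width': np.float64(1.004)}
scene {'camera_matrix': array([[353.73595056,   0.        , 261.93637023],
       [  0.        , 353.73595056, 196.82480961],
       [  0.        ,   0.        ,   1.        ]]), 'R': array([[ 0.33555503,  0.94200909,  0.0046582 ],
       [ 0.78930792, -0.27845502, -0.54722556],
       [-0.51419435,  0.18730104, -0.83697222]]), 't': array([-0.21124698, -0.40942128,  1.28269933])}
top {'camera_matrix': array([[388.97793091,   0.        , 257.56253803],
       [  0.        , 388.97793091, 184.01312995],
       [  0.        ,   0.        ,   1.        ]]), 'R': array([[-0.19394556, -0.98099946, -0.00501825],
       [-0.95895097,  0.1906603 , -0.20990874],
       [ 0.20687714, -0.03589861, -0.97770811]]), 't': array([0.1199756 , 0.59291977, 0.82116366])}
wrist {'camera_matrix': array([[323.55355296,   0.        , 256.17879815],
       [  0.        , 323.55355296, 194.38385604],
       [  0.        ,   0.        ,   1.        ]]), 'R': array([[ 3.76961413e-01, -9.26228564e-01, -8.60381288e-04],
       [-8.88685299e-01, -3.61943333e-01,  2.81487944e-01],
       [-2.61033584e-01, -1.05345485e-01, -9.59564379e-01]]), 't': array([-0.65015441, -0.03485331,  0.39077819])}
['Unreachable', 'hold_point_z'] 0.0188
```

View pics/scene0.png

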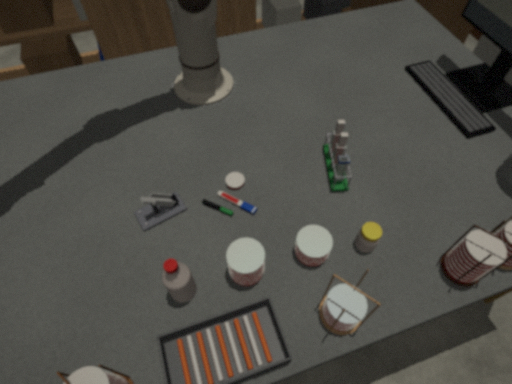

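View pics/top0.png

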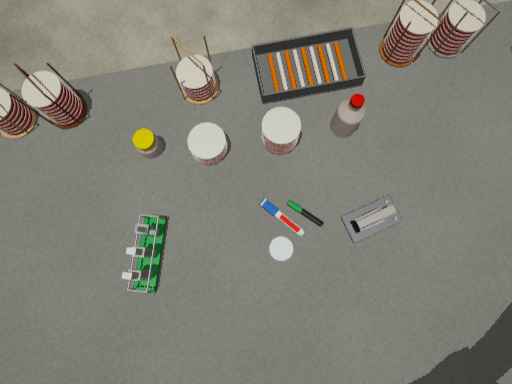

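View pics/wrist0.png

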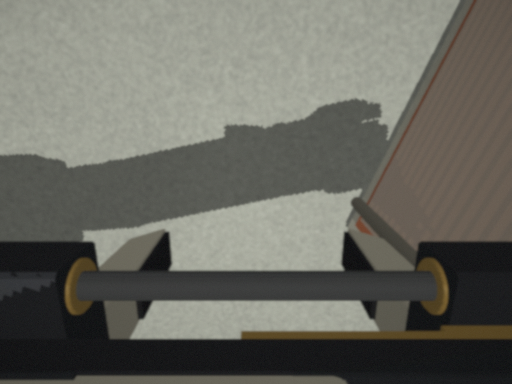

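The top view shows the paddle from its blue cap at (269,207) to the blade tip at (302,233), with the dish at (281,249) and the marker at (305,213). The cradle is at (371,219), and the rack is at (147,253) with the open vial probably at (145,230).

```bash
cat > h.py <<'E'
from bench import *
import cv2,numpy as np
from scipy.spatial.transform import Rotation as R
np.set_printoptions(precision=4,suppress=True)
def ray(cal,px):
    K=cal['camera_matrix'];d=cal['R'].T@np.linalg.solve(K,[px[0],px[1],1]);return -cal['R'].T@cal['t'],d/np.linalg.norm(d)
def onz(cal,px,z):
    o,d=ray(cal,px);return o+d*(z-o[2])/d[2]
def tri(rays):
    A=sum(np.eye(3)-np.outer(d,d) for o,d in rays);b=sum((np.eye(3)-np.outer(d,d))@o for o,d in rays)
    return np.linalg.solve(A,b)
def proj(cal,X):
    p=cal['camera_matrix']@(cal['R']@np.asarray(X)+cal['t']);return p[:2]/p[2]
E
python3 - <<'E'
from h import *
Z=dict(paddle=.007,cap_end=.007,blade_tip=.007,cradle=0,cradle_stop=.02,cradle_rest=.0691,vial=.012,vial_mouth=.102,rack=0,full1=.012,dish=0,marker=0,dishes_low=0,dishes_high=0,pot=0,wash=0)
cs={}
for n in ['top','scene']: get_image(n); cs[n]=get_calibration(n)
for k,z in Z.items():
    for n in cs:
        r=place_of(n,k)
        for q in r[:3]: print(k,n,round(q['confidence'],2),np.round(q['location'],1),onz(cs[n],q['location'],z)[:2])
print(sense()['clock'])
E
```

```text
paddle top 0.64 [281.2 216.9] [ 0.5274 -0.0393]
paddle scene 0.63 [233.8 200.3] [ 0.52   -0.0455]
cap_end top 0.92 [262.8 198.9] [ 0.5785 -0.0049]
cap_end scene 0.51 [256.4 213.7] [0.5828 0.0004]
blade_tip top 0.72 [303.  232.9] [ 0.4804 -0.0819]
blade_tip top 0.65 [142.2 275.2] [0.4575 0.3033]
blade_tip scene 0.68 [215.4 192.2] [ 0.476  -0.0872]
cradle top 0.79 [371.4 217.9] [ 0.4839 -0.2509]
cradle top 0.49 [144.6 274.6] [0.4581 0.2997]
cradle scene 0.96 [155.3 211.2] [ 0.4772 -0.262 ]
cradle scene 0.56 [367.8 239.4] [0.7528 0.2558]
cradle_stop top 0.62 [361.2 225.6] [ 0.4697 -0.2169]
cradle_stop scene 0.78 [171.9 200.9] [ 0.4728 -0.21  ]
cradle_stop scene 0.28 [233.2 196.4] [ 0.5152 -0.045 ]
cradle_rest top 0.63 [380.8 214.6] [ 0.4824 -0.252 ]
cradle_rest scene 0.93 [153.2 199.7] [ 0.4872 -0.2522]
cradle_rest scene 0.69 [341.3 156.8] [0.5203 0.279 ]
vial top 0.6 [154.1 230.6] [0.5533 0.2608]
vial scene 0.81 [340.1 178.9] [0.5556 0.2697]
vial scene 0.21 [172.8 201.5] [ 0.4701 -0.2086]
vial scene 0.2 [234.6 183.6] [ 0.4689 -0.027 ]
vial_mouth top 0.76 [141.5 230.2] [0.5464 0.2647]
v
[... 600 characters left out ...]
.5323 -0.0832]
marker scene 0.52 [334.  152.4] [0.4495 0.3038]
dishes_low top 0.66 [206.  145.9] [0.7388 0.1073]
dishes_low top 0.63 [150.1 231. ] [0.5559 0.2733]
dishes_low top 0.27 [150.  253.9] [0.5027 0.2809]
dishes_low scene 0.93 [313.2 247.7] [0.7264 0.1085]
dishes_low scene 0.31 [333.9 168.8] [0.508 0.275]
dishes_high scene 0.8 [243.8 271.8] [ 0.7287 -0.0839]
dishes_high scene 0.51 [152.8 200.4] [ 0.4391 -0.2622]
pot top 0.82 [151.9 149.3] [0.7564 0.2411]
pot top 0.18 [304.8 214.6] [ 0.5226 -0.0965]
pot scene 0.67 [363.9 242.8] [0.7582 0.2412]
wash top 0.81 [341.8 127.2] [ 0.7204 -0.2362]
wash top 0.6 [306.2 211.9] [ 0.5283 -0.1012]
wash scene 0.77 [182.1 287.9] [ 0.7176 -0.2395]
1.85
```

step_arm(
  plan="0 0.6 1 0.2 0 0 0;0 0.6 1 0.2 0 0 0;0 0.6 1 0.2 0 0 0;0 0.6 1 0.2 0 0 0;0 0.6 1 0.2 0 0 0;0 0.6 1 0.2 0 0 0;0 0.6 1 0.2 0 0 0;0 0.6 1 0.2 0 0 0;0 0.6 1 0.2 0 0 0;0 0.6 1 0.2 0 0 0",
)

```text
clock: 2.68
tcp_pos: [0.3945, -0.3526, 0.277]
ee_rot: [0.981, 0.192, -0.0, 0.001]
wrist_force: [0.3, -0.6, -0.5]
width: 0.996
```

```bash
cat > shot.py <<'E'
from h import *
import sys,json
tag=sys.argv[1];zs=dict(a.split('=') for a in sys.argv[2:])
c=get_calibration('wrist');s=sense();im=get_image('wrist');cv2.imwrite(f'pics/{tag}.png',im[:,:,::-1])
np.savez(f'pics/{tag}.npz',im=im,K=c['camera_matrix'],R=c['R'],t=c['t'])
print('clk',s['clock'],'tcp',s['tcp_pos'],'q',s['joint_positions'],'F',s['wrist_force'],'w',s['width'])
for k,z in zs.items():
    for q in place_of('wrist',k)[:3]: print(k,round(q['confidence'],2),np.round(q['location'],1),onz(c,q['location'],float(z))[:2])
E
python3 shot.py w1 cradle=0 cradle_stop=.02 cradle_rest=.0691
```

```text
clk 2.6833 tcp [ 0.3945 -0.3526  0.277 ] q [ 1.1656  0.2472 -0.5722  1.7919  0.1473  1.1442 -0.6381] F [ 0.2713 -0.5932 -0.5147] w 0.9963792676520251
cradle 0.67 [207.3  66. ] [ 0.4803 -0.2528]
cradle_stop 0.59 [168.4  55.1] [ 0.4736 -0.2092]
cradle_rest 0.95 [192.   56.1] [ 0.4811 -0.246 ]
```

View pics/w1.png

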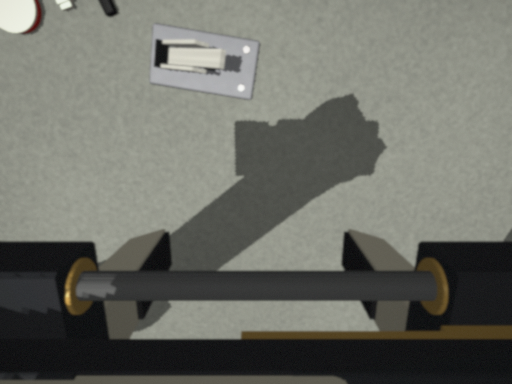

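The cradle base's corners are at about (155,25), (260,40), (250,98) and (150,83), and the gutter's stop is on the left. Next I'll look at the paddle.

step_arm(
  plan="0 0.38 1 -0.16 0 0 0.18;0 0.38 1 -0.16 0 0 0.18;0 0.38 1 -0.16 0 0 0.18;0 0.38 1 -0.16 0 0 0.18;0 0.38 1 -0.16 0 0 0.18;0 0.38 1 -0.16 0 0 0.18;0 0.38 1 -0.16 0 0 0.18;0 0.38 1 -0.16 0 0 0.18;0 0.38 1 -0.16 0 0 0.18;0 0.38 1 -0.16 0 0 0.18",
)

```text
clock: 3.72
tcp_pos: [0.4879, -0.1058, 0.2359]
ee_rot: [0.946, 0.325, -0.001, -0.0]
wrist_force: [0.3, -0.1, -0.0]
width: 1.0
```

```bash
python3 shot.py w2 paddle=.007 cap_end=.007 blade_tip=.007 dish=0 marker=0
```

```text
clk 3.7167 tcp [ 0.4879 -0.1058  0.2359] q [ 0.8138  0.2656 -0.7583  1.9025  0.2094  1.0553 -0.9394] F [ 0.3022 -0.0928 -0.0038] w 1.0001339143280548
paddle 0.66 [269.  136.6] [ 0.5248 -0.0975]
paddle 0.58 [231.5 102.4] [ 0.5287 -0.0391]
paddle 0.21 [236.  156.3] [ 0.482  -0.0808]
cap_end 0.94 [225.8  43.2] [0.5749 0.0032]
blade_tip 0.62 [235.9 155. ] [ 0.4832 -0.0798]
dish 0.57 [184.4 141.6] [ 0.4566 -0.0212]
marker 0.58 [270.5 135.1] [ 0.5269 -0.0985]
```

View pics/w2.png

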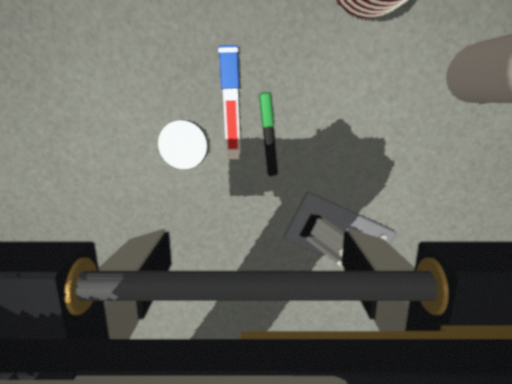

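```bash
cat > fit.py <<'E'
from h import *
from scipy.optimize import minimize
S=4
def load(tag):
    d=np.load(f'pics/{tag}.npz');return d['im'],dict(camera_matrix=d['K'],R=d['R'],t=d['t'])
def box(x0,x1,y0,y1,z0,z1): return np.array([[x,y,z] for x in(x0,x1) for y in(y0,y1) for z in(z0,z1)])
def render(cal,boxes,T):
    m=np.zeros((384*S,512*S),np.uint8)
    for b in boxes:
        P=np.array([proj(cal,T(p)) for p in b]);h=cv2.convexHull(np.round((P+.5)*S*16).astype(np.int32))
        cv2.fillConvexPoly(m,h,1,shift=4)
    return cv2.resize(m.astype(np.float32),(512,384),interpolation=cv2.INTER_AREA)
def fitpose(cal,mask,boxes,p0,z):
    M=mask.astype(np.float32)
    def f(p):
        c,s=np.cos(p[2]),np.sin(p[2])
        r=render(cal,boxes,lambda q:np.array([p[0]+c*q[0]-s*q[1],p[1]+s*q[0]+c*q[1],z+q[2]]))
        return np.abs(r-M).sum()/M.sum()
    best=None
    for k in range(3):
        sim=np.array([p0]*4,float)
        for i,d in enumerate([.006,.006,.1]): sim[i+1,i]+=d/(k+1)
        r=minimize(f,p0,method='Nelder-Mead',options=dict(initial_simplex=sim,xatol=1e-5,fatol=1e-5));p0=r.x
    return r.x,r.fun
E
python3 - <<'E'
from fit import *
im,c=load('w2')
hsv=cv2.cvtColor(im,cv2.COLOR_RGB2HSV)
for q in masks_of('wrist','paddle')[:2]: print('net',q['confidence'],q['location'],q['mask'].sum())
H,Sa,V=[hsv[...,i].astype(int) for i in range(3)]
blue=(abs(H-112)<12)&(Sa>110); blue[200:]=0
n,l,st,ce=cv2.connectedComponentsWithStats(blue.astype(np.uint8));print(st[1:][st[1:,4]>20])
for y in (47,60,80,95,100,120,140,150,155,158): print(y,[tuple(int(v) for v in im[y,x]) for x in range(218,242,3)])
for x in (150,): pass
E
python3 - <<'E'
import cv2
a=cv2.imread('pics/w2.png')[30:180,150:300];b=cv2.imread('pics/w1.png')[10:110,135:275]
cv2.imwrite('pics/z2.png',cv2.resize(a,None,fx=4,fy=4,interpolation=0));cv2.imwrite('pics/z1.png',cv2.resize(b,None,fx=5,fy=5,interpolation=0))
E
```

```text
net 0.86 [229.5, 93.7] 1802
net 0.54 [184.8, 143.8] 1856
[[220  45  16   2  27]
 [220  53  19  35 638]]
47 [(144, 154, 170), (155, 186, 233), (164, 193, 235), (175, 200, 236), (174, 200, 236), (179, 203, 237), (164, 184, 214), (110, 111, 106)]
60 [(141, 147, 149), (91, 142, 226), (90, 145, 229), (88, 143, 228), (88, 143, 227), (86, 141, 226), (71, 121, 205), (96, 99, 98)]
80 [(142, 144, 135), (97, 136, 208), (94, 149, 231), (92, 147, 230), (90, 144, 229), (89, 144, 229), (84, 137, 224), (80, 90, 110)]
95 [(147, 150, 139), (150, 154, 144), (239, 244, 245), (245, 249, 250), (245, 249, 250), (246, 249, 250), (240, 245, 246), (107, 109, 104)]
100 [(150, 152, 141), (149, 151, 141), (237, 230, 230), (244, 183, 182), (244, 181, 179), (245, 173, 172), (239, 220, 220), (123, 126, 119)]
120 [(149, 151, 138), (150, 152, 141), (208, 204, 200), (244, 126, 122), (244, 88, 79), (244, 90, 80), (244, 157, 153), (161, 163, 159)]
140 [(153, 155, 144), (150, 152, 142), (150, 151, 140), (142, 99, 91), (129, 29, 25), (131, 30, 24), (131, 50, 45), (124, 112, 102)]
150 [(151, 153, 142), (151, 155, 142), (151, 152, 140), (149, 137, 128), (146, 128, 118), (146, 127, 117), (147, 130, 120), (129, 120, 111)]
155 [(149, 152, 141), (153, 155, 143), (154, 156, 145), (146, 144, 133), (149, 141, 130), (148, 138, 128), (149, 140, 129), (106, 102, 94)]
158 [(148, 151, 140), (152, 153, 142), (149, 151, 140), (148, 149, 137), (134, 127, 117), (134, 126, 118), (134, 127, 118), (102, 99, 91)]
```

View pics/z2.png

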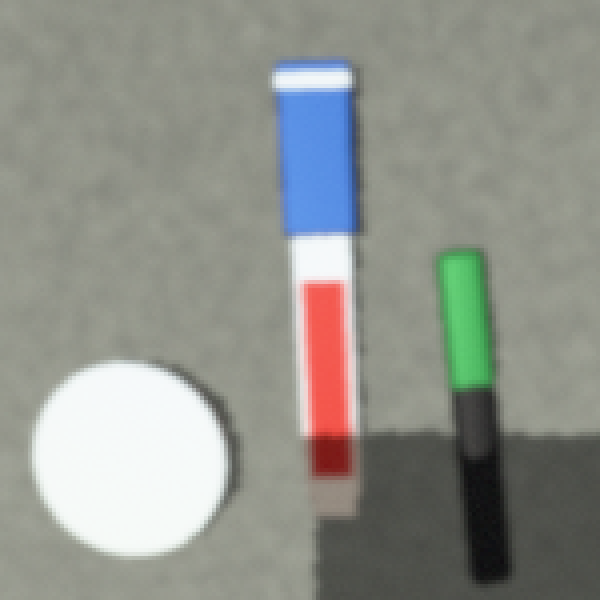

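View pics/z1.png

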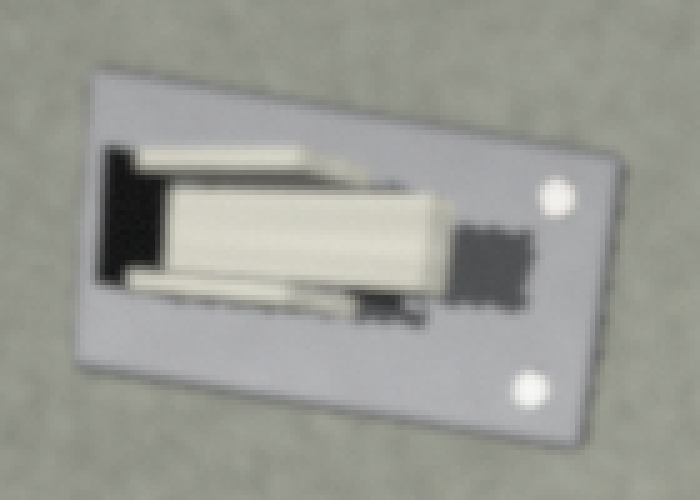

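```bash
python3 - <<'E'
from fit import *
im,c=load('w2')
q=masks_of('wrist','paddle')[0]
p,f=fitpose(c,q['mask'],[box(.0175,.0625,-.01,.01,-.007,.007),box(-.0565,.0175,-.008,.008,-.004,.004),box(-.0625,-.0565,-.0065,.0065,-.0025,.0025)],[.5275,-.039,.67],.007)
print('paddle',p,np.degrees(p[2]),f)
for z,px in ((.014,(218.8,45.5)),(.014,(237.5,45.5)),(.014,(221.3,88.5)),(.014,(239.3,88.5)),(.0095,(228.3,159.3)),(.0095,(239.5,159.3))): print(onz(c,px,z)[:2])
im,c=load('w1')
for z in (.0,.01,.015):
    P=np.array([onz(c,x,z)[:2] for x in ((154,23.6),(259,41),(251.4,99),(151,83))])
    print(z,P.mean(0),[np.linalg.norm(P[i]-P[i-1]) for i in range(4)],np.degrees(np.arctan2(*(P[1]+P[2]-P[0]-P[3])[::-1])))
E
```

```text
paddle [ 0.5265 -0.04    0.6886] 39.453274466570065 0.04214067757129669
[0.5679 0.0066]
[ 0.5803 -0.0092]
[ 0.534  -0.0216]
[ 0.5464 -0.0374]
[ 0.4738 -0.0756]
[ 0.4821 -0.0862]
0.0 [ 0.4828 -0.2477] [np.float64(0.06891837648712679), np.float64(0.12887424580040865), np.float64(0.0691333415885561), np.float64(0.12916163321546487)] -76.45808376008463
0.01 [ 0.4824 -0.2495] [np.float64(0.06733482469877791), np.float64(0.1259130756044237), np.float64(0.06754485050261852), np.float64(0.1261938596594146)] -76.45808376008462
0.015 [ 0.4822 -0.2503] [np.float64(0.0665430488046034), np.float64(0.12443249050643122), np.float64(0.06675060495964968), np.float64(0.12470997288138945)] -76.4580837600846
```

step_arm(
  plan="0.4 0.3 0.383 -0.3 0 0 0.017;0.4 0.3 0.383 -0.3 0 0 0.017;0.4 0.3 0.383 -0.3 0 0 0.017;0.4 0.3 0.383 -0.3 0 0 0.017;0.4 0.3 0.383 -0.5 0 0 0.017;0.4 0.3 0.383 -0.6 0 0 0.017;0.4 0.3 0.383 -0.7 0 0 0.017;0.4 0.3 0.383 -0.78 0 0 0.017;0.4 0.3 0.383 -0.78 0 0 0.017;0.4 0.3 0.383 -0.78 0 0 0.017",
)

```text
clock: 4.95
tcp_pos: [0.5624, -0.0086, 0.0405]
ee_rot: [0.941, 0.339, -0.001, -0.001]
wrist_force: [0.5, 1.1, 0.7]
width: 0.596
```

```bash
python3 shot.py w3 cap_end=.007
```

```text
clk 4.95 tcp [ 0.5624 -0.0086  0.0405] q [ 0.4436  0.6548 -0.6168  1.8902  0.5304  0.7686 -1.3489] F [0.5284 1.075  0.6952] w 0.5964570978450024
cap_end 0.81 [254.9 201.6] [0.5747 0.0012]
```

View pics/w3.png

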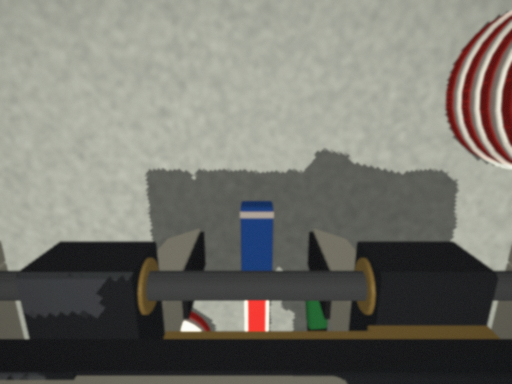

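Aligned: the cap is centred between the jaws, with its end at (255,203). Lowering and gripping.

step_arm(
  plan="0.4 0 -0.004 -0.08 0 0 0;0.4 0 -0.004 -0.144 0 0 0;0.4 0 -0.004 -0.144 0 0 0;0.9 0 -0.004 -0.144 0 0 0;0.9 0 -0.004 -0.144 0 0 0;0.9 0 -0.004 -0.144 0 0 0;0.9 0 -0.004 -0.144 0 0 0;0.9 0 -0.004 -0.144 0 0 0;0.9 0 -0.004 -0.144 0 0 0;0.9 0 -0.004 -0.144 0 0 0",
  squeeze=25,
)

```text
clock: 5.88
tcp_pos: [0.5647, -0.0095, 0.0072]
ee_rot: [0.941, 0.339, 0.001, 0.0]
wrist_force: [-0.7, 0.5, 3.0]
width: 0.21
```

step_arm(
  plan="0.9 0 0 0.1 0 0 0;0.9 0 0 0.2 0 0 0;0.9 0 0 0.4 0 0 0;0.9 0 0 0.6 0 0 0;0.9 0 0 0.8 0 0 0;0.9 0 0 0.8 0 0 0;0.9 0 0 0.8 0 0 0",
)

```text
clock: 6.47
tcp_pos: [0.5686, -0.0088, 0.2135]
ee_rot: [0.941, 0.339, 0.006, 0.003]
wrist_force: [1.5, 0.5, -1.2]
width: 0.211
```

```bash
python3 shot.py w4 cap_end=.2;python3 - <<'E'
from h import *
im=get_image('scene');cv2.imwrite('pics/s4.png',cv2.resize(im[130:260,130:350,::-1],None,fx=3,fy=3))
E
```

```text
clk 6.4667 tcp [ 0.5686 -0.0088  0.2135] q [ 0.5645  0.4286 -0.7621  1.7762  0.3386  1.0588 -1.1974] F [ 1.5001  0.5494 -1.2451] w 0.2106192451421137
cap_end 0.71 [256.5 226.5] [ 0.5752 -0.0052]
```

View pics/w4.png

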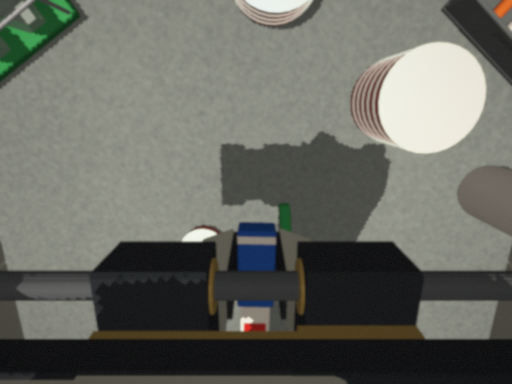

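View pics/s4.png

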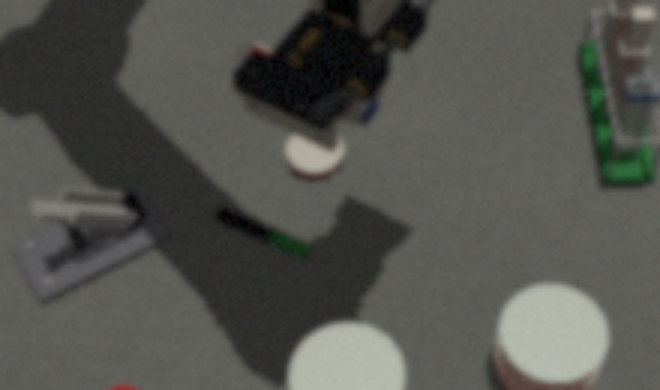

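```bash
cat > kin.py <<'E'
from h import *
import itertools
D=[([1.448,.502,-.427,1.551,.221,1.138,-.21],[.244,-.602,.226],[.981,.192,0,-.001]),
([1.1656,.2472,-.5722,1.7919,.1473,1.1442,-.6381],[.3945,-.3526,.277],[.981,.192,0,.001]),
([.8138,.2656,-.7583,1.9025,.2094,1.0553,-.9394],[.4879,-.1058,.2359],[.946,.325,-.001,0]),
([.4436,.6548,-.6168,1.8902,.5304,.7686,-1.3489],[.5624,-.0086,.0405],[.941,.339,-.001,-.001]),
([.5645,.4286,-.7621,1.7762,.3386,1.0588,-1.1974],[.5686,-.0088,.2135],[.941,.339,.006,.003])]
def chain(q,s):
    M=np.eye(3);out=[M]
    for i,(a,sg) in enumerate(zip('zyzyzyz',s)):
        v=np.zeros(3);v['xyz'.index(a)]=sg*q[i];M=M@R.from_rotvec(v).as_matrix();out.append(M)
    return out
if __name__=='__main__':
    res=[]
    for s in itertools.product([1,-1],repeat=7):
        # unknown B, T: Rm = B C T ; B=Rz(b)
        Cs=[R.from_matrix(chain(d[0],s)[-1]) for d in D];Rm=[R.from_quat(d[2]) for d in D]
        from scipy.optimize import least_squares
        best=None
        for b0 in (0,1.57,3.14,-1.57):
          for t0 in ((0,0,0),(np.pi,0,0),(0,np.pi,0),(np.pi/1.414,np.pi/1.414,0),(0,0,np.pi),):
            f=lambda p:np.concatenate([(Rm[i].inv()*R.from_rotvec([0,0,p[0]])*Cs[i]*R.from_rotvec(p[1:])).as_rotvec() for i in range(len(D))])
            r=least_squares(f,[b0,*t0],max_nfev=30)
            if best is None or r.cost<best[0]: best=(r.cost,r.x,s)
        res.append(best)
    res.sort(key=lambda r:r[0])
    for r in res[:6]: print(r)
E
python3 kin.py
```

```text
(np.float64(2.210437543103741e-06), array([-0.0527, -0.0004,  0.0001,  1.518 ]), (-1, 1, -1, 1, -1, 1, -1))
(np.float64(2.21043754923776e-06), array([ 3.0889,  0.0001,  0.0004, -1.6235]), (-1, -1, -1, -1, -1, -1, -1))
(np.float64(0.026405788416386404), array([-1.2086, -0.0006,  0.0002,  3.8698]), (1, 1, -1, 1, -1, 1, 1))
(np.float64(0.02640578841638713), array([1.933 , 0.001 , 0.0029, 7.0114]), (1, -1, -1, -1, -1, -1, 1))
(np.float64(0.16725343637486045), array([1.4483, 3.3751, 0.3838, 0.4899]), (-1, -1, -1, 1, 1, -1, 1))
(np.float64(0.1672705420987541), array([-1.5919, -0.2107,  3.363 , -0.5215]), (-1, 1, -1, -1, 1, 1, 1))
```

```bash
cat >> kin.py <<'E'
SG=(-1,1,-1,1,-1,1,-1)
def design(q):
    c=chain(q,SG)  # c[k]: after joint k
    return np.column_stack([c[0][:,2],c[3][:,2],c[3][:,0],c[3][:,1],c[5][:,2],c[5][:,0],c[5][:,1],c[7][:,2],c[6][:,0]])
E
python3 - <<'E'
from kin import *
A=np.vstack([design(d[0]) for d in D]);b=np.concatenate([d[1] for d in D])
for cols in ([0,1,4,7],[0,1,4,7,8],[0,1,2,4,5,7,8],[0,1,2,3,4,5,6,7],list(range(9))):
    x,_,rk,sv=np.linalg.lstsq(A[:,cols],b,rcond=None);print(cols,x,rk,sv[-1],np.abs(A[:,cols]@x-b).max())
E
```

```text
[0, 1, 4, 7] [0.7562 0.5622 0.438  0.8436] 4 0.008990958566804179 0.017812255376716546
[0, 1, 4, 7, 8] [0.6555 0.5634 0.4748 0.7254 0.0323] 5 0.00892410653449776 0.017060518247467682
[0, 1, 2, 4, 5, 7, 8] [ 0.5157  0.5683 -0.0101  0.4806  0.0332  0.5621  0.0123] 7 0.008746384401126519 0.015498300210104676
[0, 1, 2, 3, 4, 5, 6, 7] [ 0.2016  0.5087 -0.0102 -0.0228  0.4737  0.004  -0.0006  0.2174] 8 0.008556173363237838 0.0016526241098522299
[0, 1, 2, 3, 4, 5, 6, 7, 8] [ 0.2169  0.5107 -0.012  -0.0293  0.4678  0.0027  0.006   0.2376 -0.0065] 9 0.008273607278910385 0.0013276815076037063
```

```bash
cat >> kin.py <<'E'
TT=R.from_rotvec([0,0,np.pi/2]).as_matrix()
LO=np.array([-2.88,-.31,-1.54,.2,-1.41,.19,-2.57]);HI=np.array([2.88,2.03,1.56,2.42,4.55,2.02,2.57])
COLS=[0,1,2,3,4,5,6,7]
def fitlinks(d7=None):
    A=np.vstack([design(d[0])[:,COLS] for d in D]);b=np.concatenate([d[1] for d in D])
    if d7 is None: return np.linalg.lstsq(A,b,rcond=None)[0]
    w=np.zeros((1,8));w[0,7]=1
    return np.linalg.lstsq(np.vstack([A,w]),np.append(b,d7),rcond=None)[0]
def fk(q,L): return design(q)[:,COLS]@L, chain(q,SG)[-1]@TT
from scipy.optimize import least_squares
def ik(p,Rt,L,q0,n=30,marg=.03,seed=0):
    rng=np.random.default_rng(seed);sols=[]
    for k in range(n):
        s=np.clip(q0,LO+marg+.01,HI-marg-.01) if k==0 else rng.uniform(LO+.1,HI-.1)
        def f(q):
            pp,RR=fk(q,L);return np.concatenate([(pp-p)*5,R.from_matrix(RR.T@Rt).as_rotvec(),.002*(q-q0)])
        r=least_squares(f,s,bounds=(LO+marg,HI-marg),max_nfev=60)
        e=np.linalg.norm(f(r.x)[:6])
        sols.append((e,np.abs(r.x-q0).max(),r.x))
    ok=[s for s in sols if s[0]<.01]
    return sorted(ok,key=lambda s:s[1]) or [min(sols,key=lambda s:s[0])]
def cradleA(cy=-76.5): # tool matrix cols
    c,s=np.cos(np.radians(cy)),np.sin(np.radians(cy));h=.5**.5
    z=np.array([c*h,s*h,-h]);x=np.array([c*h,s*h,h]);return np.column_stack([x,np.cross(z,x),z])
def cradleB(cy=-76.5,flip=1):
    c,s=np.cos(np.radians(cy)),np.sin(np.radians(cy));h=.5**.5
    z=-np.array([c*h,s*h,h]);x=flip*np.array([-c*h,-s*h,h]);return np.column_stack([x,np.cross(z,x),z])
def down(yaw):
    c,s=np.cos(np.radians(yaw)),np.sin(np.radians(yaw));return np.column_stack([[c,s,0],[s,-c,0],[0,0,-1]])
E
python3 - <<'E'
from kin import *
q0=np.array(D[-1][0])
O=np.array([.483,-.249,0]);c,s=np.cos(np.radians(-76.5)),np.sin(np.radians(-76.5));h=.5**.5
up=np.array([c*h,s*h,h]);nm=np.array([-c*h,-s*h,h]);rest=O+[-.0058*c,-.0058*s,.0691]
for d7 in (None,.2,.3,.4):
    L=fitlinks(d7);print(d7,L)
    for nme,p,Rt in (('A',rest+.049*up,cradleA()),('A+',rest+.049*up+.06*nm,cradleA()),('B+',rest+.04*up+.1*up,cradleB(flip=1)),('B',rest+.036*up,cradleB(flip=1)),('Bf',rest+.036*up,cradleB(flip=-1)),('V',np.array([.551,.262,.13]),down(158)),('Vf',np.array([.551,.262,.13]),down(-22))):
        r=ik(p,Rt,L,q0,12);print(nme,len(r),[ (round(a,3),round(b,2),x) for a,b,x in r[:1]])
E
```

```text
None [ 0.2016  0.5087 -0.0102 -0.0228  0.4737  0.004  -0.0006  0.2174]
A 11 [(np.float64(0.0), np.float64(1.96), array([-0.6456,  0.9332,  1.1958,  2.109 , -0.6671,  0.22  , -2.1123]))]
A+ 11 [(np.float64(0.0), np.float64(2.02), array([-0.7892,  0.8276,  1.2585,  2.1358, -0.2456,  0.2977, -2.5088]))]
B+ 6 [(np.float64(0.0), np.float64(1.64), array([ 1.3293,  1.0263, -1.1479,  1.4138,  0.2178,  1.6222,  0.442 ]))]
B 6 [(np.float64(0.0), np.float64(1.67), array([ 1.2951,  1.0087, -1.0517,  1.612 ,  0.1823,  1.3953,  0.4742]))]
Bf 9 [(np.float64(0.0), np.float64(0.87), array([ 0.6706,  0.739 , -0.0427,  1.6116, -0.4512,  1.4505, -2.0658]))]
V 5 [(np.float64(0.0), np.float64(1.31), array([ 0.2579,  0.7704, -1.0935,  1.7344,  0.7561,  1.1235,  0.1111]))]
Vf 8 [(np.float64(0.0), np.float64(1.25), array([-0.4707,  0.5192, -0.0154,  1.731 ,  0.0098,  0.8914, -2.445 ]))]
0.2 [ 0.1846  0.5086 -0.0102 -0.0227  0.4739  0.0041 -0.0008  0.2   ]
A 11 [(np.float64(0.0), np.float64(1.95), array([-0.6169,  0.9206,  1.1913,  2.0929, -0.6478,  0.22  , -2.1076]))]
A+ 11 [(np.float64(0.0), np.float64(2.02
[... 1694 characters left out ...]
 -2.54  ]))]
A+ 11 [(np.float64(0.0), np.float64(2.05), array([-1.0987,  1.0141,  1.2926,  2.2428, -0.5077,  0.375 , -2.54  ]))]
B+ 6 [(np.float64(0.0), np.float64(1.82), array([ 1.2116,  1.1572, -0.9676,  1.06  ,  0.2602,  1.7819,  0.6256]))]
B 6 [(np.float64(0.0), np.float64(1.77), array([ 1.2585,  1.1833, -0.9929,  1.2985,  0.3001,  1.5702,  0.5759]))]
Bf 9 [(np.float64(0.0), np.float64(0.8), array([ 0.7323,  0.9646,  0.0258,  1.2998, -0.4194,  1.5765, -1.9991]))]
V 5 [(np.float64(0.0), np.float64(1.31), array([ 0.2565,  0.7702, -1.0934,  1.7325,  0.7553,  1.1249,  0.1113]))]
Vf 7 [(np.float64(0.0), np.float64(1.18), array([-0.6202,  0.5291,  0.187 ,  1.7326, -0.121 ,  0.8909, -2.3368]))]
```

```bash
python3 - <<'E'
from kin import *
q0=np.array(D[-1][0])
O=np.array([.483,-.249,0]);c,s=np.cos(np.radians(-76.5)),np.sin(np.radians(-76.5));h=.5**.5
up=np.array([c*h,s*h,h]);nm=np.array([-c*h,-s*h,h]);rest=O+[-.0058*c,-.0058*s,.0691];yc=np.array([-s,c,0])
cp=np.array([np.cos(.6886),np.sin(.6886),0]);yp=np.array([-cp[1],cp[0],0]);pc=np.array([.5265,-.04,.007])
for d7 in (None,.35):
  L=fitlinks(d7)
  for opt in (1,2):
    fl=np.diag([1,1,1]) if opt==1 else np.diag([-1,-1,1])
    for phi in (0,20,45):
        # tool tilted about paddle y by +phi: tip toward blade (-x): rotate -z about y by +phi: -z -> -x ? R_y(phi)(-z)=(-sin,0,-cos)
        RA=R.from_rotvec(np.radians(phi)*yc).as_matrix()@cradleA()@fl
        RBn=R.from_rotvec(np.radians(phi)*yp).as_matrix()@down(39.45)@fl
        print(d7,opt,phi,'tz A',RA[:,2],'bench',RBn[:,2])
        rb=ik(pc+.047*cp+[0,0,.06],RBn,L,q0,8)[0]
        for nme,p in (('A',rest+.047*up),('A+',rest+.047*up+.06*nm)):
            r=ik(p,RA,L,rb[2],10);print('  ',nme,len(r),r[0][0].round(3),r[0][1].round(2),r[0][2])
        print('   bench',rb[0].round(3),rb[1].round(2),rb[2])
E
```

```text
None 1 0 tz A [ 0.1651 -0.6876 -0.7071] bench [ 0.  0. -1.]
   A 10 0.0 1.84 [-0.6488  0.9375  1.1965  2.111  -0.6808  0.22   -2.1032]
   A+ 10 0.0 1.89 [-0.7888  0.8226  1.2501  2.1378 -0.216   0.2948 -2.54  ]
   bench 0.0 0.25 [ 0.4655  0.6145 -0.6433  1.8829  0.4981  0.8094 -1.3253]
None 1 20 tz A [ 0.0987 -0.4109 -0.9063] bench [-0.2641 -0.2173 -0.9397]
   A 9 0.0 1.31 [-0.2453  0.5617  0.7302  2.0177 -0.0115  0.4309 -2.54  ]
   A+ 9 0.0 1.49 [-0.4713  0.5028  0.9108  2.0476 -0.0495  0.5246 -2.54  ]
   bench 0.0 0.27 [ 0.3168  0.7027 -0.5791  1.7387  0.565   1.1923 -1.4071]
None 1 45 tz A [-0. -0. -1.] bench [-0.546  -0.4493 -0.7071]
   A 9 0.0 0.85 [ 0.0771  0.5479  0.5165  1.8683 -0.36    0.8185 -2.1257]
   A+ 9 0.0 0.99 [ 0.1079  0.4102  0.3774  1.9098 -0.1956  0.8572 -2.3204]
   bench 0.0 0.56 [ 0.0008  0.8103 -0.2452  1.5679  0.4887  1.5503 -1.3291]
None 2 0 tz A [ 0.1651 -0.6876 -0.7071] bench [ 0.  0. -1.]
   A 6 0.0 2.2 [ 1.057   0.7266 -1.07    2.1211  1.6662  1.2711 -0.7369]
   A+ 6 0.0 2.12 [ 0.1842  0.3622 -0.0631  2.1456  1.2713  0.7877 -0.6578]
   bench 0.0 2.66 [ 0
[... 1669 characters left out ...]
 0.0279  2.2261  1.2215  0.8249 -0.8545]
   bench 0.0 2.66 [ 0.8118  0.899  -1.209   1.8846  0.9656  1.0977  1.4642]
0.35 2 20 tz A [ 0.0987 -0.4109 -0.9063] bench [-0.2641 -0.2173 -0.9397]
   A 6 0.0 1.52 [ 0.0096  0.4323  0.2639  2.0955  0.6066  0.4983 -0.0441]
   A+ 6 0.0 1.51 [-0.131   0.3292  0.3235  2.1171  0.5409  0.6031 -0.03  ]
   bench 0.0 2.68 [ 0.5315  0.9674 -1.0563  1.6421  0.8924  1.4575  1.4782]
0.35 2 45 tz A [-0. -0. -1.] bench [-0.546  -0.4493 -0.7071]
   A 6 0.0 0.99 [ 0.5964  0.4857 -0.1593  1.8697  0.104   0.794   0.6179]
   A+ 6 0.0 0.96 [ 0.1958  0.3964  0.2672  1.911  -0.1359  0.8514  0.7686]
   bench 0.0 2.79 [ 0.1615  1.0693 -0.6906  1.3229  0.7446  1.7887  1.5953]
```

```bash
python3 - <<'E'
from h import *
for i in range(3):
    s=sense();print(s['clock'],s['tcp_pos'],s['ee_rot'],s['joint_positions'],s['qd']);get_image('wrist') if i<2 else 0
E
```

```text
6.6167 [ 0.5641 -0.0099  0.2066] [0.941  0.3384 0.0004 0.0005] [ 0.5631  0.4355 -0.7579  1.7841  0.3406  1.0563 -1.1987] [-0.0048  0.0291  0.0134  0.0207  0.001  -0.0013 -0.0006]
6.6667 [ 0.5635 -0.0099  0.2057] [ 0.941   0.3384 -0.0003  0.    ] [ 0.5629  0.4367 -0.7575  1.7847  0.3405  1.0563 -1.1988] [-0.0032  0.0162  0.0064  0.0084 -0.0015  0.0005  0.0011]
6.7167 [ 0.5634 -0.0098  0.2053] [ 0.941   0.3385 -0.0006 -0.0003] [ 0.5627  0.4373 -0.7575  1.7849  0.3405  1.0564 -1.1987] [-0.0031  0.0096  0.0003  0.0001 -0.0003 -0.0009 -0.    ]
```

The arm settles accurately after about 0.3 s. My joint-range check shows that placing in the cradle needs the opposite hand orientation. I'll lay the paddle back down where it was and re-grip it with the hand turned half round.

step_arm(
  plan="0.9 0 0 -0.16 0 0 0;0.9 0 0 -0.32 0 0 0;0.9 0 0 -0.48 0 0 0;0.9 0 0 -0.62 0 0 0;0.9 0 0 -0.72 0 0 0;0.9 0 0 -0.76 0 0 0;0.9 0 0 -0.785 0 0 0;0.9 0 0 -0.785 0 0 0;0.9 0 0 -0.785 0 0 0;0.9 0 0 -0.785 0 0 0",
)

```text
clock: 7.55
tcp_pos: [0.5644, -0.0096, 0.01]
ee_rot: [0.941, 0.339, 0.0, -0.0]
wrist_force: [-0.4, -0.4, -0.0]
width: 0.213
```

step_arm(
  plan="0.4 0 0 0 0 0 0;0.4 0 0 0 0 0 0;0.4 0 0 0 0 0 0;0.4 0 0 0 0 0 0;0.4 0 0 0.1 0 0 0;0.4 0 0 0.25 0 0 0;0.4 0 0 0.4 0 0 0;0.4 0 0 0.5 0 0 0;0.4 0 0 0.5 0 0 0;0.4 0 0 0.5 0 0 0",
)

```text
clock: 8.38
tcp_pos: [0.5657, -0.0098, 0.1369]
ee_rot: [0.941, 0.338, 0.002, 0.001]
wrist_force: [-0.9, -0.5, -0.6]
width: 0.601
```

step_arm(
  plan="0.4 0 0 0.2 0 0 0.08;0.4 0 0 0.2 0 0 0.16;0.4 0 0 0.2 0 0 0.24;0.4 0 0 0.2 0 0 0.32;0.4 0 0 0.2 0 0 0.4;0.4 0 0 0.2 0 0 0.48;0.4 0 0 0.2 0 0 0.56;0.4 0 0 0.2 0 0 0.64;0.4 0 0 0.2 0 0 0.72;0.4 0 0 0.2 0 0 0.8;0.4 0 0 0.2 0 0 0.88;0.4 0 0 0.2 0 0 0.96",
)

```text
clock: 9.38
tcp_pos: [0.5646, -0.01, 0.1851]
ee_rot: [0.455, 0.891, 0.002, -0.002]
wrist_force: [0.6, 0.9, -0.4]
width: 0.601
```

step_arm(
  plan="0.4 0 0 0 0 0 0.08;0.4 0 0 0 0 0 0.16;0.4 0 0 0 0 0 0.24;0.4 0 0 0 0 0 0.32;0.4 0 0 0 0 0 0.4;0.4 0 0 0 0 0 0.48;0.4 0 0 0 0 0 0.56;0.4 0 0 0 0 0 0.64;0.4 0 0 0 0 0 0.72;0.4 0 0 0 0 0 0.8;0.4 0 0 0 0 0 0.88;0.4 0 0 0 0 0 0.96",
)

```text
clock: 10.38
tcp_pos: [0.5636, -0.0101, 0.1832]
ee_rot: [-0.274, 0.962, 0.001, -0.004]
wrist_force: [0.2, -0.3, -0.3]
width: 0.601
```

```bash
python3 -c "
from h import *
s=sense();print(s['tcp_pos'],s['ee_rot'],s['joint_positions'])"
```

```text
[ 0.5636 -0.0101  0.1832] [-0.2742  0.9617  0.0005 -0.0037] [ 0.8922  0.8336 -1.3871  1.7902  0.8557  1.2951  1.406 ]
```

```bash
python3 shot.py w5 cap_end=.007 blade_tip=.007 paddle=.007; python3 - <<'E'
from fit import *
im,c=load('w5');q=masks_of('wrist','paddle')[0];print(q['confidence'],q['mask'].sum())
p,f=fitpose(c,q['mask'],[box(.0175,.0625,-.01,.01,-.007,.007),box(-.0565,.0175,-.008,.008,-.004,.004),box(-.0625,-.0565,-.0065,.0065,-.0025,.0025)],[.5275,-.039,.68],.007)
print('paddle',p,np.degrees(p[2]),f)
E
```

```text
clk 10.3833 tcp [ 0.5636 -0.0101  0.1832] q [ 0.8922  0.8336 -1.3871  1.7902  0.8557  1.2951  1.406 ] F [ 0.241  -0.2879 -0.3084] w 0.6006937739743219
cap_end 0.97 [258.7 187. ] [ 0.5739 -0.0011]
cap_end 0.37 [249.8 128.8] [ 0.5268 -0.0412]
cap_end 0.16 [502.3 263.6] [0.5034 0.2851]
blade_tip 0.7 [244.5  61.9] [ 0.4754 -0.0788]
blade_tip 0.32 [259.9 333. ] [0.7302 0.0983]
paddle 0.59 [248.2 130.4] [ 0.529  -0.0418]
0.64 2259
paddle [ 0.5267 -0.0414  0.6841] 39.193426048529176 0.0599822923541069
```

View pics/w5.png

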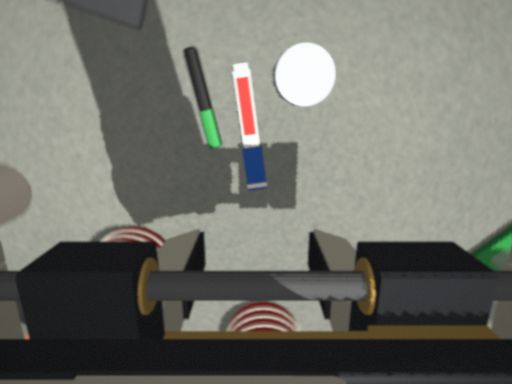

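```bash
cat > go.py <<'E'
from kin import *
def rel(p,Rt):
    s=sense();d=(np.asarray(p)-s['tcp_pos'])/.25
    # row turn: world-frame rotation vector from measured pose
    rv=(R.from_matrix(Rt)*R.from_quat(s['ee_rot']).inv()).as_rotvec()/(np.pi/2)
    print('shift',d,'turn',rv,'deg',np.linalg.norm(rv)*90);return d,rv
def benchpose(yaw,phi):
    y=np.radians(yaw);yp=np.array([-np.sin(y),np.cos(y),0])
    return R.from_rotvec(np.radians(phi)*yp).as_matrix()@down(yaw)@np.diag([-1,-1,1])
E
python3 - <<'E'
from go import *
rel([.5616,-.013,.06],benchpose(39.2,20))
print(benchpose(39.2,20)[:,2])
E
```

```text
shift [-0.01   -0.0124 -0.4966] turn [-0.1274  0.1777  0.0875] deg 21.193951415263747
[-0.265  -0.2162 -0.9397]
```

step_arm(
  plan="0.4 -0.01 -0.012 0 -0.042 0.059 0.029;0.4 -0.01 -0.012 0 -0.084 0.118 0.058;0.4 -0.01 -0.012 0 -0.127 0.178 0.088;0.4 -0.01 -0.012 -0.15 -0.127 0.178 0.088;0.4 -0.01 -0.012 -0.3 -0.127 0.178 0.088;0.4 -0.01 -0.012 -0.45 -0.127 0.178 0.088;0.4 -0.01 -0.012 -0.53 -0.127 0.178 0.088;0.4 -0.01 -0.012 -0.53 -0.127 0.178 0.088;0.4 -0.01 -0.012 -0.53 -0.127 0.178 0.088;0.4 -0.01 -0.012 -0.53 -0.127 0.178 0.088",
)

```text
clock: 11.47
tcp_pos: [0.5626, -0.0125, 0.0536]
ee_rot: [-0.33, 0.928, -0.058, -0.163]
wrist_force: [-0.2, -0.8, -0.0]
width: 0.6
```

```bash
python3 shot.py w6 cap_end=.007; python3 -c "
from go import *
rel([.5616,-.013,.008],benchpose(39.2,20))"
```

```text
clk 11.4667 tcp [ 0.5626 -0.0125  0.0536] q [ 0.5542  1.0536 -1.1165  1.624   0.9766  1.4949  1.438 ] F [-0.1791 -0.7705 -0.0438] w 0.5997685150012123
cap_end 0.64 [258.1 264.1] [ 0.5753 -0.0019]
shift [-0.0059 -0.0015 -0.1844] turn [-0.0008  0.002   0.0001] deg 0.1901069460453085
```

View pics/w6.png

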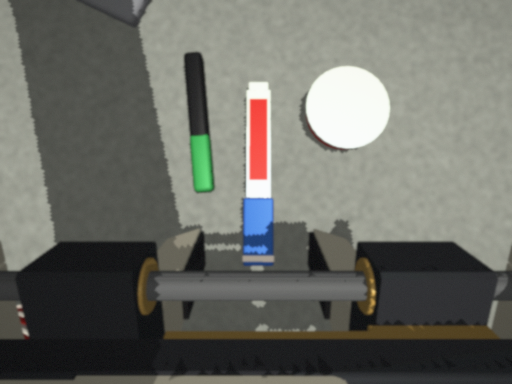

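step_arm(
  plan="0.4 -0.005 -0.002 -0.08 0 0 0;0.4 -0.005 -0.002 -0.15 0 0 0;0.4 -0.005 -0.002 -0.185 0 0 0;0.4 -0.005 -0.002 -0.185 0 0 0;0.4 -0.005 -0.002 -0.185 0 0 0;0.9 -0.005 -0.002 -0.185 0 0 0;0.9 -0.005 -0.002 -0.185 0 0 0;0.9 -0.005 -0.002 -0.185 0 0 0;0.9 -0.005 -0.002 -0.185 0 0 0;0.9 -0.005 -0.002 -0.185 0 0 0;0.9 -0.005 -0.002 -0.185 0 0 0",
  squeeze=25,
)

```text
clock: 12.48
tcp_pos: [0.5619, -0.0131, 0.0081]
ee_rot: [-0.33, 0.928, -0.058, -0.162]
wrist_force: [-0.7, 0.3, 1.3]
width: 0.214
```

```bash
python3 shot.py w7 cap_end=.007;python3 -c "
from go import *
rel([.5616,-.013,.008],benchpose(39.2,20))"
```

```text
clk 12.4833 tcp [ 0.5619 -0.0131  0.0081] q [ 0.5384  1.1075 -1.0753  1.6334  1.0236  1.4426  1.4152] F [-0.6509  0.2535  1.2825] w 0.2143398629719416
cap_end 0.85 [257.3 280.6] [ 0.5764 -0.0019]
shift [-0.0014  0.0005 -0.0002] turn [-0.0007  0.0021  0.0002] deg 0.20246432470167078
```

View pics/w7.png

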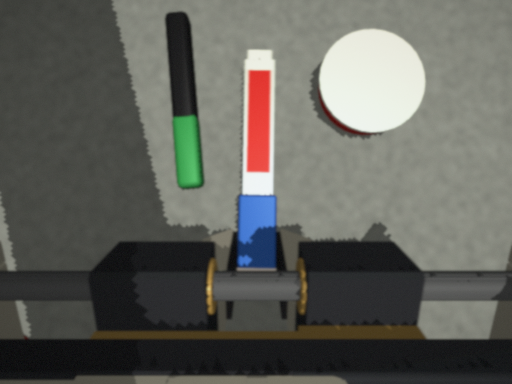

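```bash
python3 - <<'E'
from fit import *
im,c=load('w7');q=masks_of('wrist','paddle')[0];print(q['confidence'],q['mask'].sum())
m=q['mask'].copy();m[258:]=0
c2=dict(c)
import fit
old=fit.render
fit.render=lambda cal,b,T:(lambda r:(r.__setitem__(slice(258,None),0),r)[1])(old(cal,b,T))
p,f=fitpose(c,m,[box(.0175,.0625,-.01,.01,-.007,.007),box(-.0565,.0175,-.008,.008,-.004,.004),box(-.0625,-.0565,-.0065,.0065,-.0025,.0025)],[.5275,-.041,.684],.007)
print('paddle',p,np.degrees(p[2]),f)
x=np.array([np.cos(p[2]),np.sin(p[2])]);d=np.array([.5619,-.0131])-p[:2];print('tcp in paddle',d@x,d@[-x[1],x[0]])
E
```

```text
0.74 7128
paddle [ 0.5271 -0.0421  0.6755] 38.7020867602459 0.022340305149555206
tcp in paddle 0.04530342056866917 0.000863366135480564
```

step_arm(
  plan="0.9 0 0 0.1 0 0 0;0.9 0 0 0.25 0 0 0;0.9 0 0 0.4 0 0 0;0.9 0 0 0.55 0 0 0;0.9 0 0 0.7 0 0 0;0.9 0 0 0.85 0 0 0;0.9 0 0 0.95 0 0 0;0.9 0 0 0.95 0 0 0;0.9 0 0 0.95 0 0 0;0.9 0 0 0.95 0 0 0",
)

```text
clock: 13.47
tcp_pos: [0.5616, -0.0135, 0.2447]
ee_rot: [-0.33, 0.928, -0.058, -0.162]
wrist_force: [-0.2, -0.6, -1.4]
width: 0.214
```

```bash
python3 shot.py w8 ; python3 - <<'E'
from kin import *
s=sense();print(s['joint_positions'],s['tcp_pos'],s['ee_rot'])
q=s['joint_positions']
c=chain(q,SG)[-1]@TT; print((R.from_matrix(c).inv()*R.from_quat(s['ee_rot'])).as_rotvec())
D+= [([.5542,1.0536,-1.1165,1.624,.9766,1.4949,1.438],[.5626,-.0125,.0536],[-.33,.928,-.058,-.163]),([.5384,1.1075,-1.0753,1.6334,1.0236,1.4426,1.4152],[.5619,-.0131,.0081],[0,0,0,1]),
([ 0.8922,0.8336,-1.3871,1.7902,0.8557,1.2951,1.406 ],[.5636,-.0101,.1832],0),(list(q),s['tcp_pos'],0)]
A=np.vstack([design(d[0]) for d in D]);b=np.concatenate([d[1] for d in D])
for cols in ([0,1,3,4,6,7],[0,1,2,3,4,5,6,7],list(range(9))):
    x,_,rk,sv=np.linalg.lstsq(A[:,cols],b,rcond=None);print(cols,x,sv[-1],np.abs(A[:,cols]@x-b).max())
E
```

```text
clk 13.4667 tcp [ 0.5616 -0.0135  0.2447] q [ 0.6092  0.844  -1.2626  1.5098  0.8036  1.7308  1.5467] F [-0.2069 -0.6482 -1.4238] w 0.21424207545859886
[ 0.6091  0.8448 -1.2622  1.5102  0.8036  1.7309  1.5466] [ 0.5613 -0.0137  0.2441] [-0.3302  0.9279 -0.0583 -0.1629]
[ 0. -0.  0.]
[0, 1, 3, 4, 6, 7] [ 0.3614  0.4975 -0.0182  0.4622 -0.0065  0.3732] 0.33283812027038534 0.007302658542116314
[0, 1, 2, 3, 4, 5, 6, 7] [ 0.3532  0.4985 -0.013  -0.0208  0.4723 -0.0075 -0.0046  0.3709] 0.2148081240764308 0.005146995751734718
[0, 1, 2, 3, 4, 5, 6, 7, 8] [ 0.3508  0.4996 -0.0078 -0.0227  0.4723 -0.0096 -0.0022  0.3694  0.006 ] 0.2061420081393267 0.004941666350522733
```

View pics/w8.png

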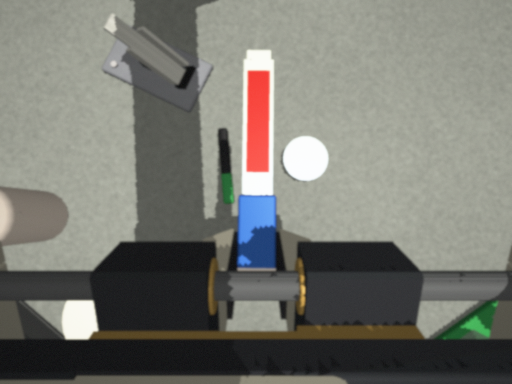

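```bash
cat >> kin.py <<'E'
D=D+[([.5542,1.0536,-1.1165,1.624,.9766,1.4949,1.438],[.5626,-.0125,.0536],0),([.5384,1.1075,-1.0753,1.6334,1.0236,1.4426,1.4152],[.5619,-.0131,.0081],0),
([ 0.8922,0.8336,-1.3871,1.7902,0.8557,1.2951,1.406 ],[.5636,-.0101,.1832],0),([.6091,.8448,-1.2622,1.5102,.8036,1.7309,1.5466],[.5613,-.0137,.2441],0)]
E
cat > cr.py <<'E'
from go import *
h=.5**.5
def rz(a): return R.from_rotvec([0,0,np.radians(a)]).as_matrix()
def ry(a): return R.from_rotvec([0,np.radians(a),0]).as_matrix()
RTP=benchpose(39.2,20).T@rz(39.2)          # paddle in tool
TIP=np.array([.0453,0,.0011])               # tcp in paddle frame
def toolfor(pp,Rp): return pp+Rp@TIP, Rp@RTP.T
def cradle(O,yaw):
    M=rz(yaw);return dict(up=M@[h,0,h],nm=M@[-h,0,h],y=M@[0,1,0],rest=np.array([*O,0])+M@[-.0058,0,.0691],stop=np.array([*O,0])+M@[-.045,0,.02],Rp=M@ry(-45))
E
python3 - <<'E'
from cr import *
C=cradle([.483,-.249],-76.5);print(C['Rp'][:,0],C['Rp'][:,2],C)
L=fitlinks();s=sense();q=s['joint_positions']
print(fk(q,L)[0]-s['tcp_pos'])
for n,off in (('A',0*C['nm']),('A+',.06*C['nm']+.01*C['up']),('A++',.1*C['nm'])):
    p,Rt=toolfor(C['rest']+off,C['Rp']);r=ik(p,Rt,L,q,12);print(n,p,Rt[:,2],len(r),r[0][0].round(4),r[0][2])
# flat waypoints: paddle flat at yaw
for yaw in (0,-40,-76.5):
    for pos in ([.5,-.2,.25],[.45,-.15,.25]):
        p,Rt=toolfor(np.array(pos),rz(yaw));r=ik(p,Rt,L,q,12);print(yaw,p,len(r),r[0][0].round(4),r[0][2])
E
```

```text
[ 0.1651 -0.6876  0.7071] [-0.1651  0.6876  0.7071] {'up': array([ 0.1651, -0.6876,  0.7071]), 'nm': array([-0.1651,  0.6876,  0.7071]), 'y': array([0.9724, 0.2334, 0.    ]), 'rest': array([ 0.4816, -0.2434,  0.0691]), 'stop': array([ 0.4725, -0.2052,  0.02  ]), 'Rp': array([[ 0.1651,  0.9724, -0.1651],
       [-0.6876,  0.2334,  0.6876],
       [ 0.7071,  0.    ,  0.7071]])}
[ 0.001  -0.0019 -0.0013]
A [ 0.4889 -0.2738  0.1019] [ 0.0987 -0.4109 -0.9063] 8 0.0002 [-0.0534  0.43    0.323   2.1119  0.5712  0.4851 -0.0268]
A+ [ 0.4807 -0.2394  0.1514] [ 0.0987 -0.4109 -0.9063] 8 0.0002 [ 0.0854  0.294   0.0735  2.1209  0.6509  0.6596 -0.1185]
A++ [ 0.4724 -0.205   0.1726] [ 0.0987 -0.4109 -0.9063] 8 0.0007 [-0.0496  0.2372  0.1387  2.1359  0.5989  0.7194 -0.1279]
0 [ 0.5453 -0.2     0.2511] 6 0.0001 [ 0.8404  0.7636 -0.9983  1.3919  0.5806  1.672   1.3956]
0 [ 0.4953 -0.15    0.2511] 6 0.0 [ 0.9169  0.6997 -1.1124  1.5673  0.5477  1.6198  1.2919]
-40 [ 0.5347 -0.2291  0.2511] 5 0.0001 [ 0.975   0.7421 -0.9364  1.3832  0.3808  1.5867  0.9154]
-40 [ 0.4847 -0.1791  0.2511] 5 0.0001 [ 1.0109  0.6107 -0.9309  1.5734  0.2861  1.4901  0.9082]
-76.5 [ 0.5106 -0.244   0.2511] 7 0.0 [ 1.1428  0.6231 -0.883   1.5298  0.1755  1.3836  0.5031]
-76.5 [ 0.4606 -0.194   0.2511] 7 0.0002 [ 1.1057  0.4469 -0.7605  1.7113  0.0172  1.2997  0.5949]
```

step_arm(
  plan="0.9 -0.02 -0.05 0.02 0 0 -0.079;0.9 -0.04 -0.1 0.02 0 0 -0.158;0.9 -0.06 -0.15 0.02 0 0 -0.237;0.9 -0.08 -0.2 0.02 0 0 -0.316;0.9 -0.1 -0.25 0.02 0 0 -0.395;0.9 -0.13 -0.3 0.02 0 0 -0.474;0.9 -0.16 -0.35 0.02 0 0 -0.553;0.9 -0.18 -0.4 0.02 0 0 -0.632;0.9 -0.2 -0.45 0.02 0 0 -0.711;0.9 -0.22 -0.5 0.02 0 0 -0.79;0.9 -0.24 -0.54 0.02 0 0 -0.869;0.9 -0.24 -0.54 0.02 0 0 -0.948",
)

```text
clock: 14.52
tcp_pos: [0.4996, -0.1521, 0.2467]
ee_rot: [0.391, 0.904, 0.068, -0.161]
wrist_force: [-1.5, -0.3, 0.2]
width: 0.214
```

```bash
python3 - <<'E'
from cr import *
print(sense()['joint_positions'])
p,Rt=toolfor(np.array([.5,-.2,.25]),rz(-76.5)); rel([.49,-.22,.25],Rt)
E
```

```text
[ 1.0683  0.6886 -1.0905  1.581   0.3519  1.4827  0.6837]
shift [-0.0386 -0.2718  0.0131] turn [ 0.0002 -0.0025 -0.3307] deg 29.76234410256808
```

step_arm(
  plan="0.9 0.08 -0.12 0.01 0 0 -0.078;0.9 0.16 -0.24 0.01 0 0 -0.156;0.9 0.24 -0.36 0.01 0 0 -0.234;0.9 0.3 -0.47 0.01 0 0 -0.3;0.9 0.3 -0.47 0.01 0 0 -0.33;0.9 0.3 -0.47 0.01 0 0 -0.33;0.9 0.3 -0.47 0.01 0 0 -0.33;0.9 0.3 -0.47 0.01 0 0 -0.33;0.9 0.3 -0.47 0.01 0 0 -0.33",
)

```text
clock: 15.27
tcp_pos: [0.5745, -0.2676, 0.249]
ee_rot: [0.608, 0.775, 0.106, -0.139]
wrist_force: [0.7, -0.7, -0.4]
width: 0.214
```

```bash
python3 shot.py w9 cradle=0 cradle_stop=.02 cradle_rest=.0691
```

```text
clk 15.2667 tcp [ 0.5745 -0.2676  0.249 ] q [ 1.0751  0.7747 -0.94    1.3362  0.2937  1.4759  0.4288] F [ 0.6766 -0.6867 -0.4407] w 0.21395391191102062
cradle 0.64 [191.  203.7] [ 0.484  -0.2569]
cradle_stop 0.65 [189.2 164.4] [ 0.4735 -0.2092]
cradle_rest 0.96 [180.4 192.4] [ 0.4839 -0.2467]
cradle_rest 0.63 [254.7 279.2] [ 0.5858 -0.3184]
```

View pics/w9.png

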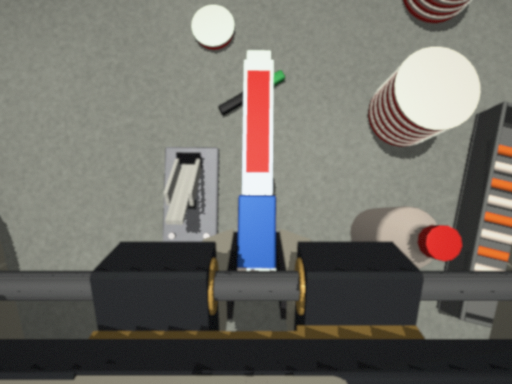

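```bash
python3 - <<'E'
import cv2
a=cv2.imread('pics/w9.png')[140:250,150:240]
cv2.imwrite('pics/z9.png',cv2.resize(a,None,fx=5,fy=5,interpolation=0))
E
```

```text
(no output)
```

View pics/z9.png

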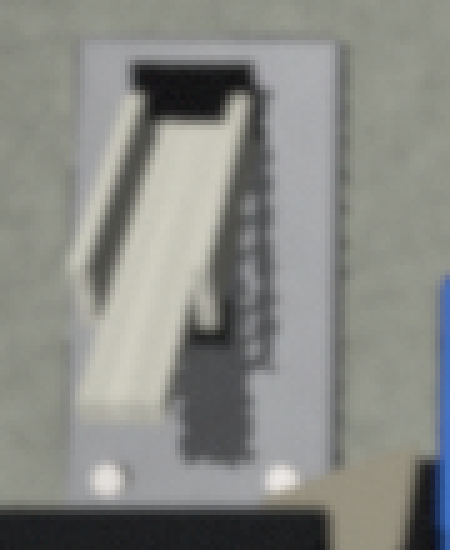

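```bash
cat > crfit.py <<'E'
from fit import *
from scipy.optimize import least_squares
def z1(p): return (p[0]/5+135-.5+.0,p[1]/5+10-.5)
def z9(p): return (p[0]/5+150-.5,p[1]/5+140-.5)
h=.5**.5
fl=lambda u,y:np.array([-.045+u*h,y,.02+u*h])
obs=[]
def W(tag,zf,items):
    _,c=load(tag)
    for k,px in items: obs.append((c,k,np.array(zf(px)),tag))
b=lambda x,y:('b',x,y)
W('w9',z9,[(b(-.065,-.035),(80,42)),(b(-.065,.035),(337,42)),(('f',0,-.009),(150,120)),(('f',0,.009),(230,120)),(('f',.098,-.009),(80,405)),(('f',.098,.009),(165,418))])
W('w1',z1,[(b(-.065,.035),(95,68)),(b(.065,.035),(620,155)),(b(.065,-.035),(582,445)),(b(-.065,-.035),(80,365)),(('f',.098,.009),(436,192)),(('f',.098,-.009),(428,290)),(('f',0,.009),(168,186)),(('f',0,-.009),(162,270))])
def f(p):
    M=R.from_rotvec([0,0,p[2]]).as_matrix();o=[]
    for c,k,px,t in obs:
        q=np.array([k[1],k[2],p[3]]) if k[0]=='b' else fl(k[1],k[2])
        o.append(proj(c,M@q+[p[0],p[1],0])-px)
    return np.concatenate(o)
if __name__=='__main__':
    r=least_squares(f,[.483,-.249,-1.335,.005],loss='soft_l1');print(r.x,np.degrees(r.x[2]),np.round(r.fun.reshape(-1,2),1).tolist())
E
python3 crfit.py
```

```text
[ 0.4835 -0.252  -1.3311  0.0131] -76.26596629612388 [[-2.5, 1.1], [0.5, 1.1], [2.2, 0.1], [0.5, 0.1], [-0.6, -1.1], [-0.2, -3.7], [0.6, -1.4], [4.9, -0.9], [3.9, 1.5], [0.2, 1.4], [-1.5, -0.1], [-2.0, -0.3], [-0.1, 0.6], [0.0, 0.0]]
```

```bash
python3 - <<'E'
import crfit
from crfit import *
crfit.obs=[(c,k,px if not(t=='w9' and k==('f',.098,.009)) else np.array(z9((165,403))),t) for c,k,px,t in crfit.obs]
allo=crfit.obs
for name,sel in (('all',lambda o:1),('w9',lambda o:o[3]=='w9'),('w1',lambda o:o[3]=='w1'),('floor',lambda o:o[1][0]=='f'),('base',lambda o:o[1][0]=='b')):
    crfit.obs=[o for o in allo if sel(o)]
    for hb in (0,.008):
        r=least_squares(lambda p:f([*p,hb]),[.483,-.249,-1.335],loss='soft_l1');print(name,hb,r.x,np.degrees(r.x[2]),r.cost,np.round(r.fun,1))
E
```

```text
all 0 [ 0.4835 -0.2515 -1.3248] -75.90630502395678 24.57984636451607 [ 0.2  2.9  1.6  2.6  2.1 -0.3  0.4 -0.4 -0.3 -1.6  0.1 -1.3  3.2  1.2
  4.1  0.3  3.8  1.   3.1  2.  -2.  -0.6 -2.4 -0.8 -0.6  0.7 -0.4  0.1]
all 0.008 [ 0.4834 -0.2517 -1.3296] -76.17838553436 18.475631739911865 [-1.4  1.6  1.   1.6  2.2 -0.2  0.4 -0.2 -0.5 -1.5 -0.1 -1.1  1.5 -0.4
  4.5 -0.4  3.7  1.4  1.2  1.6 -1.9 -0.3 -2.3 -0.5 -0.4  0.6 -0.3  0. ]
w9 0 [ 0.4833 -0.252  -1.3089] -74.99528622339469 6.544402802674939 [-0.9  3.6  0.5  2.5  1.2  0.1 -0.5 -0.2 -0.3 -1.1  0.1 -1. ]
w9 0.008 [ 0.4834 -0.252  -1.3176] -75.49270806195412 5.414423334922699 [-2.1  2.2  0.3  1.5  1.7  0.1 -0.  -0.1 -0.3 -1.1  0.1 -0.9]
w1 0 [ 0.4837 -0.2509 -1.3349] -76.48551067822078 15.835147442132852 [ 3.1  0.3  3.9  0.6  3.   1.2  2.5  1.1 -2.5 -0.7 -3.  -0.9 -1.  -0.1
 -0.9 -0.7]
w1 0.008 [ 0.4834 -0.2513 -1.3345] -76.46343231602597 12.385647850738167 [ 1.4 -0.8  4.3 -0.2  3.3  1.6  0.8  1.3 -2.2 -0.2 -2.7 -0.4 -0.7  0.3
 -0.6 -0.3]
floor 0 [ 0.4837 -0.2528 -1.3243] -75.87848115931001 3.4474344598850366 [ 1.9  0.7  0.2  0.6 -0.5 -0.4 -0.  -0.  -0.8 -0.2 -1.2 -0.4  0.5  1.
  0.7  0.4]
floor 0.008 [ 0.4837 -0.2528 -1.3243] -75.87848115931001 3.4474344598850366 [ 1.9  0.7  0.2  0.6 -0.5 -0.4 -0.  -0.  -0.8 -0.2 -1.2 -0.4  0.5  1.
  0.7  0.4]
base 0 [ 0.4827 -0.2473 -1.327 ] -76.03017488387 2.6174834757309275 [ 0.5 -0.3  1.8 -0.5 -0.3  0.4  0.8 -0.2  0.5  0.5 -0.2  1.3]
base 0.008 [ 0.4828 -0.2492 -1.3334] -76.39985563469315 5.793299024393956 [-1.2 -0.4  1.2 -0.2 -0.6 -1.   2.4 -0.5  1.6  1.2 -1.   1. ]
```

```bash
cat >> cr.py <<'E'
CR=cradle([.4836,-.2525],-76.2)
E
python3 - <<'E'
from cr import *
L=fitlinks();q=sense()['joint_positions']
for u,n in ((.01,.12),(.008,.03),(.008,0)):
    p,Rt=toolfor(CR['rest']+u*CR['up']+n*CR['nm'],CR['Rp']);print(p);rel(p,Rt);r=ik(p,Rt,L,q,6);print(r[0][0],r[0][2])
print(CR['up']/.25*.01,CR['nm']/.25*.01)
E
```

```text
[ 0.4711 -0.2017  0.1938]
shift [-0.4145  0.2682 -0.2223] turn [-0.4861 -0.121   0.0024] deg 45.08686379280318
1.179194864551474e-05 [ 0.901   0.2923 -0.9488  2.1225  0.8608  0.943  -0.3352]
[ 0.486  -0.2621  0.1288]
shift [-0.3551  0.0265 -0.4825] turn [-0.4861 -0.121   0.0024] deg 45.08686379280318
0.0002262703289066542 [ 0.2824  0.3471 -0.0967  2.1131  0.77    0.6357 -0.1847]
[ 0.491  -0.2827  0.1076]
shift [-0.3348 -0.0559 -0.5674] turn [-0.4861 -0.121   0.0024] deg 45.08686379280318
1.6149068854484865e-05 [ 0.9314  0.5286 -0.8383  2.0969  1.1637  0.8662 -0.4437]
[ 0.0067 -0.0275  0.0283] [-0.0067  0.0275  0.0283]
```

Moving over the cradle and tilting, staying 120 mm off the floor along its normal.

step_arm(
  plan="0.9 -0.06 0.04 0 -0.07 -0.017 0;0.9 -0.12 0.08 0 -0.14 -0.035 0;0.9 -0.18 0.12 0 -0.21 -0.052 0;0.9 -0.24 0.16 0 -0.28 -0.07 0;0.9 -0.3 0.2 0 -0.35 -0.087 0;0.9 -0.36 0.24 0 -0.42 -0.105 0;0.9 -0.41 0.268 -0.06 -0.486 -0.121 0.002;0.9 -0.4145 0.268 -0.14 -0.486 -0.121 0.002;0.9 -0.4145 0.268 -0.22 -0.486 -0.121 0.002;0.9 -0.4145 0.268 -0.22 -0.486 -0.121 0.002;0.9 -0.4145 0.268 -0.22 -0.486 -0.121 0.002;0.9 -0.4145 0.268 -0.22 -0.486 -0.121 0.002",
)

```text
clock: 16.47
tcp_pos: [0.4719, -0.2017, 0.1954]
ee_rot: [0.603, 0.768, -0.133, 0.171]
wrist_force: [0.5, -0.3, -0.2]
width: 0.211
```

```bash
python3 shot.py w10; python3 - <<'E'
from cr import *
for u,n in ((.008,.03),(.008,0)):
    p,Rt=toolfor(CR['rest']+u*CR['up']+n*CR['nm'],CR['Rp']);rel(p,Rt)
im=get_image('scene');cv2.imwrite('pics/s10.png',cv2.resize(im[130:260,90:310,::-1],None,fx=3,fy=3))
im=get_image('top');cv2.imwrite('pics/t10.png',cv2.resize(im[130:300,250:450,::-1],None,fx=3,fy=3))
E
```

```text
clk 16.4667 tcp [ 0.4719 -0.2017  0.1954] q [ 0.8446  0.2852 -0.8858  2.1115  0.8436  0.9319 -0.3213] F [ 0.5411 -0.3193 -0.2487] w 0.2107709357178837
shift [ 0.055  -0.2406 -0.2674] turn [-0.0002  0.0013  0.0007] deg 0.1334735119114751
shift [ 0.0753 -0.323  -0.3523] turn [-0.0002  0.0013  0.0007] deg 0.1334735119114751
```

View pics/w10.png

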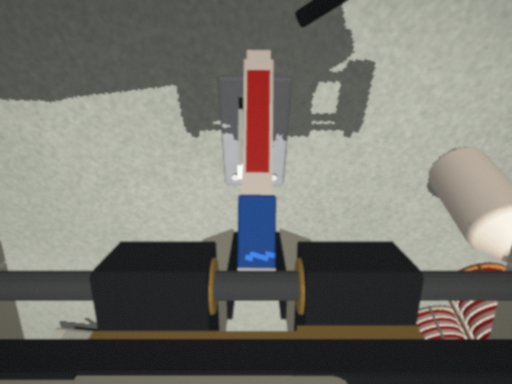

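View pics/s10.png

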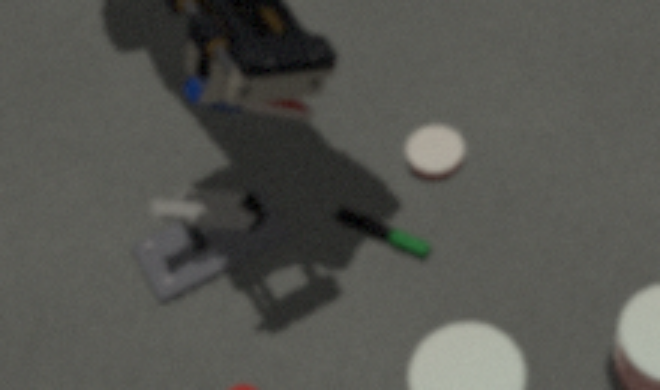

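View pics/t10.png

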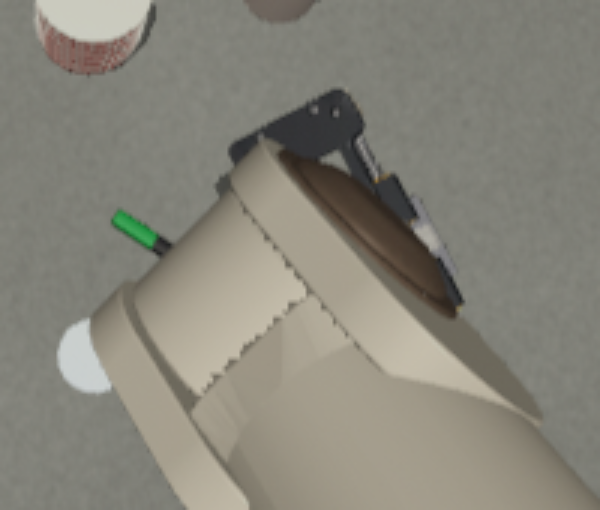

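```bash
python3 - <<'E'
import cv2
a=cv2.imread('pics/w10.png')[40:200,205:305]
cv2.imwrite('pics/z10.png',cv2.resize(a,None,fx=5,fy=5,interpolation=0)[:,:])
E
```

```text
(no output)
```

View pics/z10.png

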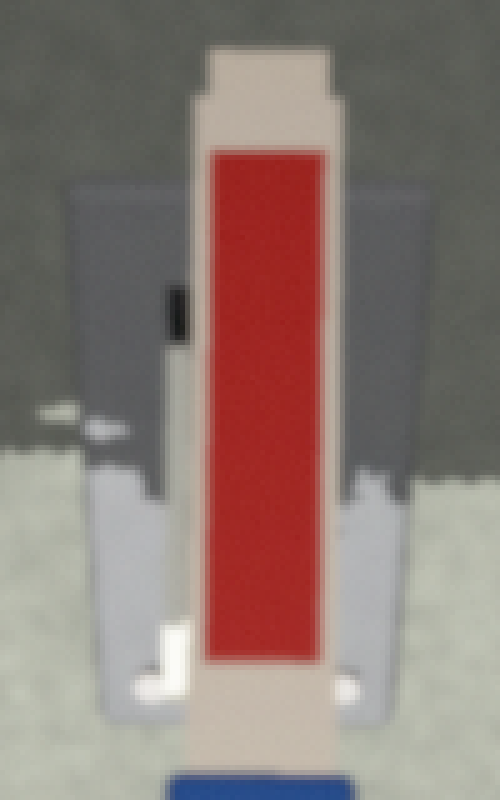

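```bash
python3 - <<'E'
from cr import *
d=np.load('pics/w10.npz');print(d['R'][0],CR['y'],CR['Rp']@RTP.T)
s=sense()
for u,n in ((.008,.03),(.008,.008),(.008,0)):
    p,Rt=toolfor(CR['rest']+u*CR['up']+n*CR['nm']-.0023*d['R'][0],CR['Rp']);rel(p,Rt)
E
```

```text
[0.9711 0.2387 0.0017] [0.9711 0.2385 0.    ] [[-0.2162  0.9711  0.1008]
 [ 0.8801  0.2385 -0.4104]
 [-0.4226  0.     -0.9063]]
shift [ 0.0467 -0.2416 -0.2673] turn [0.0001 0.0014 0.001 ] deg 0.1562633830677933
shift [ 0.0615 -0.3021 -0.3296] turn [0.0001 0.0014 0.001 ] deg 0.1562633830677933
shift [ 0.0669 -0.324  -0.3522] turn [0.0001 0.0014 0.001 ] deg 0.1562633830677933
```

step_arm(
  plan="0.9 0.016 -0.08 -0.09 0 0 0;0.9 0.032 -0.16 -0.18 0 0 0;0.9 0.047 -0.242 -0.267 0 0 0;0.9 0.047 -0.242 -0.267 0 0 0;0.9 0.047 -0.242 -0.267 0 0 0;0.9 0.047 -0.242 -0.267 0 0 0",
)

```text
clock: 17.12
tcp_pos: [0.4844, -0.2625, 0.1294]
ee_rot: [0.603, 0.767, -0.133, 0.171]
wrist_force: [-0.1, -0.2, -0.3]
width: 0.215
```

```bash
python3 shot.py w11; python3 - <<'E'
from cr import *
im=cv2.imread('pics/w11.png');cv2.imwrite('pics/z11.png',cv2.resize(im[40:240,190:320],None,fx=4,fy=4))
im=get_image('scene');cv2.imwrite('pics/s11.png',cv2.resize(im[130:260,90:310,::-1],None,fx=3,fy=3))
for u,n in ((.008,.006),(.008,0),(0,0)):
    p,Rt=toolfor(CR['rest']+u*CR['up']+n*CR['nm']-.0023*CR['y'],CR['Rp']);rel(p,Rt)
E
```

```text
clk 17.1167 tcp [ 0.4844 -0.2625  0.1294] q [ 0.8412  0.438  -0.7691  2.1104  1.0485  0.8384 -0.4022] F [-0.0587 -0.223  -0.2883] w 0.2152802437923747
shift [ 0.0114 -0.0685 -0.0733] turn [0.0003 0.0028 0.0003] deg 0.2525064394240802
shift [ 0.0155 -0.0849 -0.0903] turn [0.0003 0.0028 0.0003] deg 0.2525064394240802
shift [ 0.0101 -0.063  -0.1129] turn [0.0003 0.0028 0.0003] deg 0.2525064394240802
```

View pics/z11.png

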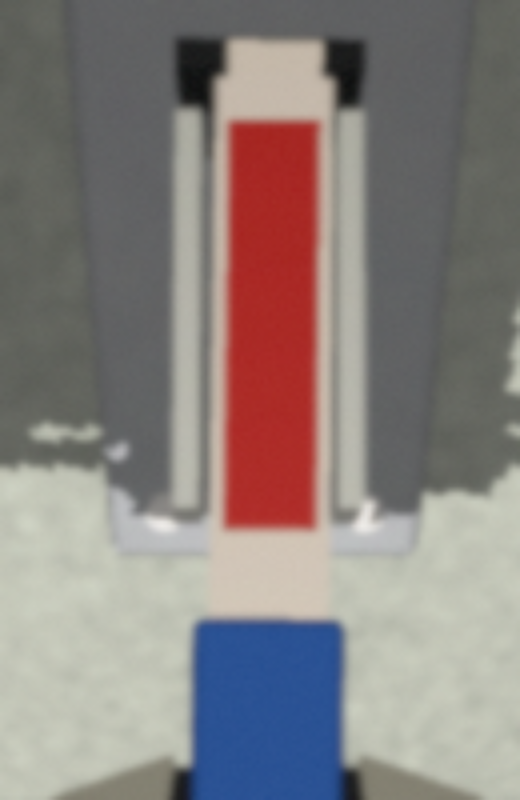

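View pics/s11.png

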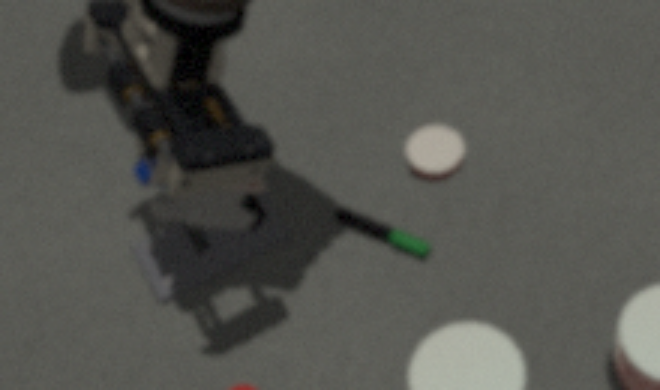

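```bash
python3 - <<'E'
from cr import *
d=np.load('pics/w11.npz');c=dict(camera_matrix=d['K'],R=d['R'],t=d['t'])
P=lambda u,y,n:(proj(c,CR['stop']+u*CR['up']+y*CR['y']+n*CR['nm'])-[190,40])*4
for k in ((0,-.015,.015),(0,.015,.015),(.005,-.015,.012),(.005,.015,.012),(.069,-.015,.012),(.069,.015,.012),(-.005,0,.015)): print(k,P(*k))
s=sense();Rt=R.from_quat(s['ee_rot']).as_matrix();Rp=Rt@RTP;pp=s['tcp_pos']-Rp@TIP
for k in ((-.0625,-.0065,.0025),(-.0625,.0065,.0025),(.0175,-.01,.007),(.0175,.01,.007)): print((proj(c,pp+Rp@np.array(k))-[190,40])*4)
E
```

```text
(0, -0.015, 0.015) [169.3685  66.9465]
(0, 0.015, 0.015) [359.9743  66.4758]
(0.005, -0.015, 0.012) [170.6818 106.5758]
(0.005, 0.015, 0.012) [358.811 106.1  ]
(0.069, -0.015, 0.012) [170.2221 505.0093]
(0.069, 0.015, 0.012) [362.0697 504.4084]
(-0.005, 0, 0.015) [264.5767  35.8979]
[213.1283  37.3925]
[307.8219  37.3298]
[183.329  616.7804]
[337.3416 616.7388]
```

step_arm(
  plan="0.9 0.006 -0.034 -0.037 0 0 0;0.9 0.011 -0.0685 -0.073 0 0 0;0.9 0.014 -0.078 -0.082 0 0 0;0.9 0.0155 -0.085 -0.09 0 0 0;0.9 0.0155 -0.085 -0.09 0 0 0;0.9 0.0155 -0.085 -0.09 0 0 0;0.9 0.0155 -0.085 -0.09 0 0 0",
)

```text
clock: 17.8
tcp_pos: [0.4892, -0.2827, 0.1081]
ee_rot: [0.603, 0.768, -0.132, 0.172]
wrist_force: [-0.2, -0.0, -0.8]
width: 0.21
```

```bash
python3 shot.py w12; python3 - <<'E'
from cr import *
im=cv2.imread('pics/w12.png');cv2.imwrite('pics/z12.png',cv2.resize(im[40:240,190:320],None,fx=4,fy=4))
s=sense();F=s['wrist_force'];print('F up,nm,y',F@CR['up'],F@CR['nm'],F@CR['y'])
for u,n in ((.008,0),(0,0),(0,-.003)):
    p,Rt=toolfor(CR['rest']+u*CR['up']+n*CR['nm']-.0023*CR['y'],CR['Rp']);rel(p,Rt)
E
```

```text
clk 17.8 tcp [ 0.4892 -0.2827  0.1081] q [ 0.8405  0.4874 -0.7291  2.1014  1.1153  0.8091 -0.4249] F [-0.248  -0.0163 -0.8071] w 0.2098485850741577
F up,nm,y -0.5049602612685476 0.3286449747627566 0.13098696748960045
shift [-0.0016 -0.0018 -0.0022] turn [ 0.0004  0.0032 -0.0002] deg 0.2939092714141084
shift [-0.007   0.0202 -0.0248] turn [ 0.0004  0.0032 -0.0002] deg 0.2939092714141084
shift [-0.005   0.0119 -0.0333] turn [ 0.0004  0.0032 -0.0002] deg 0.2939092714141084
```

View pics/z12.png

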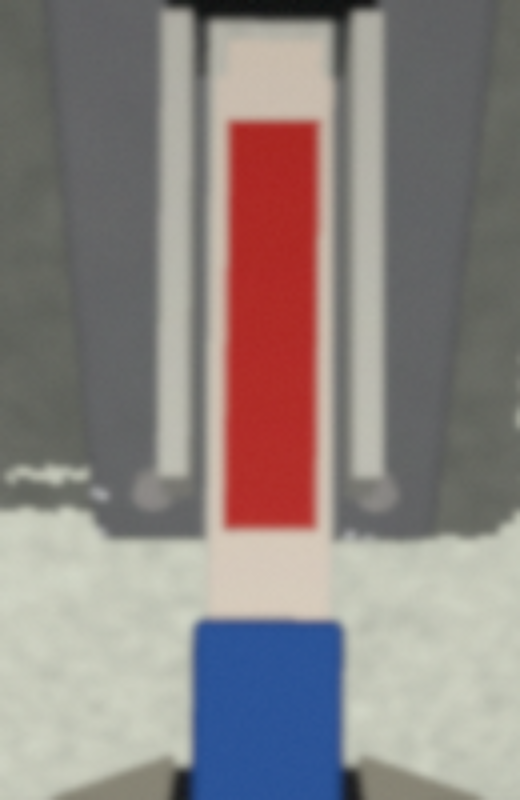

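step_arm(
  plan="0.9 -0.0005 -0.01 -0.008 0 0 0;0.9 -0.001 -0.006 -0.014 0 0 0;0.9 -0.003 0.003 -0.022 0 0 0;0.9 -0.003 0.003 -0.022 0 0 0;0.9 -0.003 0.003 -0.022 0 0 0;0.9 -0.003 0.003 -0.022 0 0 0",
)

```text
clock: 18.35
tcp_pos: [0.4901, -0.2817, 0.104]
ee_rot: [0.602, 0.768, -0.132, 0.174]
wrist_force: [-0.1, 1.5, 6.5]
width: 0.213
```

```bash
cat > cc.py <<'E'
import sys
from cr import *
tag=sys.argv[1]
im=cv2.imread(f'pics/{tag}.png');cv2.imwrite(f'pics/z{tag}.png',cv2.resize(im[40:240,190:320],None,fx=4,fy=4))
s=sense();F=s['wrist_force'];print('F up,nm,y',F@CR['up'],F@CR['nm'],F@CR['y'])
Rp=R.from_quat(s['ee_rot']).as_matrix()@RTP;pp=s['tcp_pos']-Rp@TIP-CR['rest'];print('u,n,y mm',1e3*pp@CR['up'],1e3*pp@CR['nm'],1e3*pp@CR['y'])
for u,n in ((.0,0),(0,-.003)):
    p,Rt=toolfor(CR['rest']+u*CR['up']+n*CR['nm']-.0023*CR['y'],CR['Rp']);rel(p,Rt)
E
python3 shot.py w13; python3 cc.py w13
```

```text
clk 18.35 tcp [ 0.4901 -0.2817  0.104 ] q [ 0.8332  0.4944 -0.7236  2.1048  1.1309  0.8043 -0.4421] F [-0.07    1.5471  6.4517] w 0.21340688538650313
F up,nm,y 2.57772899223566 5.807826994085998 0.5564546883679147
u,n,y mm 4.646211096452651 -1.8575324554250292 -0.5206229363770533
shift [-0.0105  0.0159 -0.0083] turn [ 0.0011  0.0049 -0.0012] deg 0.46759487062472166
shift [-0.0085  0.0076 -0.0168] turn [ 0.0011  0.0049 -0.0012] deg 0.46759487062472166
```

View pics/zw13.png

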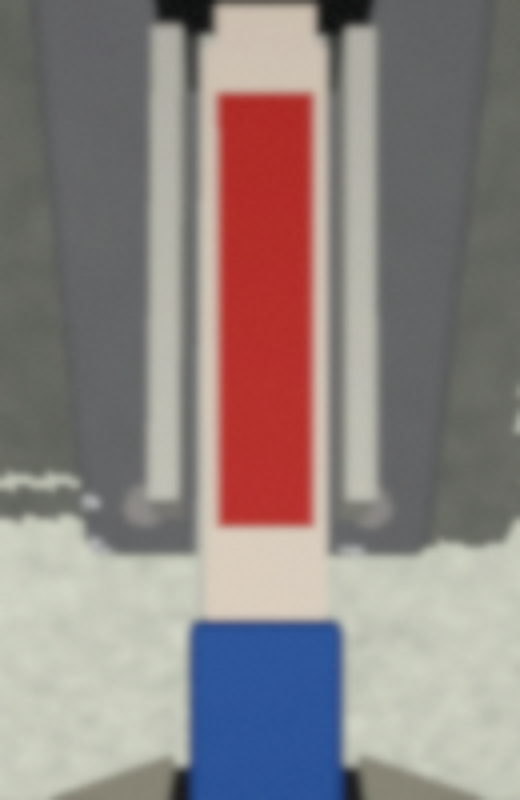

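```bash
python3 - <<'E'
from cr import *
d=np.load('pics/w13.npz');c=dict(camera_matrix=d['K'],R=d['R'],t=d['t'])
P=lambda u,y,n:(proj(c,CR['stop']+u*CR['up']+y*CR['y']+n*CR['nm'])-[190,40])*4
for k in ((0,-.015,.015),(0,-.015,0),(0,.009,0),(.005,-.015,.012),(.005,.015,.012),(.069,.015,.012)): print(k,P(*k))
# observed tip edge at row 3/4+40
px=(np.array([267,3])/4+[190,40])
o,dd=ray(c,px)
n=CR['nm']
for hh in (.004,.0095,.013,.018):
    X=o+dd*(((CR['stop']+hh*n-o)@n)/(dd@n)); print(hh,'u of tip mm',1e3*(X-CR['stop'])@CR['up'])
px=(np.array([267,620])/4+[190,40]);o,dd=ray(c,px)
for hh in (.010,.014,.018):
    X=o+dd*(((CR['stop']+hh*n-o)@n)/(dd@n)); print('shoulder top',hh,'u',1e3*(X-CR['stop'])@CR['up'])
E
python3 - <<'E'
import cv2
a=cv2.imread('pics/w13.png')[10:90,215:295];cv2.imwrite('pics/y13.png',cv2.resize(a,None,fx=7,fy=7,interpolation=0))
E
```

```text
(0, -0.015, 0.015) [144.7316 -25.3771]
(0, -0.015, 0) [153.6449  32.6127]
(0, 0.009, 0) [320.7159  32.6744]
(0.005, -0.015, 0.012) [146.5626  23.1588]
(0.005, 0.015, 0.012) [370.1068  23.2535]
(0.069, 0.015, 0.012) [374.119  496.3559]
0.004 u of tip mm -2.193684093025993
0.0095 u of tip mm 0.8297582702922981
0.013 u of tip mm 2.7537670469494078
0.018 u of tip mm 5.50235101360242
shoulder top 0.01 u 85.11121537355909
shoulder top 0.014 u 85.34102955928391
shoulder top 0.018 u 85.57084374500873
```

View pics/y13.png

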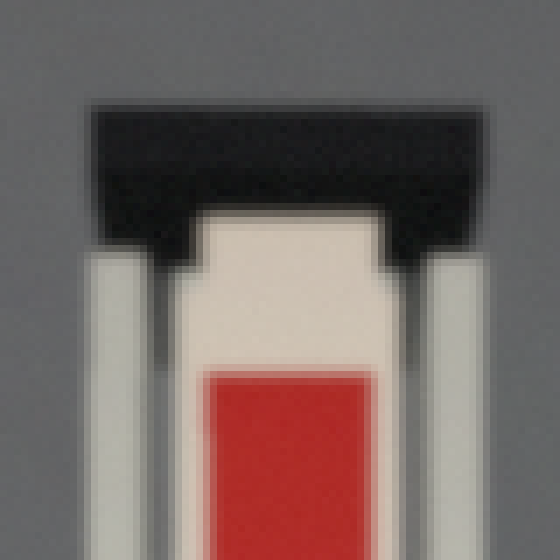

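step_arm(
  plan="0.9 -0.001 0.004 0.004 0 0 0;0.9 -0.003 0.01 -0.002 0 0 0;0.9 -0.004 0.0165 -0.0084 0 0 0;0.9 -0.004 0.0165 -0.0084 0 0 0;0.9 -0.004 0.0165 -0.0084 0 0 0;0.9 -0.004 0.0165 -0.0084 0 0 0",
)

```text
clock: 18.9
tcp_pos: [0.489, -0.2777, 0.1018]
ee_rot: [0.602, 0.768, -0.132, 0.174]
wrist_force: [0.2, -0.6, -0.2]
width: 0.21
```

```bash
python3 shot.py w14; python3 cc.py w14
```

```text
clk 18.9 tcp [ 0.489  -0.2777  0.1018] q [ 0.8252  0.4958 -0.7227  2.1106  1.1356  0.8044 -0.4561] F [ 0.2157 -0.641  -0.2391] w 0.2097107082851745
F up,nm,y 1.0061663274146726 -0.9016656182719124 0.14809652868739367
u,n,y mm 0.14847361487202673 -0.49478244330188426 -0.6175531956683583
shift [-0.0062 -0.0001  0.0006] turn [ 0.001   0.0048 -0.0011] deg 0.4535205706333282
shift [-0.0042 -0.0083 -0.0079] turn [ 0.001   0.0048 -0.0011] deg 0.4535205706333282
```

View pics/w14.png

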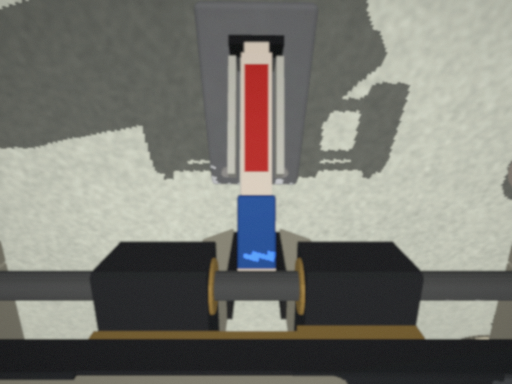

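The tip is at the stop between the walls, at row 42, with little contact force. Releasing.

step_arm(
  plan="0.7 0 0 0 0 0 0;0.6 0 0 0 0 0 0;0.5 0 0 0 0 0 0;0.5 0 0 0 0 0 0;0.5 0 0 0 0 0 0;0.5 0 0 0 0 0 0",
)

```text
clock: 19.45
tcp_pos: [0.489, -0.2777, 0.1018]
ee_rot: [0.602, 0.768, -0.132, 0.174]
wrist_force: [-0.3, -0.4, -0.5]
width: 0.499
```

```bash
python3 shot.py w15; python3 cc.py w15
```

```text
clk 19.45 tcp [ 0.489  -0.2777  0.1018] q [ 0.8253  0.4958 -0.7228  2.1106  1.1356  0.8044 -0.4561] F [-0.3093 -0.4121 -0.4681] w 0.49930504939555787
F up,nm,y 0.06313371328046445 0.15360506696728726 0.7633453715681253
u,n,y mm 0.10277900565620626 -0.4373117015174523 -0.614148147443857
shift [-0.0061 -0.0004  0.0005] turn [ 0.001   0.0048 -0.0012] deg 0.4540233629164907
shift [-0.0041 -0.0086 -0.008 ] turn [ 0.001   0.0048 -0.0012] deg 0.4540233629164907
```

View pics/w15.png

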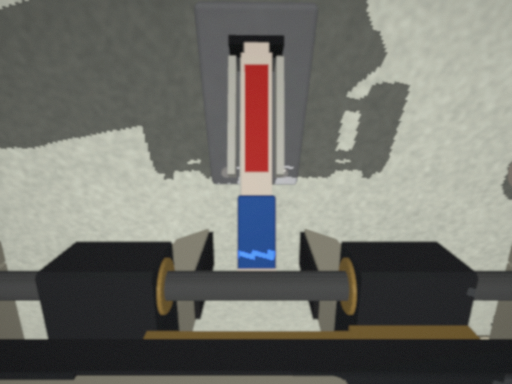

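```bash
python3 - <<'E'
from cr import *
d=np.load('pics/w15.npz');c=dict(camera_matrix=d['K'],R=d['R'],t=d['t']);n=CR['nm']
for nm,px,hs in (('tip',(256,42),(.0095,.014)),('shoulder',(256.5,195),(.014,)),('wallstart',(232,56),(.012,)),('wallend',(232,175),(.012,))):
    o,dd=ray(c,px)
    for hh in hs:
        X=o+dd*(((CR['stop']+hh*n-o)@n)/(dd@n)); print(nm,hh,1e3*(X-CR['stop'])@CR['up'],1e3*(X-CR['stop'])@CR['y'])
E
python3 - <<'E'
import cv2
a=cv2.imread('pics/w15.png')[25:275,190:320];cv2.imwrite('pics/y15.png',cv2.resize(a,None,fx=4,fy=2.4*1,interpolation=2))
E
```

```text
tip 0.0095 -3.80329079705359 0.6592024431385887
tip 0.014 -1.346940364574403 0.6222837456428572
shoulder 0.014 80.69420421508926 0.6075655629764067
wallstart 0.012 5.358223570545311 -12.347258970243585
wallend 0.012 69.96064296830214 -12.27881967867304
```

View pics/y15.png

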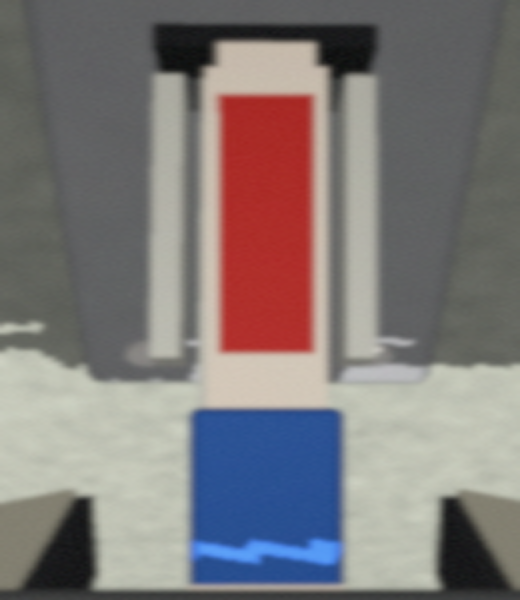

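step_arm(
  plan="0.5 -0.006 0.026 0.058 0 0 0;0.5 -0.013 0.055 0.12 0 0 0;0.5 -0.022 0.09 0.2 0 0 0;0.5 -0.03 0.13 0.3 0 0 0;0.5 -0.04 0.164 0.36 0 0 0;0.5 -0.04 0.164 0.36 0 0 0;0.5 -0.04 0.164 0.36 0 0 0",
)

```text
clock: 20.08
tcp_pos: [0.4796, -0.2368, 0.1928]
ee_rot: [0.602, 0.768, -0.132, 0.175]
wrist_force: [-0.0, -0.5, 0.1]
width: 0.501
```

```bash
python3 shot.py w16 paddle=.069 cap_end=.113 blade_tip=.03;  python3 - <<'E'
import cv2
from h import *
a=cv2.imread('pics/w16.png')[30:280,180:330];cv2.imwrite('pics/y16.png',cv2.resize(a,None,fx=4,fy=2.4*1,interpolation=2))
im=get_image('scene');cv2.imwrite('pics/s16.png',cv2.resize(im[160:250,100:230,::-1],None,fx=5,fy=5))
E
```

```text
clk 20.0833 tcp [ 0.4796 -0.2368  0.1928] q [ 0.8877  0.3066 -0.8586  2.0936  0.8774  0.8999 -0.2761] F [-0.0442 -0.5058  0.0611] w 0.5014127985618241
paddle 0.6 [253.2 138.2] [ 0.4817 -0.2464]
cap_end 0.63 [258.1 214.2] [ 0.4965 -0.2903]
cap_end 0.55 [253.8 138.9] [ 0.4757 -0.2203]
blade_tip 0.55 [257.2  61.8] [ 0.4734 -0.1978]
```

View pics/w16.png

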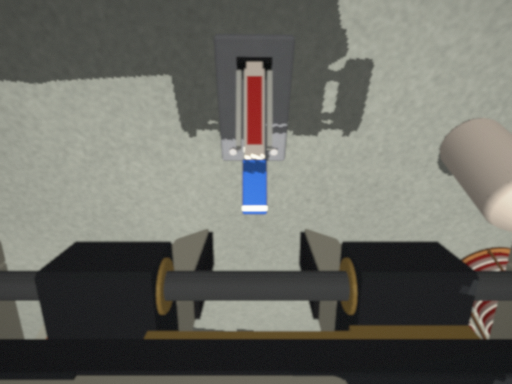

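View pics/s16.png

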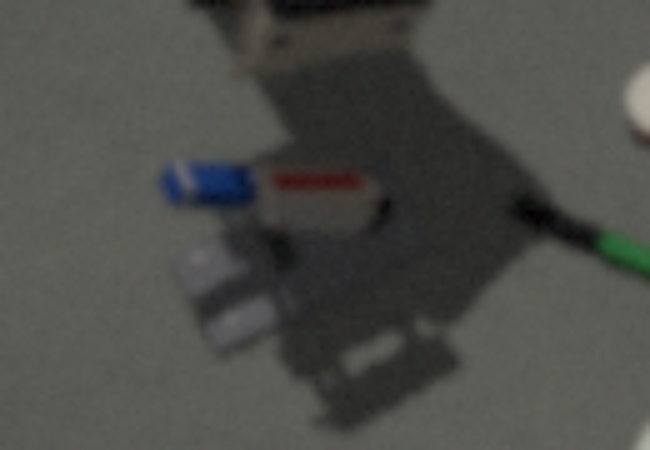

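View pics/y16.png

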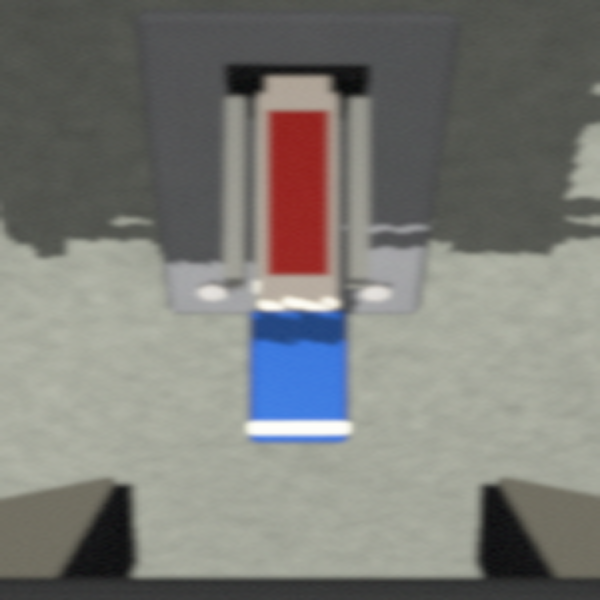

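```bash
python3 - <<'E'
from cr import *
d=np.load('pics/w16.npz');c=dict(camera_matrix=d['K'],R=d['R'],t=d['t'])
z=lambda x,y:np.array([x/4+180,y/2.4+30])
pts=[((-.0625,-.0065,.0025),z(265,75)),((-.0625,.0065,.0025),z(332,75)),((.0175,-.01,.007),z(251,311)),((.0175,.01,.007),z(347,311)),((.0625,-.01,.007),z(248,440)),((.0625,.01,.007),z(350,440))]
B=np.column_stack([CR['up'],CR['y'],CR['nm']])
B=CR['Rp']
def pose(p): # u,y,n,pitch(rad, tip up positive),yaw
    return CR['rest']+B@p[:3], B@R.from_rotvec([0,p[3],p[4]]).as_matrix()
def f(p):
    t,M=pose(p);return np.concatenate([proj(c,t+M@np.array(k))-px for k,px in pts])
r=least_squares(f,[0,0,0,0,0]);print(r.x*[1e3,1e3,1e3,57.3,57.3],np.round(r.fun,1))
r=least_squares(lambda p:f([p[0],p[1],p[2],0,p[3]]),[0,0,0,0]);print('flat',r.x*[1e3,1e3,1e3,57.3],np.round(r.fun,1))
P=lambda u,y,n:(proj(c,CR['stop']+u*CR['up']+y*CR['y']+n*CR['nm']))
for k,o in (((.005,-.013,.012),z(234,97)),((.069,-.013,.012),z(234,280)),((.005,.013,.012),z(358,97)),((.0,-.015,.015),z(228,80)),((0,.015,.015),z(368,80))):print(k,P(*k),o)
E
```

```text
[-0.1669  0.8546 -0.2841  8.1311 -0.1446] [ 0.4 -0.  -0.4 -0.  -0.1 -0.1  0.1 -0.2  0.8  0.2 -0.8  0.2]
flat [ 0.9451  0.8219  7.4223 -0.1752] [ 0.5  0.7 -0.5  0.8 -0.6 -1.9  0.6 -1.9  0.   1.2  0.   1.2]
(0.005, -0.013, 0.012) [237.861  69.565] [238.5     70.4167]
(0.069, -0.013, 0.012) [237.925  145.3659] [238.5    146.6667]
(0.005, 0.013, 0.012) [268.9658  69.5554] [269.5     70.4167]
(0.0, -0.015, 0.015) [235.2621  62.0595] [237.      63.3333]
(0, 0.015, 0.015) [271.5153  62.0556] [272.      63.3333]
```

```bash
python3 - <<'E'
from cr import *
d=np.load('pics/w16.npz');c=dict(camera_matrix=d['K'],R=d['R'],t=d['t'])
z=lambda x,y:np.array([x/4+180,y/2.4+30])
pts=[((-.0625,-.0065,.0025),z(265,75)),((-.0625,.0065,.0025),z(332,75)),((.0175,-.01,.007),z(251,311)),((.0175,.01,.007),z(347,311)),((.0625,-.01,.007),z(248,440)),((.0625,.01,.007),z(350,440))]
B=CR['Rp']
def f(p):
    t,M=CR['rest']+B@p[:3], B@R.from_rotvec([0,p[3],p[4]]).as_matrix();return np.concatenate([proj(c,t+M@np.array(k))-px-[.5,1] for k,px in pts])
for t in (2,4,6,8):
    a=np.radians(t);r=least_squares(lambda p:f([p[0],p[1],p[2],a,0]),[0,0,0]);print(t,r.x*1e3,r.cost,'tip u,n',(r.x[0]+.0625-.0625*np.cos(a))*1e3,(r.x[2]+.007+.0625*np.sin(a))*1e3,'bottom at floor end',(r.x[2]+.007-.0355*np.sin(a)-.007)*1e3, np.round(r.fun[1::2],1))
    n=.0355*np.sin(a);r=least_squares(lambda p:f([p[0],p[1],n,a,0]),[0,0]);print('   constrained',r.x*1e3,r.cost,np.round(r.fun[1::2],1))
# scene & top cams
for n in ('scene','top'):
    im=get_image(n);cv2.imwrite(f'pics/{n}17.png',im[:,:,::-1]);cc=get_calibration(n)
    np.savez(f'pics/{n}17.npz',im=im,K=cc['camera_matrix'],R=cc['R'],t=cc['t'])
    for k,nn in ((0,3.7),):pass
    for t,nn in ((0,0),(6,.0037)):
        M=B@R.from_rotvec([0,np.radians(t),0]).as_matrix();tt=CR['rest']+nn*CR['nm'];print(n,t,proj(cc,tt+M@[-.0625,0,0]),proj(cc,tt+M@[.0175,0,0]),proj(cc,tt+M@[.0625,0,0]))
    print('stop',proj(cc,CR['stop']),proj(cc,CR['stop']+.015*CR['nm']))
E
python3 - <<'E'
import cv2
a=cv2.imread('pics/scene17.png')[180:240,120:200];cv2.imwrite('pics/y17.png',cv2.resize(a,None,fx=9,fy=9,interpolation=2))
E
```

```text
2 [1.3686 1.2122 5.0133] 3.8899610723431537 tip u,n 1.4067082149018182 14.194509462945513 bottom at floor end 3.7743587861004166 [ 0.5  0.5 -1.4 -1.5  1.   0.9]
   constrained [0.6029 1.2339] 6.397911048296373 [ 1.7  1.7 -1.6 -1.7 -0.  -0.1]
4 [1.0724 1.227  2.9954] 2.253653659584608 tip u,n 1.2246459786190433 14.355132746438024 bottom at floor end 0.5189983195137441 [ 0.3  0.3 -1.  -1.1  0.7  0.6]
   constrained [0.9658 1.2299] 2.3016608265191625 [ 0.5  0.5 -1.  -1.1  0.6  0.5]
6 [0.8413 1.2398 1.2534] 1.2998037632198758 tip u,n 1.1837119834803427 14.78639943441526 bottom at floor end -2.457389965814779 [ 0.2  0.2 -0.6 -0.6  0.5  0.4]
   constrained [1.3528 1.2256] 2.3895965188235215 [-0.6 -0.6 -0.4 -0.5  1.1  1. ]
8 [ 0.676   1.2507 -0.2081] 0.9632858673249834 tip u,n 1.2842097004284319 15.49021158880352 bottom at floor end -5.148752305282893 [-0.  -0.  -0.1 -0.2  0.2  0.1]
   constrained [1.7615 1.221 ] 5.808260556470742 [-1.7 -1.7  0.2  0.1  1.6  1.5]
scene 0 [173.6107 199.0013] [149.2645 197.2218] [133.9999 196.1061]
scene 6 [175.3639 196.3674] [149.6379 196.7105] [133.6007 196.9244]
stop [172.3355 200.7847] [175.0383 196.9488]
top 0 [356.1084 225.6383] [385.2628 211.9838] [403.2362 203.5659]
top 6 [354.2043 226.5829] [384.8849 212.1709] [403.5803 203.3889]
stop [357.4937 224.954 ] [354.5519 226.4085]
```

View pics/y17.png

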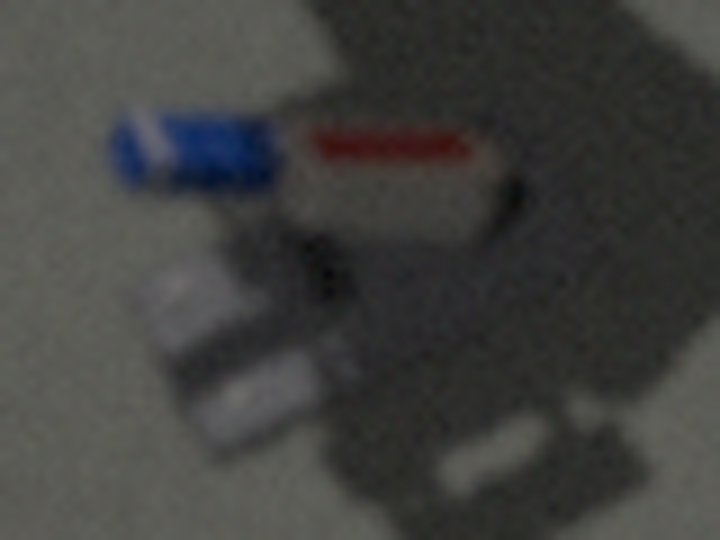

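The camera fit shows the tip caught about 5° high, held by friction against the stop. I'll take the cap again, set the paddle flat and re-release.

step_arm(
  plan="0.5 0.01 -0.04 -0.09 0 0 0;0.5 0.02 -0.08 -0.18 0 0 0;0.5 0.03 -0.12 -0.27 0 0 0;0.5 0.0355 -0.15 -0.335 0 0 0;0.5 0.038 -0.164 -0.364 0 0 0;0.5 0.038 -0.164 -0.364 0 0 0;0.5 0.038 -0.164 -0.364 0 0 0;0.5 0.038 -0.164 -0.364 0 0 0;0.9 0.038 -0.164 -0.364 0 0 0;0.9 0.038 -0.164 -0.364 0 0 0;0.9 0.038 -0.164 -0.364 0 0 0;0.9 0.038 -0.164 -0.364 0 0 0",
  squeeze=25,
)

```text
clock: 21.43
tcp_pos: [0.4883, -0.2779, 0.1005]
ee_rot: [0.602, 0.768, -0.132, 0.174]
wrist_force: [0.1, -0.2, -0.6]
width: 0.261
```

```bash
python3 shot.py w18; python3 cc.py w18
```

```text
clk 21.4333 tcp [ 0.4883 -0.2779  0.1005] q [ 0.8251  0.4975 -0.7216  2.1121  1.1385  0.8032 -0.459 ] F [ 0.1163 -0.1504 -0.6125] w 0.2614853947464318
F up,nm,y 0.6973441888050472 0.08295792054603247 0.035481993134560894
u,n,y mm -0.906314642428153 -1.4359421913959969 -1.3891034554386426
shift [-0.0032  0.0004  0.0063] turn [ 0.0007  0.0044 -0.0009] deg 0.4099752662392053
shift [-0.0011 -0.0079 -0.0022] turn [ 0.0007  0.0044 -0.0009] deg 0.4099752662392053
```

step_arm(
  plan="0.9 0 0 0 0 0 0;0.9 0 0 0 0 0 0;0.9 0 0 0 0 0 0;0.9 0 0 0.01 0 0 0;0.9 0 0 0.02 -0.027 -0.007 0;0.9 0 0 0.02 -0.055 -0.0135 0;0.9 0 0 0.02 -0.055 -0.0135 0;0.9 0 0 0.02 -0.055 -0.0135 0;0.9 0 0 0.02 -0.055 -0.0135 0",
)

```text
clock: 22.23
tcp_pos: [0.4883, -0.2779, 0.1054]
ee_rot: [0.596, 0.76, -0.158, 0.207]
wrist_force: [0.5, 0.4, -0.5]
width: 0.216
```

```bash
python3 shot.py w19; python3 cc.py w19;python3 - <<'E'
import cv2
a=cv2.imread('pics/w19.png')[15:265,185:335];cv2.imwrite('pics/y19.png',cv2.resize(a,None,fx=4,fy=2.4*1,interpolation=2))
E
```

```text
clk 22.2333 tcp [ 0.4883 -0.2779  0.1054] q [ 0.7471  0.4893 -0.6878  2.1473  1.245   0.8393 -0.6019] F [ 0.4928  0.4426 -0.4551] w 0.21584798115642026
F up,nm,y -0.8606183933767152 -0.5495397400964648 0.26651770314548456
u,n,y mm 3.2806902469162025 -2.0850018463347646 -1.3678697398699744
shift [-0.0036  0.0019 -0.0142] turn [ 0.0553  0.0178 -0.0007] deg 5.231407709624267
shift [-0.0015 -0.0063 -0.0227] turn [ 0.0553  0.0178 -0.0007] deg 5.231407709624267
```

View pics/y19.png

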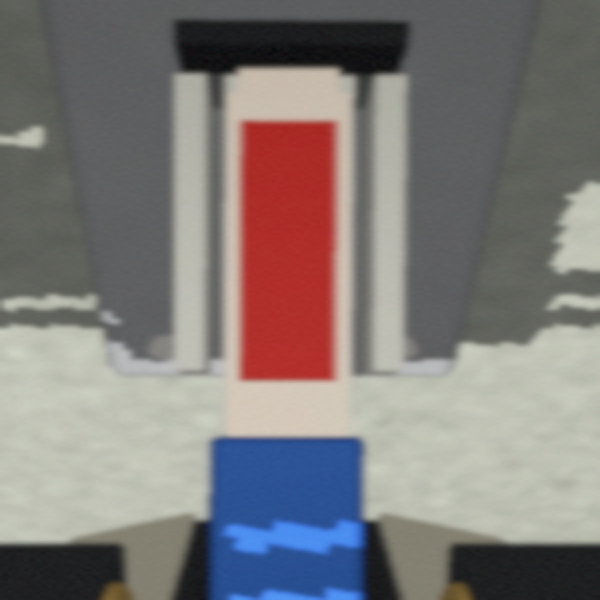

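```bash
cat > tf.py <<'E'
from cr import *
B=CR['Rp']
def tiltfit(tag,z,tip,sh,ntcp,wall=None):
    d=np.load(f'pics/{tag}.npz');c=dict(camera_matrix=d['K'],R=d['R'],t=d['t'])
    pts=[((-.0625,-.0065,.0025),z(tip[0],tip[2])),((-.0625,.0065,.0025),z(tip[1],tip[2])),((.0175,-.01,.007),z(sh[0],sh[2])),((.0175,.01,.007),z(sh[1],sh[2]))]
    P=lambda u,y,n:(proj(c,CR['stop']+u*CR['up']+y*CR['y']+n*CR['nm']))
    off=np.zeros(2)
    if wall: # (xl,xr,ystart,yend)
        o=[z(wall[0],wall[2])-P(.005,-.015,.012),z(wall[1],wall[2])-P(.005,.015,.012),z(wall[0],wall[3])-P(.069,-.015,.012),z(wall[1],wall[3])-P(.069,.015,.012)];print('walloff',np.round(o,1).tolist());off=np.mean(o,0)
    def f(p):
        t,M=CR['rest']+B@p[:3], B@R.from_rotvec([0,p[3],p[4]]).as_matrix();return np.concatenate([proj(c,t+M@np.array(k))+off-px for k,px in pts])
    r=least_squares(lambda p:np.append(f(p),(p[2]-.045*np.sin(p[3])-ntcp)*2000),[0,0,0,0,0])
    print('u,y,n',r.x[:3]*1e3,'tilt,yaw',np.degrees(r.x[3:]),np.round(r.fun,1),'floor-end gap',(r.x[2]-.0355*np.sin(r.x[3]))*1e3,'tip bottom n',(r.x[2]+.0625*np.sin(r.x[3])+.0045)*1e3)
E
python3 - <<'E'
from tf import *
s=sense();n0=(s['tcp_pos']-CR['rest'])@CR['nm'];print('tcp n',n0*1e3,'u',(s['tcp_pos']-CR['rest'])@CR['up']*1e3)
z=lambda x,y:np.array([x/4+185-.4,y/2.4+15-.3])
tiltfit('w19',z,(238,340,67),(213,362,437),n0,(175,406,73,370))
z=lambda x,y:np.array([x/4+190-.4,y/2.4+25-.3])
tiltfit('w15',z,(215,319,42),(191,342,409),.0006,(150,378,73,358))
E
```

```text
tcp n 3.130075955145488 u 48.292572060978856
walloff [[0.9, -0.1], [0.9, -0.1], [0.3, 0.2], [1.0, 0.4]]
u,y,n [ 3.7033 -0.443   2.8545] tilt,yaw [-0.2984 -0.289 ] [ 0.2 -0.1 -0.3  0.1 -0.9 -0.1  0.9  0.  -0.1] floor-end gap 3.039383292456478 tip bottom n 7.028988436068668
walloff [[0.0, -0.2], [1.5, -0.2], [0.3, 0.7], [0.5, 0.8]]
u,y,n [0.3897 0.2348 3.7928] tilt,yaw [ 4.1037 -0.2237] [ 0.6 -0.1 -0.6  0.  -0.6  0.   0.6  0.  -0.1] floor-end gap 1.2523816737639117 tip bottom n 12.76546083288383
```

step_arm(
  plan="0.9 0 0 -0.006 0 0 0;0.9 0 0 -0.0126 0 0 0;0.9 0 0 -0.0126 0 0 0;0.9 0 0 -0.0126 0 0 0;0.9 0 0 -0.0126 0 0 0;0.7 0 0 -0.0126 0 0 0;0.6 0 0 -0.0126 0 0 0;0.5 0 0 -0.0126 0 0 0;0.5 0 0 -0.0126 0 0 0;0.5 0 0 -0.0126 0 0 0",
)

```text
clock: 23.12
tcp_pos: [0.4883, -0.2783, 0.1023]
ee_rot: [0.596, 0.76, -0.158, 0.207]
wrist_force: [-0.2, -0.9, -0.8]
width: 0.489
```

```bash
python3 shot.py w20; python3 cc.py w20;python3 - <<'E'
import cv2
a=cv2.imread('pics/w20.png')[15:265,185:335];cv2.imwrite('pics/y20.png',cv2.resize(a,None,fx=4,fy=2.4*1,interpolation=2))
E
```

```text
clk 23.1167 tcp [ 0.4883 -0.2783  0.1023] q [ 0.7443  0.4956 -0.6843  2.1483  1.2542  0.8382 -0.6117] F [-0.2044 -0.8507 -0.8067] w 0.4889645213926291
F up,nm,y 1.6328753680402925 0.32531752901189814 -0.5385569359390406
u,n,y mm 1.0565851611515515 -4.31783276288006 -1.3439658210757395
shift [-0.0037  0.0019 -0.0016] turn [ 0.0553  0.0178 -0.0007] deg 5.231720285952808
shift [-0.0016 -0.0063 -0.0101] turn [ 0.0553  0.0178 -0.0007] deg 5.231720285952808
```

View pics/y20.png

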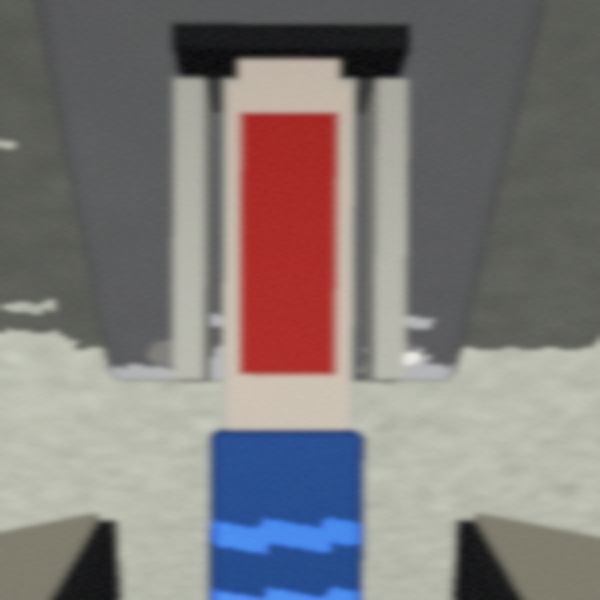

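```bash
python3 - <<'E'
from tf import *
z=lambda x,y:np.array([x/4+185-.4,y/2.4+15-.3])
for n0 in (0,.001,.003,.005): tiltfit('w20',z,(238,341,58),(212,362,431),n0,(174,408,78,378))
E
```

```text
walloff [[1.1, 0.3], [1.0, 0.3], [0.4, 0.1], [1.0, 0.3]]
u,y,n [ 0.3338 -0.5351  0.567 ] tilt,yaw [ 0.766 -0.412] [ 0.3 -0.1 -0.3  0.1 -0.8 -0.1  0.8  0.1 -0.1] floor-end gap 0.09241415823833138 tip bottom n 5.902533401184134
walloff [[1.1, 0.3], [1.0, 0.3], [0.4, 0.1], [1.0, 0.3]]
u,y,n [ 0.3738 -0.5376  1.156 ] tilt,yaw [ 0.2481 -0.414 ] [ 0.2 -0.1 -0.3  0.1 -0.9 -0.1  0.9  0.1 -0.1] floor-end gap 1.0022468126967508 tip bottom n 5.926564015504445
walloff [[1.1, 0.3], [1.0, 0.3], [0.4, 0.1], [1.0, 0.3]]
u,y,n [ 0.4552 -0.5428  2.3499] tilt,yaw [-0.7667 -0.4178] [ 0.2 -0.1 -0.3  0.1 -1.  -0.1  1.1  0.1 -0.1] floor-end gap 2.8249030058727893 tip bottom n 6.013623052252101
walloff [[1.1, 0.3], [1.0, 0.3], [0.4, 0.1], [1.0, 0.3]]
u,y,n [ 0.5383 -0.5481  3.5638] tilt,yaw [-1.7553 -0.4215] [ 0.2 -0.1 -0.3  0.1 -1.2 -0.1  1.3  0.1 -0.1] floor-end gap 4.651225537072145 tip bottom n 6.149344583063461
```

step_arm(
  plan="0.5 -0.007 0.028 0.05 0 0 0;0.5 -0.014 0.058 0.104 0 0 0;0.5 -0.024 0.097 0.173 0 0 0;0.5 -0.036 0.145 0.26 0 0 0;0.5 -0.048 0.194 0.346 0 0 0;0.5 -0.048 0.194 0.45 0 0 0;0.5 -0.048 0.194 0.55 0 0 0;0.5 -0.048 0.194 0.55 0 0 0",
)

```text
clock: 23.83
tcp_pos: [0.4793, -0.2296, 0.245]
ee_rot: [0.595, 0.759, -0.157, 0.211]
wrist_force: [0.9, 0.4, 0.2]
width: 0.499
```

```bash
python3 shot.py w21; cat >> cr.py <<'E'
def poseB(flip,u=0,x=.0375,y=0.0):
    z=-CR['up'];xx=flip*CR['nm'];return CR['rest']+CR['up']*(x+u)+y*CR['y'],np.column_stack([xx,np.cross(z,xx),z])
E
python3 - <<'E'
from cr import *
L=fitlinks();s=sense();q=s['joint_positions'];print(q,fk(q,L)[0]-s['tcp_pos'])
for fl in (1,-1):
    qq=q
    for u in (.12,0):
        p,Rt=poseB(fl,u);r=ik(p,Rt,L,qq,16);print('B',fl,u,p,len(r),r[0][0].round(4),r[0][2])
    for yaw in (158,-22):
        for zz in (.25,.122):
            r=ik(np.array([.551,.263,zz]),down(yaw),L,r[0][2],12);print('  V',yaw,zz,len(r),r[0][0].round(4),r[0][2])
E
```

```text
clk 23.8333 tcp [ 0.4793 -0.2296  0.245 ] q [ 0.8391  0.2017 -0.8562  2.0888  0.8512  0.9593 -0.2785] F [0.9126 0.4274 0.1917] w 0.4993029702641536
[ 0.8385  0.2043 -0.8549  2.0914  0.8534  0.9583 -0.282 ] [ 0.0043  0.0002 -0.0004]
B 1 0.12 [ 0.5088 -0.355   0.1805] 9 0.0 [ 1.2204  1.174  -1.0494  1.0432  0.3051  1.8155  0.576 ]
B 1 0 [ 0.4885 -0.2726  0.0956] 8 0.0001 [ 1.2038  1.1104 -0.8757  1.3277  0.1915  1.5313  0.6401]
  V 158 0.25 5 0.0 [ 0.2891  0.6286 -1.1428  1.6222  0.5921  1.2815  0.2291]
  V 158 0.122 5 0.0 [ 0.2265  0.7605 -1.0313  1.7333  0.7323  1.0853  0.1359]
  V -22 0.25 8 0.0003 [-0.6663  0.4094  0.2384  1.6189 -0.1043  1.1256 -2.3567]
  V -22 0.122 7 0.0 [-0.6447  0.5463  0.2107  1.7301 -0.1415  0.8801 -2.3282]
B -1 0.12 [ 0.5088 -0.355   0.1805] 9 0.0002 [ 0.8303  0.9791 -0.097   1.0374 -0.3282  1.8005 -2.1153]
B -1 0 [ 0.4885 -0.2726  0.0956] 9 0.0003 [ 0.7219  0.944   0.0078  1.3212 -0.4178  1.5672 -2.0183]
  V 158 0.25 4 0.0 [ 0.2474  0.5864 -1.0588  1.6223  0.5329  1.2518  0.2741]
  V 158 0.122 5 0.0 [ 0.1839  0.7202 -0.9541  1.7335  0.6694  1.0493  0.1805]
  V -22 0.25 8 0.0004 [-0.7733  0.4261  0.3839  1.6182 -0.1719  1.1307 -2.3017]
  V -22 0.122 7 0.0 [-0.7394  0.5636  0.34    1.729  -0.2316  0.8886 -2.2561]
```

View pics/w21.png

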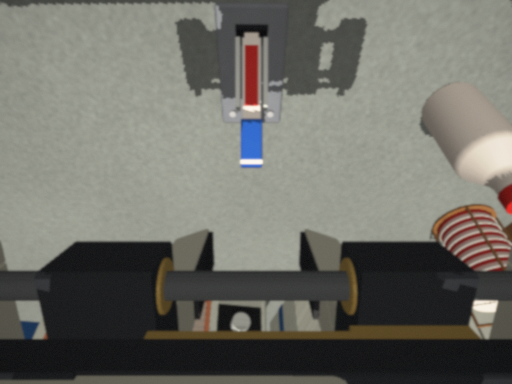

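```bash
python3 - <<'E'
from cr import *
p,Rt=poseB(1,.13);print(p);d,r=rel(p,Rt);rel(p+[0,0,.06],Rt)
E
```

```text
[ 0.5105 -0.3619  0.1875]
shift [ 0.1294 -0.5278 -0.2212] turn [0.8125 0.2062 0.0036] deg 75.44199172079686
shift [ 0.1294 -0.5278  0.0188] turn [0.8125 0.2062 0.0036] deg 75.44199172079686
```

step_arm(
  plan="0.5 0.011 -0.05 0.04 0.07 0.018 0;0.5 0.022 -0.1 0.06 0.14 0.036 0;0.5 0.033 -0.15 0.08 0.21 0.053 0;0.5 0.044 -0.2 0.1 0.28 0.071 0;0.5 0.055 -0.25 0.1 0.35 0.089 0;0.5 0.066 -0.3 0.1 0.42 0.107 0;0.5 0.077 -0.35 0.1 0.49 0.124 0;0.5 0.088 -0.4 0.1 0.56 0.142 0;0.5 0.1 -0.45 0.1 0.63 0.16 0.004;0.5 0.11 -0.5 0.08 0.7 0.178 0.004;0.5 0.129 -0.528 0.05 0.77 0.195 0.004;0.5 0.129 -0.528 0.02 0.8125 0.206 0.004",
)

```text
clock: 24.88
tcp_pos: [0.5091, -0.365, 0.2427]
ee_rot: [0.572, 0.724, 0.237, -0.305]
wrist_force: [-0.8, -0.3, -1.3]
width: 0.5
```

```bash
python3 shot.py w22; python3 - <<'E'
from cr import *
for u in (.13,.05,0): p,Rt=poseB(1,u);rel(p,Rt)
E
```

```text
clk 24.8833 tcp [ 0.5091 -0.365   0.2427] q [ 1.1409  1.0294 -0.8071  0.9944  0.0854  1.8788  0.6769] F [-0.8125 -0.3023 -1.3405] w 0.5004097733817309
shift [ 0.0117  0.0093 -0.1998] turn [-0.0083 -0.0082  0.0033] deg 1.0916259491539766
shift [-0.0423  0.2291 -0.426 ] turn [-0.0083 -0.0082  0.0033] deg 1.0916259491539766
shift [-0.076   0.3664 -0.5675] turn [-0.0083 -0.0082  0.0033] deg 1.0916259491539766
```

View pics/w22.png

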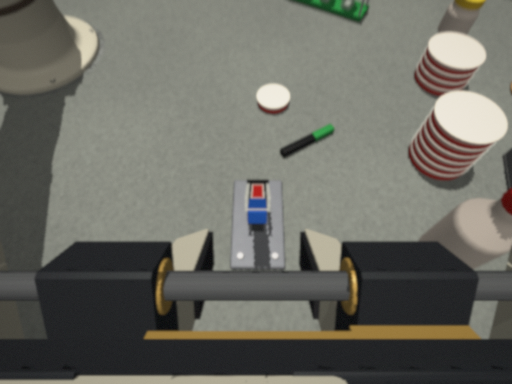

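step_arm(
  plan="0.5 0.012 0.009 -0.1 -0.008 -0.008 0.003;0.5 0.012 0.009 -0.2 -0.008 -0.008 0.003;0.5 0.012 0.009 -0.2 -0.008 -0.008 0.003;0.5 -0.006 0.08 -0.275 -0.008 -0.008 0.003;0.5 -0.024 0.155 -0.35 -0.008 -0.008 0.003;0.5 -0.042 0.229 -0.426 -0.008 -0.008 0.003;0.5 -0.042 0.229 -0.426 -0.008 -0.008 0.003;0.5 -0.042 0.229 -0.426 -0.008 -0.008 0.003;0.5 -0.042 0.229 -0.426 -0.008 -0.008 0.003",
)

```text
clock: 25.68
tcp_pos: [0.4976, -0.3077, 0.1325]
ee_rot: [0.57, 0.727, 0.236, -0.3]
wrist_force: [1.5, -1.3, 0.0]
width: 0.499
```

```bash
python3 shot.py w23; python3 - <<'E'
from cr import *
for u in (.05,.02,0): p,Rt=poseB(1,u);rel(p,Rt)
d=np.load('pics/w23.npz');c=dict(camera_matrix=d['K'],R=d['R'],t=d['t'])
for k in ((.0625,-.01,-.007),(.0625,.01,-.007),(.0625,.01,.007),(.0625,-.01,.007),(.0175,-.01,.007),(.0175,.01,.007)): print(k,proj(c,CR['rest']+CR['Rp']@np.array(k)))
s=sense();print('tcp px',proj(c,s['tcp_pos']))
a=cv2.imread('pics/w23.png')[120:300,160:350];cv2.imwrite('pics/y23.png',cv2.resize(a,None,fx=4,fy=3,interpolation=2))
E
```

```text
clk 25.6833 tcp [ 0.4976 -0.3077  0.1325] q [ 1.1679  1.0607 -0.7984  1.2376  0.1195  1.6219  0.6964] F [ 1.4929 -1.2603  0.0144] w 0.49909576747730044
shift [-0.0034  0.005  -0.0065] turn [0.0012 0.0008 0.0009] deg 0.15742376006159323
shift [-0.0237  0.0874 -0.0913] turn [0.0012 0.0008 0.0009] deg 0.15742376006159323
shift [-0.0372  0.1423 -0.1479] turn [0.0012 0.0008 0.0009] deg 0.15742376006159323
(0.0625, -0.01, -0.007) [237.7518 238.8412]
(0.0625, 0.01, -0.007) [269.8902 238.8491]
(0.0625, 0.01, 0.007) [270.1774 217.7391]
(0.0625, -0.01, 0.007) [237.3919 217.7298]
(0.0175, -0.01, 0.007) [240.7329 196.3592]
(0.0175, 0.01, 0.007) [267.6368 196.3679]
tcp px [254.4694 247.6258]
```

View pics/y23.png

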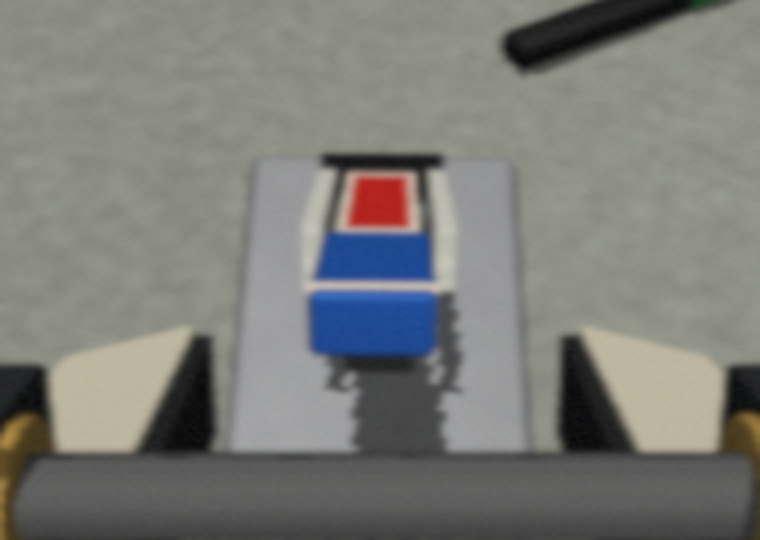

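The cap's end face matches the prediction to within 1 px (columns 237.5–269.5, rows 217–238). Sliding in along the axis to grip.

step_arm(
  plan="0.5 -0.012 0.045 -0.047 0.001 0.001 0.001;0.5 -0.024 0.09 -0.094 0.001 0.001 0.001;0.5 -0.037 0.142 -0.148 0.001 0.001 0.001;0.5 -0.037 0.142 -0.148 0.001 0.001 0.001;0.5 -0.037 0.142 -0.148 0.001 0.001 0.001;0.5 -0.037 0.142 -0.148 0.001 0.001 0.001",
)

```text
clock: 26.23
tcp_pos: [0.4895, -0.2743, 0.0968]
ee_rot: [0.571, 0.727, 0.236, -0.3]
wrist_force: [-0.1, 0.4, 0.9]
width: 0.502
```

```bash
python3 shot.py w24; python3 - <<'E'
from cr import *
p,Rt=poseB(1,0);rel(p,Rt)
E
```

```text
clk 26.2333 tcp [ 0.4895 -0.2743  0.0968] q [ 1.1733  1.0668 -0.7971  1.3406  0.1259  1.5169  0.6894] F [-0.1014  0.3884  0.9236] w 0.5017283623965444
shift [-0.0042  0.0073 -0.0046] turn [0.0015 0.001  0.001 ] deg 0.18644336692667676
```

View pics/w24.png

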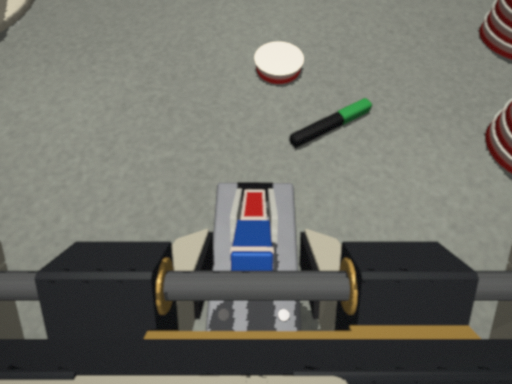

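step_arm(
  plan="0.7 -0.004 0.005 -0.003 0 0 0;0.9 -0.004 0.005 -0.003 0 0 0;0.9 -0.004 0.005 -0.003 0 0 0;0.9 -0.004 0.005 -0.003 0 0 0;0.9 -0.004 0.005 -0.003 0 0 0;0.9 -0.004 0.005 -0.003 0 0 0;0.9 -0.004 0.005 -0.003 0 0 0;0.9 -0.004 0.005 -0.003 0 0 0",
  squeeze=30,
)

```text
clock: 26.95
tcp_pos: [0.4887, -0.2734, 0.0961]
ee_rot: [0.571, 0.727, 0.236, -0.3]
wrist_force: [0.8, -0.9, 2.0]
width: 0.216
```

```bash
python3 shot.py w25
```

```text
clk 26.95 tcp [ 0.4887 -0.2734  0.0961] q [ 1.1747  1.0657 -0.7973  1.3454  0.1259  1.5131  0.6894] F [ 0.8248 -0.893   2.0401] w 0.21624670670126894
```

step_arm(
  plan="0.9 0 0.005 0.03 0 0 0;0.9 0 0.01 0.08 0 0 0;0.9 0 0.01 0.2 0 0 0;0.9 0 0.01 0.35 0 0 0;0.9 0 0.01 0.5 0 0 0;0.9 0 0.01 0.65 0 0 0;0.9 0 0.01 0.8 0 0 0;0.9 0 0.01 0.8 0 0 0;0.9 0 0.01 0.8 0 0 0",
)

```text
clock: 27.75
tcp_pos: [0.4899, -0.2706, 0.2996]
ee_rot: [0.571, 0.728, 0.236, -0.297]
wrist_force: [-0.3, 0.4, -2.2]
width: 0.217
```

```bash
python3 shot.py w26;python3 - <<'E'
from h import *
im=get_image('scene');cv2.imwrite('pics/s26.png',cv2.resize(im[110:270,90:310,::-1],None,fx=3,fy=3))
E
```

```text
clk 27.75 tcp [ 0.4899 -0.2706  0.2996] q [ 1.2011  0.8489 -0.8885  1.2542 -0.0008  1.7665  0.5962] F [-0.2516  0.3651 -2.1577] w 0.2168620073156232
```

View pics/w26.png

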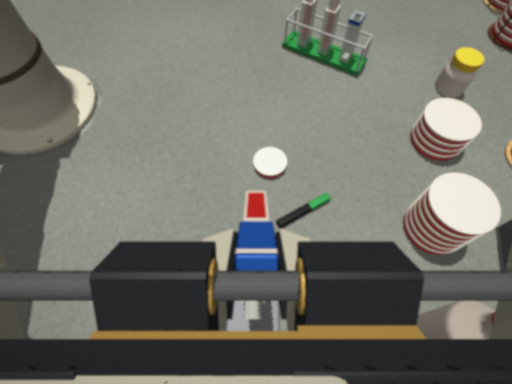

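View pics/s26.png

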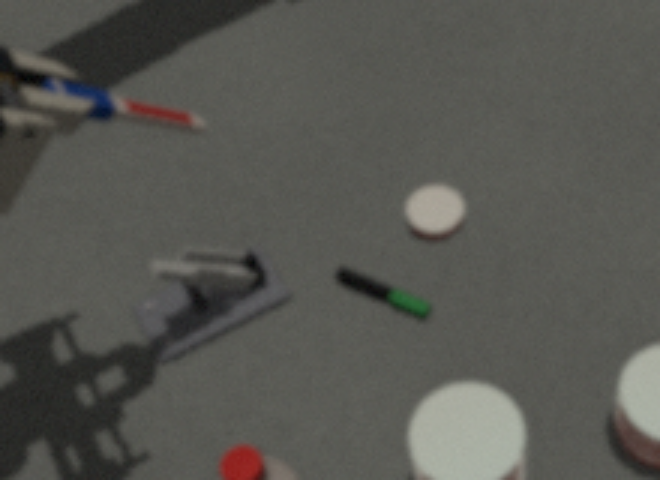

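```bash
python3 - <<'E'
from cr import *
L=fitlinks();q=sense()['joint_positions']
rel([.5,-.03,.33],down(103.8));
for p,y in (([.5,-.03,.33],103.8),([.53,.15,.33],158),([.551,.263,.33],158),([.551,.263,.25],158)):
    r=ik(np.array(p),down(y),L,q,8);q=r[0][2];print(r[0][0],q)
E
```

```text
shift [0.0469 0.9626 0.1365] turn [-0.4835 -0.1183  0.0007] deg 44.79849372348421
6.180403574297854e-06 [ 0.9203  0.2165 -1.0519  1.7772  0.1971  1.2614  0.0588]
3.045793096260311e-06 [ 0.5941  0.422  -1.2116  1.6651  0.4049  1.3395  0.5027]
3.3500330538566333e-06 [ 0.2825  0.5387 -1.1345  1.5177  0.4914  1.399   0.3049]
1.0362479325985187e-06 [ 0.2637  0.6016 -1.0905  1.6223  0.5548  1.2624  0.2574]
```

step_arm(
  plan="0.9 0.004 0.08 0.05 -0.05 -0.012 0;0.9 0.008 0.18 0.1 -0.11 -0.027 0;0.9 0.012 0.28 0.136 -0.17 -0.042 0;0.9 0.016 0.38 0.136 -0.23 -0.056 0;0.9 0.02 0.48 0.136 -0.29 -0.071 0;0.9 0.025 0.58 0.136 -0.35 -0.086 0;0.9 0.03 0.68 0.136 -0.41 -0.1 0;0.9 0.035 0.78 0.136 -0.47 -0.115 0;0.9 0.04 0.88 0.136 -0.4835 -0.118 0.001;0.9 0.047 0.96 0.136 -0.4835 -0.118 0.001;0.9 0.047 0.96 0.136 -0.4835 -0.118 0.001;0.9 0.047 0.96 0.136 -0.4835 -0.118 0.001",
)

```text
clock: 28.85
tcp_pos: [0.499, -0.0295, 0.3288]
ee_rot: [0.616, 0.788, -0.001, -0.001]
wrist_force: [0.6, 0.6, -0.4]
width: 0.215
```

```bash
python3 shot.py w27 vial_mouth=.102 vial=.012 rack=0 full1=.012; python3 - <<'E'
from cr import *
rel([.53,.15,.33],down(158))
E
```

```text
clk 28.85 tcp [ 0.499  -0.0295  0.3288] q [ 0.9017  0.2234 -1.0282  1.7728  0.2001  1.2609  0.0666] F [ 0.5961  0.571  -0.419 ] w 0.2145014701703225
shift [0.1208 0.7296 0.0032] turn [ 0.0002 -0.0014  0.604 ] deg 54.36073993387843
```

View pics/w27.png

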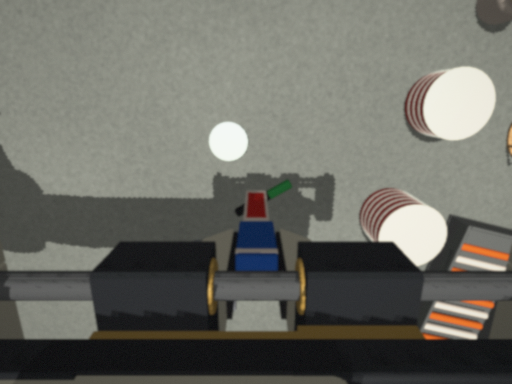

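step_arm(
  plan="0.9 0.04 0.08 0 0 0 0.06;0.9 0.08 0.17 0 0 0 0.12;0.9 0.12 0.26 0 0 0 0.18;0.9 0.16 0.35 0 0 0 0.24;0.9 0.2 0.44 0 0 0 0.3;0.9 0.24 0.53 0 0 0 0.36;0.9 0.28 0.62 0 0 0 0.42;0.9 0.32 0.71 0 0 0 0.48;0.9 0.36 0.8 0 0 0 0.54;0.9 0.4 0.88 0 0 0 0.604;0.9 0.4 0.88 0 0 0 0.604;0.9 0.4 0.88 0 0 0 0.604",
)

```text
clock: 30.1
tcp_pos: [0.5998, 0.1879, 0.3281]
ee_rot: [0.191, 0.982, -0.0, -0.002]
wrist_force: [0.4, -1.0, -0.1]
width: 0.215
```

```bash
python3 shot.py w28 vial_mouth=.102 vial=.012 rack=0 full1=.012;  python3 - <<'E'
import cv2
a=cv2.imread('pics/w28.png')[0:256,100:420];cv2.imwrite('pics/y28.png',cv2.resize(a,None,fx=2.4,fy=2.3,interpolation=2))
E
```

```text
clk 30.1 tcp [0.5998 0.1879 0.3281] q [ 0.3936  0.5909 -1.1339  1.4641  0.5327  1.4273  0.4355] F [ 0.4035 -1.01   -0.057 ] w 0.2146364382285775
vial_mouth 0.68 [302.6  97.3] [0.5474 0.2658]
vial 0.79 [291.9  97.8] [0.5463 0.2632]
rack 0.85 [291.7  65. ] [0.5051 0.2794]
full1 0.94 [293.5  63.2] [0.5046 0.2809]
full1 0.65 [290.9  21.7] [0.4552 0.2953]
full1 0.39 [302.7  98.4] [0.5527 0.277 ]
```

View pics/w28.png

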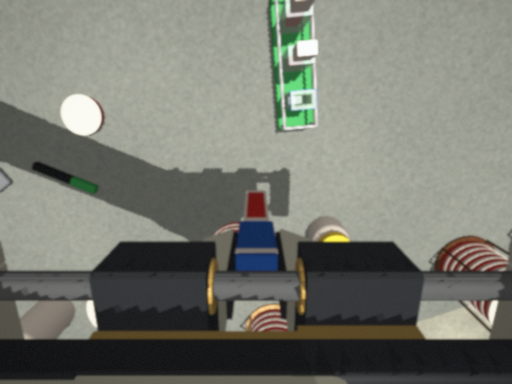

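step_arm(
  plan="0.9 0.03 0.07 -0.06 0 0 0;0.9 0.06 0.14 -0.13 0 0 0;0.9 0.086 0.19 -0.19 0 0 0;0.9 0.086 0.19 -0.19 0 0 0;0.9 0.086 0.19 -0.19 0 0 0;0.9 0.086 0.19 -0.19 0 0 0;0.9 0.086 0.19 -0.19 0 0 0",
)

```text
clock: 30.93
tcp_pos: [0.6221, 0.2321, 0.2829]
ee_rot: [0.193, 0.981, -0.001, 0.0]
wrist_force: [-0.2, 0.3, -0.7]
width: 0.215
```

```bash
python3 shot.py w29 vial_mouth=.102 vial=.012 rack=0 full1=.012;  python3 - <<'E'
import cv2
a=cv2.imread('pics/w29.png')[0:150,200:320];cv2.imwrite('pics/y29.png',cv2.resize(a,None,fx=5,fy=4,interpolation=2))
E
```

```text
clk 30.9333 tcp [0.6221 0.2321 0.2829] q [ 0.2689  0.6761 -1.0767  1.4328  0.597   1.385   0.3585] F [-0.2458  0.3203 -0.6762] w 0.2154844991246548
vial_mouth 0.71 [260.6  93. ] [0.549  0.2664]
vial 0.98 [257.5  96. ] [0.5498 0.2629]
rack 0.84 [254.8  58.1] [0.506  0.2771]
full1 0.83 [255.1  55.7] [0.5049 0.278 ]
full1 0.82 [252.2   8.4] [0.4557 0.2945]
full1 0.19 [257.2  91.3] [0.5444 0.2647]
```

View pics/w29.png

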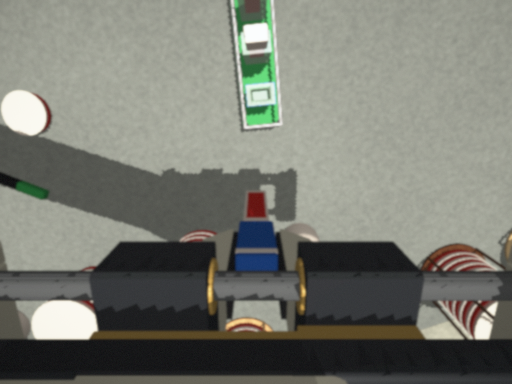

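View pics/y29.png

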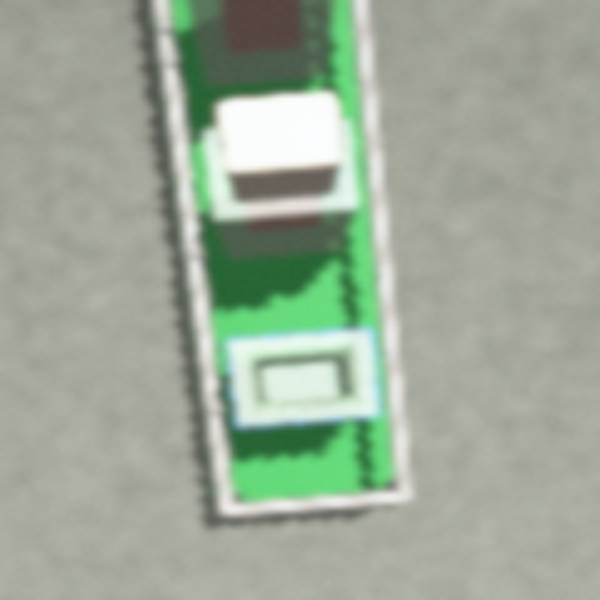

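```bash
python3 - <<'E'
from cr import *
d=np.load('pics/w29.npz');c=dict(camera_matrix=d['K'],R=d['R'],t=d['t'])
z=lambda x,y:np.array([x/5+200-.4,y/4-.4])
for zz in (.102,):
    P=[onz(c,z(*p),zz)[:2] for p in ((228,335),(378,328),(380,415),(236,427))];P=np.array(P)
    print('rim',P,P.mean(0),[np.linalg.norm(P[i]-P[i-1]) for i in range(4)])
    for a,b in ((0,1),(3,2),(0,3),(1,2)): v=P[b]-P[a];print(np.degrees(np.arctan2(v[1],v[0])))
for p,q in (((158,0),(228,510)),((362,0),(402,495))):
    a,b=onz(c,z(*p),.062),onz(c,z(*q),.062);v=b-a;print('rail',a[:2],b[:2],np.degrees(np.arctan2(v[1],v[0])))
a=onz(c,z(228,510),.062);b=onz(c,z(402,495),.062);print('end',np.linalg.norm(a-b),np.degrees(np.arctan2((b-a)[1],(b-a)[0])))
# full cap top corners z .147
P=np.array([onz(c,z(*p),.147)[:2] for p in ((215,97),(338,92),(342,165),(222,170))]);print('fullcap',P.mean(0),[np.linalg.norm(P[i]-P[i-1]) for i in range(4)])
P=np.array([onz(c,z(*p),.102)[:2] for p in ((255,360),(350,352),(353,398),(258,405))]);print('hole',P.mean(0),[np.linalg.norm(P[i]-P[i-1]) for i in range(4)])
s=sense();print('tool yaw',np.degrees(R.from_quat(s['ee_rot']).as_matrix()[:,0]@np.eye(3)),2*np.degrees(np.arctan2(s['ee_rot'][1],s['ee_rot'][0])))
E
```

```text
rim [[0.5347 0.2557]
 [0.5444 0.2839]
 [0.5639 0.2767]
 [0.5556 0.2487]] [0.5497 0.2663] [np.float64(0.02207820237136993), np.float64(0.02979059365474424), np.float64(0.020761867386621318), np.float64(0.029233777158101625)]
70.91268355665983
73.49910557656447
-18.585341426683417
-20.172398282920412
rail [0.4512 0.2735] [0.5765 0.2366] -16.40603925455834
rail [0.4673 0.3127] [0.5877 0.2752] -17.275714495038713
end 0.04019617118916601 73.80836313662086
fullcap [0.5036 0.2797] [np.float64(0.013743921466953728), np.float64(0.020192900697851703), np.float64(0.013700760554254171), np.float64(0.019989009972791894)]
hole [0.5501 0.2658] [np.float64(0.010796856960700991), np.float64(0.019026606742298897), np.float64(0.011010647799557101), np.float64(0.019187394561220466)]
tool yaw [-53.0374  21.6759  -0.0148] 157.77057817776716
```

```bash
python3 - <<'E'
from cr import *
a=cv2.imread('pics/w29.png')[180:276,216:300];cv2.imwrite('pics/p29.png',cv2.resize(a,None,fx=7,fy=6,interpolation=2))
# model of paddle in tool at grasp
Rt=R.from_quat([.571,.727,.236,-.3]).as_matrix();t=np.array([.4887,-.2734,.0961])
e=CR['rest']-t;print('rest-tcp in tool mm',1e3*Rt.T@e,'axes', Rt.T@CR['Rp'])
d=np.load('pics/w29.npz');c=dict(camera_matrix=d['K'],R=d['R'],t=d['t'])
s=sense();T=R.from_quat(s['ee_rot']).as_matrix()
for k in ((-.0625,-.0065,.0025),(-.0625,.0065,.0025),(-.0625,.0065,-.0025),(.0175,-.01,.007),(.0175,.01,.007),(.0625,-.01,.007),(.0625,.01,.007)):
    X=s['tcp_pos']+T@(Rt.T@(CR['rest']+CR['Rp']@np.array(k)-t));p=proj(c,X);print(k,p,(p-[216,180])*[7,6])
E
```

```text
rest-tcp in tool mm [ 0.3074 -0.0329 38.4047] axes [[-0.0022  0.0009  1.    ]
 [ 0.0017  1.     -0.0009]
 [-1.      0.0017 -0.0022]]
(-0.0625, -0.0065, 0.0025) [248.5494 188.6042] [227.846   51.6253]
(-0.0625, 0.0065, 0.0025) [264.1594 188.5809] [337.1159  51.4855]
(-0.0625, 0.0065, -0.0025) [264.1241 194.3356] [336.8684  86.0135]
(0.0175, -0.01, 0.007) [239.7322 217.5199] [166.1251 225.1196]
(0.0175, 0.01, 0.007) [273.5247 217.4659] [402.673  224.7957]
(0.0625, -0.01, 0.007) [235.1041 252.2341] [133.729  433.4048]
(0.0625, 0.01, 0.007) [278.7208 252.1589] [439.0454 432.9535]
```

View pics/p29.png

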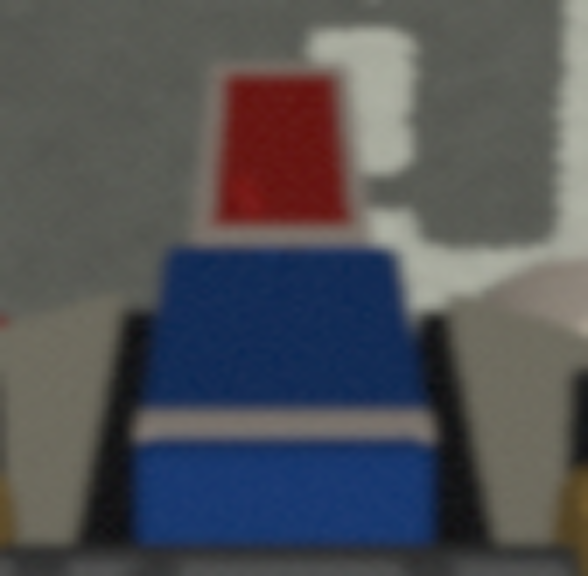

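```bash
cat > inh.py <<'E'
from cr import *
# in-hand: paddle axis x -> -tool z, y-> tool y, z-> tool x ; params dx,dy (tool), dz, pitch (about tool y), roll about tool x
B0=np.array([[0,0,1],[0,1,0],[-1,0,0.]])
def inhand(p): # p: dx,dy,dz,pitch,yawx
    return np.array(p[:3]), R.from_rotvec([p[4],p[3],0]).as_matrix()@B0
def fitin(tag,obs,s_tcp,s_rot):
    d=np.load(f'pics/{tag}.npz');c=dict(camera_matrix=d['K'],R=d['R'],t=d['t']);T=R.from_quat(s_rot).as_matrix()
    def f(p):
        o,M=inhand(p);return np.concatenate([proj(c,s_tcp+T@(o+M@np.array(k)))-px for k,px in obs])
    r=least_squares(f,[0,0,.0384,0,0],x_scale=[.001,.001,.001,.01,.01]);return r,f
E
python3 - <<'E'
from inh import *
z=lambda x,y:np.array([x/7+216-.43,y/6+180-.42])
obs=[((-.0565,-.008,.004),z(215,66)),((-.0565,.008,.004),z(347,66)),((.0175,-.01,.007),z(166,249)),((.0175,.01,.007),z(400,249)),((.0625,-.01,.007),z(133,441)),((.0625,.01,.007),z(438,441)),((.0175,-.008,.004),z(192,245)),((.0175,.008,.004),z(370,245))]
s=sense()
for o in (obs,obs[:6]):
    r,f=fitin('w29',o,s['tcp_pos'],s['ee_rot']);print(r.x[:3]*1e3,np.degrees(r.x[3:]),r.fun.round(1))
    p0=f([.0003,0,.0384,0,0]);print(p0.round(1))
E
```

```text
[-1.7646 -0.4951 41.717 ] [0.0368 0.2469] [-0.3 -0.3  0.2 -0.3  0.1 -2.3 -0.2 -2.4  0.4 -0.2 -0.6 -0.3 -0.3  3.
  0.7  2.9]
[ 0.4 -1.6  1.2 -1.6  0.5 -3.6  0.8 -3.6  0.4 -1.2  0.4 -1.2  0.2  1.8
  1.7  1.8]
[-2.4369 -0.4452 41.6473] [-0.1478  0.2334] [-0.3  0.7  0.3  0.7  0.2 -1.3 -0.1 -1.4  0.5  0.7 -0.5  0.6]
[ 0.4 -1.6  1.2 -1.6  0.5 -3.6  0.8 -3.6  0.4 -1.2  0.4 -1.2]
```

step_arm(
  plan="0.9 -0.07 0.035 0 0 0 0.02;0.9 -0.14 0.07 0 0 0 0.04;0.9 -0.22 0.105 -0.03 0 0 0.064;0.9 -0.296 0.14 -0.08 0 0 0.064;0.9 -0.296 0.14 -0.14 0 0 0.064;0.9 -0.296 0.14 -0.19 0 0 0.064;0.9 -0.296 0.14 -0.19 0 0 0.064;0.9 -0.296 0.14 -0.19 0 0 0.064;0.9 -0.296 0.14 -0.19 0 0 0.064",
)

```text
clock: 31.93
tcp_pos: [0.5489, 0.2672, 0.2351]
ee_rot: [0.144, 0.99, -0.001, 0.0]
wrist_force: [0.2, 0.2, -0.9]
width: 0.218
```

```bash
python3 shot.py w30 vial_mouth=.102;  python3 - <<'E'
from cr import *
a=cv2.imread('pics/w30.png')[100:276,190:320];cv2.imwrite('pics/y30.png',cv2.resize(a,None,fx=5,fy=3.4,interpolation=2))
rel([.548,.267,.21],down(163.5))
for n in ('scene','top'):
    im=get_image(n);cv2.imwrite(f'pics/{n}30.png',cv2.resize(im[100:220,290:390,::-1] if n=='scene' else im[180:310,90:220,::-1],None,fx=5,fy=4.5,interpolation=cv2.INTER_CUBIC))
E
```

```text
clk 31.9333 tcp [0.5489 0.2672 0.2351] q [ 0.264   0.6419 -1.1154  1.631   0.6023  1.2562  0.3129] F [ 0.2281  0.2362 -0.9045] w 0.2180758893183291
vial_mouth 0.83 [254.1 183.4] [0.5486 0.265 ]
shift [-0.0031 -0.0027 -0.102 ] turn [0.001  0.0002 0.0005] deg 0.09954845872051889
```

View pics/y30.png

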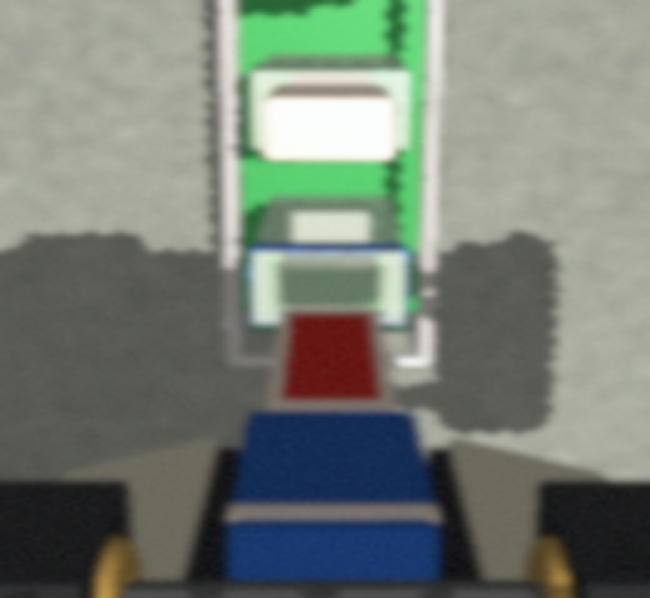

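View pics/scene30.png

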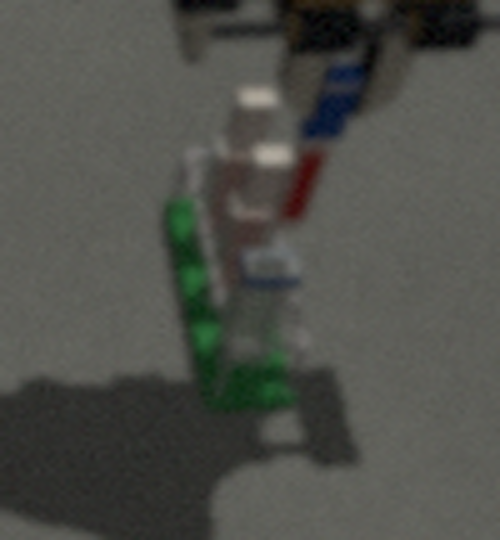

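View pics/top30.png

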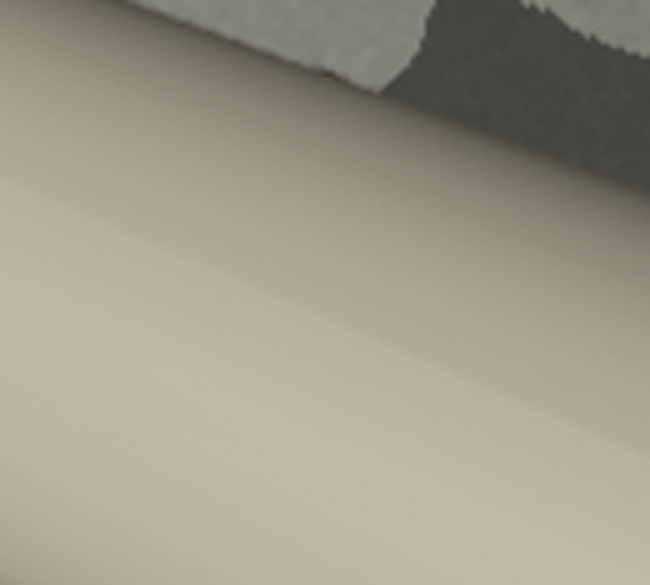

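```bash
python3 - <<'E'
from inh import *
z=lambda x,y:np.array([x/5+190-.4,y/3.4+100-.35])
d=np.load('pics/w30.npz');c=dict(camera_matrix=d['K'],R=d['R'],t=d['t']);s=sense();T=R.from_quat(s['ee_rot']).as_matrix()
P=np.array([onz(c,z(*p),.102) for p in ((248,246),(412,246),(411,326),(249,326))]);print('rim',P.mean(0),[np.linalg.norm(P[i]-P[i-1]) for i in range(4)])
print('vial in tool',1e3*T.T@(P.mean(0)-s['tcp_pos']))
obs=[((-.0565,-.008,.004),z(285,313)),((-.0565,.008,.004),z(378,313)),((.0175,-.01,.007),z(247,411)),((.0175,.01,.007),z(415,411)),((.0625,-.01,.007),z(223,521)),((.0625,.01,.007),z(441,521))]
r,f=fitin('w30',obs,s['tcp_pos'],s['ee_rot']);print(r.x[:3]*1e3,np.degrees(r.x[3:]),r.fun.round(1))
o,M=inhand(r.x);print('tip in tool',1e3*(o+M@[-.0625,0,0]))
E
```

```text
rim [0.5494 0.2662 0.102 ] [np.float64(0.022596390445709515), np.float64(0.03017849633044649), np.float64(0.022590711689679435), np.float64(0.03045011860120851)]
vial in tool [ -1.2793  -1.011  133.4155]
[-2.3294 -0.5962 41.2311] [-0.6805  0.1196] [-0.5  0.4  0.4  0.4  0.2 -0.7 -0.  -0.8  0.3  0.4 -0.4  0.3]
tip in tool [ -3.0717  -0.7267 103.7266]
```

step_arm(
  plan="0.9 -0.005 0.001 -0.05 0 0 0;0.9 -0.005 0.001 -0.1 0 0 0;0.9 -0.005 0.001 -0.12 0 0 0;0.9 -0.005 0.001 -0.14 0 0 0;0.9 -0.005 0.001 -0.16 0 0 0;0.9 -0.005 0.001 -0.16 0 0 0;0.9 -0.005 0.001 -0.16 0 0 0",
)

```text
clock: 32.72
tcp_pos: [0.548, 0.2685, 0.1968]
ee_rot: [0.144, 0.99, -0.001, 0.001]
wrist_force: [-1.1, -1.4, 10.4]
width: 0.216
```

```bash
python3 shot.py w31;  python3 - <<'E'
from cr import *
a=cv2.imread('pics/w31.png')[120:276,190:320];cv2.imwrite('pics/y31.png',cv2.resize(a,None,fx=5,fy=3.8,interpolation=2))
s=sense();T=R.from_quat(s['ee_rot']).as_matrix();print('F tool',T.T@s['wrist_force'],'M',T.T@s['wrist_torque'])
im=get_image('scene');cv2.imwrite(f'pics/scene31.png',cv2.resize(im[100:220,290:390,::-1],None,fx=5,fy=4.5,interpolation=cv2.INTER_CUBIC))
E
```

```text
clk 32.7167 tcp [0.548  0.2685 0.1968] q [ 0.2454  0.6764 -1.0859  1.6724  0.6414  1.1925  0.2827] F [-1.1197 -1.3986 10.3668] w 0.21618666233932393
F tool [  0.2716  -2.4632 -11.2236] M [ 0.5305  0.0925 -0.0223]
```

View pics/y31.png

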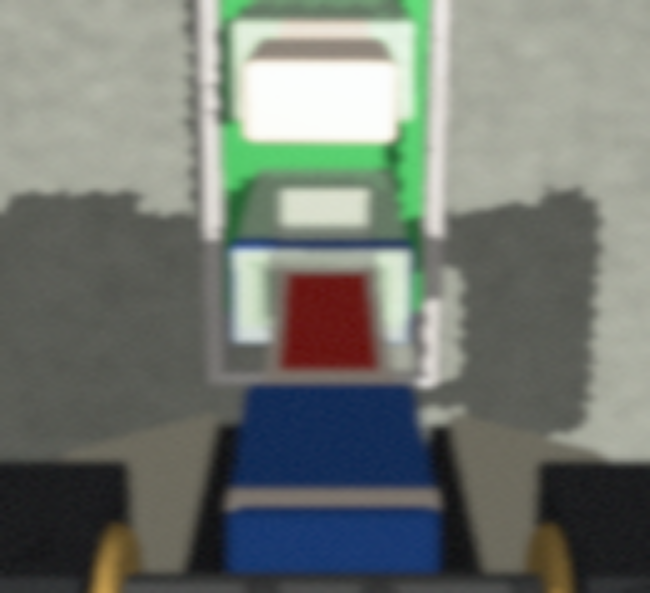

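View pics/scene31.png

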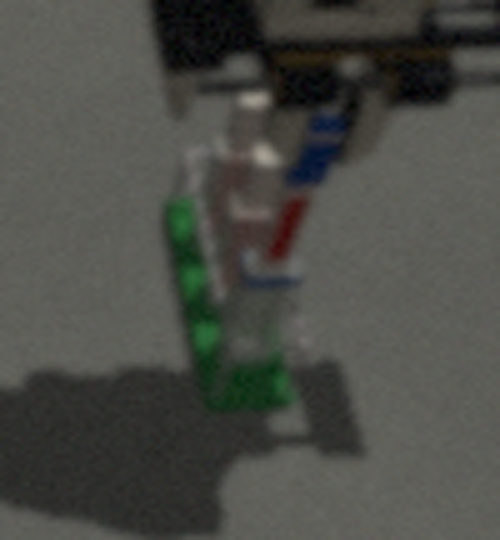

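step_arm(
  plan="0.9 0 0 0.016 0 0 0;0.9 -0.002 -0.009 0.016 0 0 0;0.9 -0.002 -0.009 0.008 0 0 0;0.9 -0.002 -0.009 -0.004 0 0 0;0.9 -0.002 -0.009 -0.016 0 0 0;0.9 -0.002 -0.009 -0.024 0 0 0;0.9 -0.002 -0.009 -0.024 0 0 0",
)

```text
clock: 33.4
tcp_pos: [0.5476, 0.2659, 0.1898]
ee_rot: [0.144, 0.99, -0.001, 0.001]
wrist_force: [1.9, 1.3, -2.1]
width: 0.213
```

```bash
cat > ins.py <<'E'
import sys
from cr import *
tag=sys.argv[1]
a=cv2.imread(f'pics/{tag}.png')[120:276,190:320];cv2.imwrite(f'pics/y{tag}.png',cv2.resize(a,None,fx=5,fy=3.8,interpolation=2))
s=sense();T=R.from_quat(s['ee_rot']).as_matrix();print('F tool',T.T@s['wrist_force'],'M',T.T@s['wrist_torque'])
print(s['ee_rot'],T[:,2])
E
python3 shot.py w32;python3 ins.py w32
```

```text
clk 33.4 tcp [0.5476 0.2659 0.1898] q [ 0.2473  0.681  -1.0805  1.6822  0.6473  1.18    0.2809] F [ 1.8954  1.2798 -2.1159] w 0.2126240249834798
F tool [-1.7972  0.5364  1.5081] M [-0.4973 -0.6768  0.0135]
[ 0.1437  0.9896 -0.0006  0.0012] [ 0.0021 -0.0016 -1.    ]
```

View pics/yw32.png

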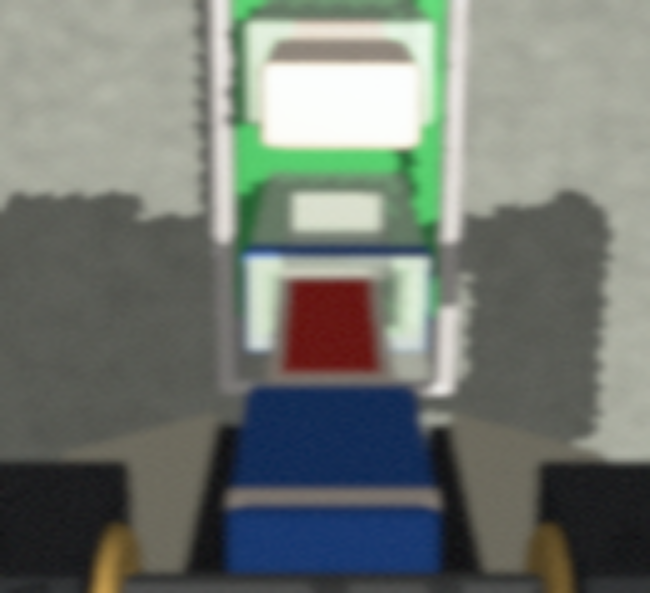

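step_arm(
  plan="0.9 0.003 0.003 0 0 0 0;0.9 0.003 0.003 -0.01 0 0 0;0.9 0.003 0.003 -0.02 0 0 0;0.9 0.003 0.003 -0.03 0 0 0;0.9 0.003 0.003 -0.04 0 0 0;0.9 0.003 0.003 -0.04 0 0 0",
)

```text
clock: 33.95
tcp_pos: [0.5481, 0.2664, 0.1792]
ee_rot: [0.144, 0.99, -0.001, 0.001]
wrist_force: [0.1, -0.4, -0.7]
width: 0.211
```

```bash
python3 shot.py w33;python3 ins.py w33
```

```text
clk 33.95 tcp [0.5481 0.2664 0.1792] q [ 0.2398  0.6932 -1.0703  1.6889  0.6588  1.1656  0.2731] F [ 0.0695 -0.35   -0.7184] w 0.21146032999595402
F tool [-1.1548 -0.4304  1.4895] M [-0.0842 -0.3764 -0.0103]
[ 0.1437  0.9896 -0.0009  0.0009] [ 0.0015 -0.002  -1.    ]
```

View pics/yw33.png

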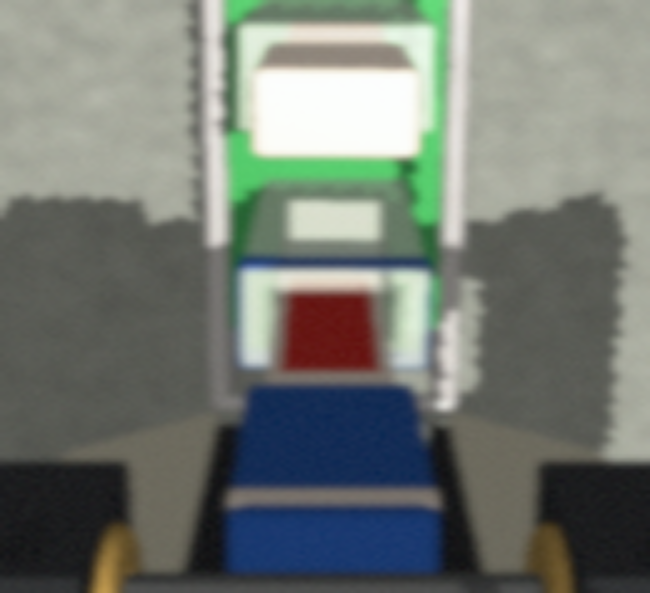

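Inserting freely: the blade is inside the rim and the force is near zero. Going further down.

step_arm(
  plan="0.9 0.0015 0 -0.015 0 0 0;0.9 0.0015 0 -0.03 0 0 0;0.9 0.0015 0 -0.045 0 0 0;0.9 0.0015 0 -0.06 0 0 0;0.9 0.0015 0 -0.075 0 0 0;0.9 0.0015 0 -0.09 0 0 0;0.9 0.0015 0 -0.105 0 0 0;0.9 0.0015 0 -0.12 0 0 0;0.9 0.0015 0 -0.12 0 0 0",
)

```text
clock: 34.75
tcp_pos: [0.5482, 0.2661, 0.1485]
ee_rot: [0.144, 0.99, -0.001, 0.0]
wrist_force: [1.3, 0.2, -1.4]
width: 0.218
```

```bash
python3 shot.py w34;python3 ins.py w34
```

```text
clk 34.75 tcp [0.5482 0.2661 0.1485] q [ 0.2226  0.7258 -1.0414  1.7122  0.6925  1.1201  0.2504] F [ 1.3461  0.1604 -1.4069] w 0.2183433110178327
F tool [-0.1362 -0.268   0.8586] M [-0.0906 -0.2034 -0.0391]
[ 0.1437  0.9896 -0.0011  0.0006] [ 0.0008 -0.0024 -1.    ]
```

step_arm(
  plan="0.9 0.001 0 -0.02 0 0 0;0.9 0.001 0 -0.04 0 0 0;0.9 0.001 0 -0.06 0 0 0;0.9 0.001 0 -0.075 0 0 0;0.9 0.001 0 -0.085 0 0 0;0.9 0.001 0 -0.092 0 0 0;0.9 0.001 0 -0.092 0 0 0;0.9 0.001 0 -0.092 0 0 0",
)

```text
clock: 35.47
tcp_pos: [0.5485, 0.2663, 0.1259]
ee_rot: [0.144, 0.99, -0.001, 0.0]
wrist_force: [0.0, -0.0, -0.4]
width: 0.212
```

```bash
python3 shot.py w35;python3 ins.py w35; python3 - <<'E'
from h import *
im=get_image('scene');cv2.imwrite(f'pics/scene35.png',cv2.resize(im[100:220,290:390,::-1],None,fx=5,fy=4.5,interpolation=cv2.INTER_CUBIC))
E
```

```text
clk 35.4667 tcp [0.5485 0.2663 0.1259] q [ 0.2087  0.751  -1.019   1.7267  0.7188  1.0868  0.2329] F [ 0.0019 -0.0069 -0.4056] w 0.21175845945025143
F tool [ 1.1238 -0.1463  0.3474] M [-0.1039 -0.0982  0.008 ]
[ 0.1437  0.9896 -0.0011  0.0006] [ 0.0008 -0.0023 -1.    ]
```

View pics/yw35.png

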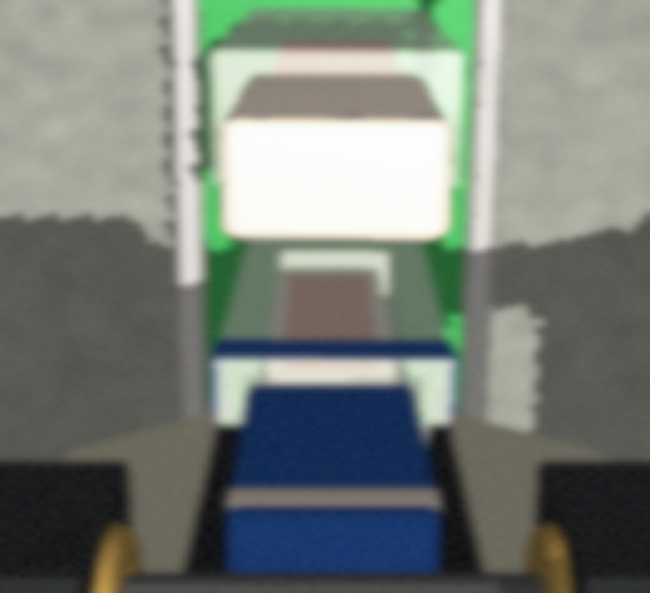

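View pics/scene35.png

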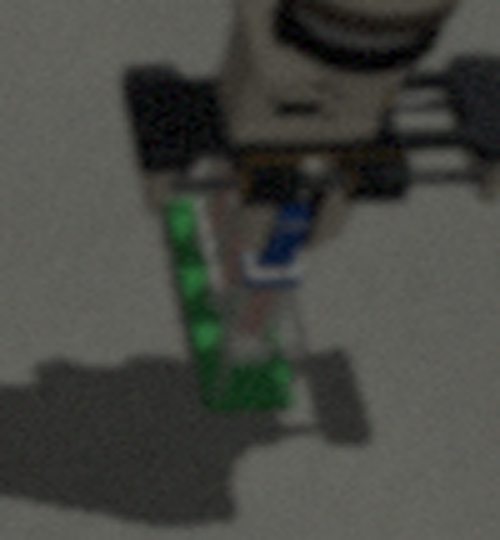

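step_arm(
  plan="0.9 0 0 -0.004 0 0 0;0.9 0 0 -0.008 0 0 0;0.9 0 0 -0.012 0 0 0;0.9 0 0 -0.014 0 0 0;0.9 0 0 -0.014 0 0 0;0.9 0 0 -0.014 0 0 0",
)

```text
clock: 36.07
tcp_pos: [0.5487, 0.2664, 0.1232]
ee_rot: [0.144, 0.99, -0.001, 0.001]
wrist_force: [-1.9, -0.7, 4.0]
width: 0.216
```

```bash
python3 shot.py w36;python3 ins.py w36
```

```text
clk 36.0667 tcp [0.5487 0.2664 0.1232] q [ 0.2067  0.7539 -1.0161  1.7284  0.7227  1.0823  0.2302] F [-1.903  -0.7499  3.974 ] w 0.21584952518732584
F tool [ 1.4428 -2.1012 -6.2048] M [ 0.3347  0.163  -0.015 ]
[ 0.1437  0.9896 -0.001   0.0009] [ 0.0015 -0.0023 -1.    ]
```

View pics/yw36.png

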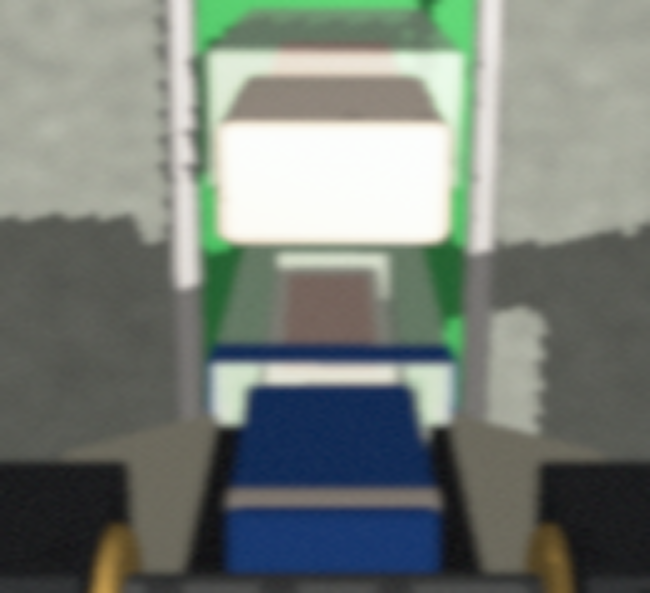

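step_arm(
  plan="0.9 0 0 -0.006 0 0 0;0.9 0 0 -0.01 0 0 0;0.9 0 0 -0.012 0 0 0;0.9 0 0 -0.012 0 0 0;0.9 0 0 -0.012 0 0 0",
)

```text
clock: 36.53
tcp_pos: [0.5489, 0.2664, 0.1229]
ee_rot: [0.144, 0.99, -0.002, 0.002]
wrist_force: [-6.4, -6.0, 21.0]
width: 0.221
```

```bash
python3 shot.py w37;python3 ins.py w37
```

```text
clk 36.5333 tcp [0.5489 0.2664 0.1229] q [ 0.2053  0.7538 -1.0154  1.7287  0.725   1.0823  0.2278] F [-6.401  -5.9511 21.0486] w 0.22057438281537464
F tool [  3.9484  -6.4981 -21.6541] M [ 1.6297  0.8725 -0.0402]
[ 0.1438  0.9896 -0.0017  0.0017] [ 0.003  -0.0038 -1.    ]
```

A hard stop at TCP z = 0.1229 m, which is the height expected for home. Relaxing the push, opening and withdrawing upward.

step_arm(
  plan="0.9 0 0 0.002 0 0 0;0.9 0 0 0.002 0 0 0;0.7 0 0 0.002 0 0 0;0.5 0 0 0.002 0 0 0;0.5 0 0 0.002 0 0 0;0.5 0 0 0.002 0 0 0;0.5 0 0 0.05 0 0 0;0.5 0 0 0.12 0 0 0;0.5 0 0 0.25 0 0 0;0.5 0 0 0.4 0 0 0;0.5 0 0 0.55 0 0 0;0.5 0 0 0.55 0 0 0",
)

```text
clock: 37.58
tcp_pos: [0.5514, 0.27, 0.2691]
ee_rot: [0.143, 0.99, 0.002, 0.006]
wrist_force: [0.5, 0.9, 0.4]
width: 0.496
```

```bash
python3 shot.py w38 cap_end=.147 vial_mouth=.102; python3 - <<'E'
from h import *
im=get_image('scene');cv2.imwrite(f'pics/scene38.png',cv2.resize(im[100:220,290:390,::-1],None,fx=5,fy=4.5,interpolation=cv2.INTER_CUBIC))
E
```

```text
clk 37.5833 tcp [0.5514 0.27   0.2691] q [ 0.2755  0.6095 -1.1399  1.596   0.5782  1.2988  0.3316] F [0.4913 0.9118 0.4457] w 0.4956746909343964
cap_end 0.74 [253.9 185.8] [0.552  0.2684]
vial_mouth 0.92 [251.6 172.1] [0.5493 0.2667]
```

View pics/w38.png

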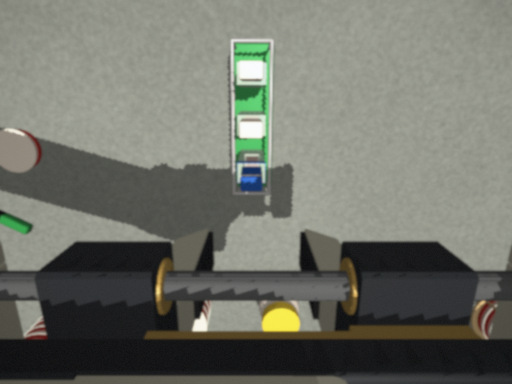

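View pics/scene38.png

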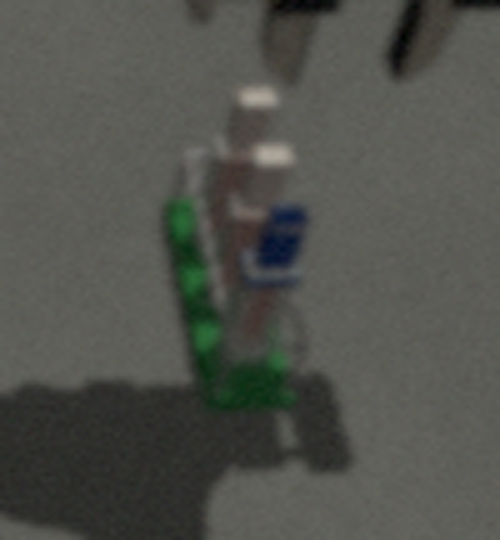

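The blue cap sits on the rim of the open vial, level with the neighbouring caps. Backing off for a final check of the whole scene.

step_arm(
  plan="0.5 0 -0.05 0.15 0 0 0;0.5 -0.1 -0.2 0.2 0 0 0;0.5 -0.2 -0.35 0.25 0 0 0;0.5 -0.3 -0.5 0.25 0 0 0;0.5 -0.4 -0.65 0.25 0 0 0;0.5 -0.5 -0.8 0.25 0 0 0;0.5 -0.5 -0.95 0.25 0 0 0;0.5 -0.5 -0.95 0.25 0 0 0;0.5 -0.5 -0.95 0.25 0 0 0;0.5 -0.5 -0.95 0.25 0 0 0",
)

```text
clock: 38.62
tcp_pos: [0.4218, 0.0224, 0.3211]
ee_rot: [0.148, 0.989, -0.006, 0.001]
wrist_force: [0.4, 0.5, -0.3]
width: 0.503
```

```bash
python3 - <<'E'
from h import *
for n in ('scene','top'):
    im=get_image(n);cv2.imwrite(f'pics/{n}39.png',im[:,:,::-1]);c=get_calibration(n)
    for k,z in (('cap_end',.147),('paddle',.0845),('vial_mouth',.102)):
        for q in place_of(n,k)[:1]: print(n,k,round(q['confidence'],2),np.round(q['location'],1),onz(c,q['location'],z)[:2])
    for k,X in (('cap_end',[.549,.266,.147]),('shoulder',[.549,.266,.102])): print(k,'expected px',proj(c,X))
    # difference against start, loose things
    a=cv2.imread(f'pics/{n}0.png');print(n)
a,b=[cv2.imread(f'pics/scene{i}.png')[100:220,290:390] for i in ('0','39')]
cv2.imwrite('pics/cmp39.png',cv2.resize(np.hstack([a,b]),None,fx=4,fy=4,interpolation=cv2.INTER_CUBIC))
s=sense();print(s['clock'],s['wrist_force'])
E
```

```text
scene cap_end 0.56 [348.2 146.6] [0.5484 0.2684]
scene paddle 0.48 [341.7 159. ] [0.5383 0.2679]
cap_end expected px [347.4836 146.9984]
shoulder expected px [344.0674 157.9714]
scene
top cap_end 0.56 [138.4 226.1] [0.549  0.2571]
top paddle 0.57 [144.1 229.1] [0.5503 0.2637]
top vial_mouth 0.43 [140.7 230.4] [0.5464 0.2664]
cap_end expected px [134.0281 226.9766]
shoulder expected px [140.7188 229.1378]
top
39.0167 [-0.5607 -0.2105  0.0925]
```

View pics/cmp39.png

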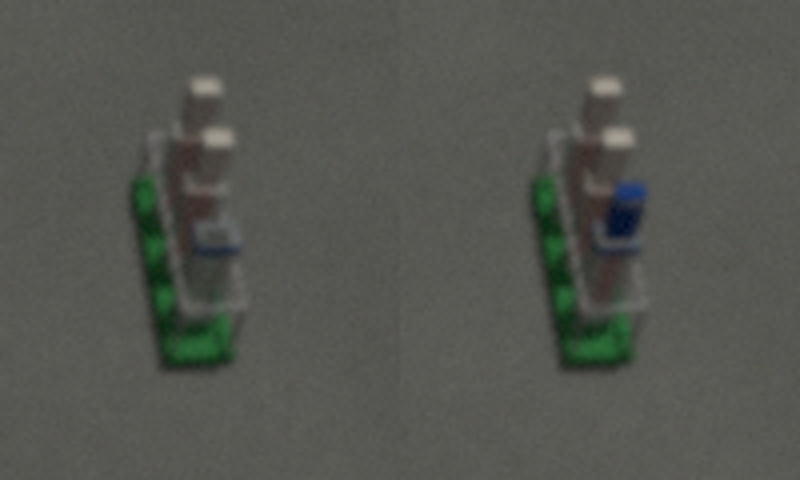

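View pics/scene39.png

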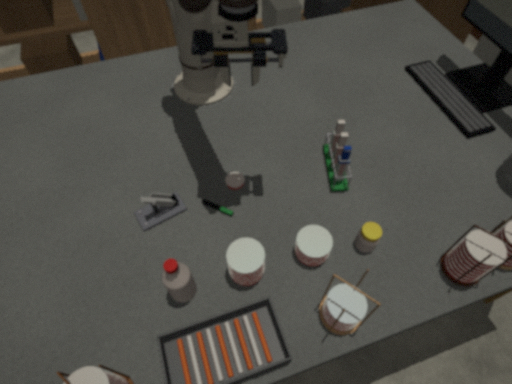

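View pics/top39.png

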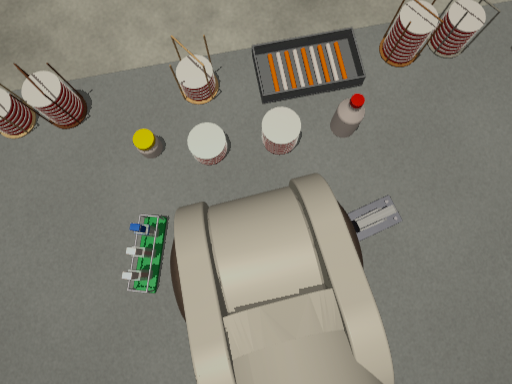

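Compared with the start, everything stands where it did: dish at (235,180), marker at (218,207), stacks, pot and wash unmoved. The cap end is at (348,147), where a home paddle's should be (347.5,147).

```bash
python3 -c "
from bench import *
print(order.job_done())"
```

```text
the job is handed in; nothing more can be done
None
```

I laid the paddle in the cradle, let go, took it again by its cap and slid it into the open vial. I handed the job in at about 39 s of the 72 s allowed.

**Cradle:** This took two tries.
- **Bench grip:** My first grip would have put the arm near its joint limits at the cradle, so I set the paddle back down and re-gripped with the hand turned round.
- **First release:** It left the tip caught about 5° high against the stop, so I took the cap again, levelled the paddle and let go.
- **Second release:** The camera fit put it flat within about 1°, with the tip about 0.4 mm from the stop.

**Vial:** The first entry touched the rim at about 11 N. I shifted sideways by about 2 mm and the blade then went in freely. It met a hard stop at TCP z = 0.1229 m, the height expected for home, and a test push peaked at about 21 N, within the force limits.

**Last checks:**
- In the scene camera the cap end is within 1 px of where a home paddle's should be, and the cap sits on the rim parallel to its neighbours.
- In the top camera the network's cap-end point was about 4 px off. It reported that point at only 0.56 confidence, and its shoulder and mouth points agreed with the expected place.
- Comparing the start and end pictures by eye, the dish, marker, stacks, pot and wash bottle did not move. In the top view the arm hides the dish and marker, so those two rest on the scene view.
- The gripper is open and clear of everything.

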